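Load and test a heater frame

TASK

Set the heater frame down flat in the test nest with its rail end away from the clamp and swing the clamp over onto it. Then slide every heater rod, tip first from the rail end, through all three ears in a lane of its own until its white block rests on the rail up against the first ear. With all rods in and the frame clamped, press the green test button fully down, then swing the clamp back open and leave the loaded frame in the nest, without disturbing the bucket, bead tray or jar.

Things in the scene. Friction and masses are not known exactly. Their poses are not given: they have to be found in the camera images.
- frame: Bare steel heater frame, 0.5 kg, loose. Origin on its underside below the yellow tab; +z up, +x the threading direction. Base plate 5 mm thick, x -92 to +100, y -80 to +80 mm. Three upright ears, 8 mm thick, centred at x -40, 0, +40, 158 mm wide, tops at z 67. Each ear has three square holes 18 x 18 mm, centres at z 48, y -58, 0, +58 (three lanes)
- frame_tab (a point): grip point of the frame's yellow lifting tab (frame x 0, y 0, z 90 mm): it stands on the middle ear, 10 mm thick along frame x, 40 mm wide along y, from z 67 to 113 mm; grip it across its thickness
- frame_rail (a point): middle of the top of the rail across the frame's -x end, on which the rods' blocks rest: frame x -70, y 0, z 34 mm; the rail spans x -86 to -54, y -76 to +76 mm
- lane_left (a point): centre of the first (outer) hole of one lane, on the first ear's outer face: frame x -44, y +58, z 48 mm
- lane_mid (a point): the same for the middle lane: frame x -44, y 0, z 48 mm
- lane_right (a point): the same for the third lane: frame x -44, y -58, z 48 mm
- nest: Fixed nest: dark steel deck 224 x 190 mm, 12 mm thick, aluminium fences 14 mm above the deck round the frame's base plate (4 mm play each side). The clamp stands at its +x end. Origin on the work surface; a seated frame has its origin 12 mm above this origin and its axes along the nest's, rail end (-x) away from the clamp
- clamp_hinge (a point): hinge of the clamp, fixed on the nest at nest x 150, y 0, z 50 mm; its axis runs along nest y
- clamp (a joint): toggle clamp angle, rad: 0 fully open (stop), about 1.3 when its rubber foot presses on the base plate (1.38 with no frame). It grows as the grip swings towards nest -x, turning about nest -y. Over-centre spring: below about 0.65 it pulls itself open, above that shut; up to about 10 N at the grip
- clamp_grip (a point): middle of the clamp's red round grip, 16 mm diameter, a bar parallel to nest y, sticking out from the stem (at nest y 0) to y 75; this point at y 45. At joint 1.3 it is 34 mm to nest -x and 94 mm above the hinge and swings with the clamp. Pinch it from above across nest x and lead it along its arc; the bar turns between the fingers
- rod1: Heater rod, 0.125 kg, loose, may be absent: white block 55 long (x), 28 x 28 mm across; copper-coloured tube, 12 mm diameter, leaves the middle of its front face along +x; tip 137.5 mm from the origin. Origin: centre of the block. It lies level, on any side of the block. Home: frame x -72 to -74, z 48 mm, y of its lane. All rods alike, any lane will do
- rod2: Heater rod, 0.125 kg, loose, may be absent: white block 55 long (x), 28 x 28 mm across; copper-coloured tube, 12 mm diameter, leaves the middle of its front face along +x; tip 137.5 mm from the origin. Origin: centre of the block. It lies level, on any side of the block. Home: frame x -72 to -74, z 48 mm, y of its lane. All rods alike, any lane will do
- rod3: Heater rod, 0.125 kg, loose, may be absent: white block 55 long (x), 28 x 28 mm across; copper-coloured tube, 12 mm diameter, leaves the middle of its front face along +x; tip 137.5 mm from the origin. Origin: centre of the block. It lies level, on any side of the block. Home: frame x -72 to -74, z 48 mm, y of its lane. All rods alike, any lane will do
- test_button_top (a point): middle of the top of the green test button, 30 mm diameter, on a fixed grey box 70 x 70 x 45 mm; pressed straight down
- test_button (a joint): travel of the test button in m: 0 free, 0.006 fully down (spring, 5 N)
- bucket: bystander: steel pot 110 mm wide, 100 mm high; origin under its centre. Leave alone
- bead_tray: bystander: blue open tray of ceramic beads, 120 x 90 x 35 mm; origin under its centre. Leave alone
- jar: bystander: amber jar 70 mm wide, 90 mm high; origin under its centre. Leave alone
Not all that is in view belongs to the job. Leave any blue look-alike of the frame alone. Leave any purple look-alike of the rod1 alone.

How it is judged:
On the way, in this order (a step that is already met when the one before it is completed fails the run):
1. the frame is seated in the nest, rail end away from the clamp, and the clamp closed on it (x of frame in the frame of nest between -0.008 and 0.008 m and y of frame in the frame of nest between -0.008 and 0.008 m and z of frame in the frame of nest between 0.009 and 0.015 m and angle between the x axis of frame and the x axis of nest, either way round below 0.07 rad and angle between frame's own z axis and vertical below 0.04 rad and x of frame_rail in the frame of nest below -0.04 m and value of joint clamp above 1.2 rad), for 0.3 s.
2. every rod is threaded home in a lane, the frame still clamped (all of step 1 and x of rod1 in the frame of frame between -0.0805 and -0.066 m and z of rod1 in the frame of frame between 0.042 and 0.055 m and angle between the x axis of each of rod1, rod2, rod3 and the x axis of frame, either way round below 0.1 rad and (y of rod1 in the frame of frame between -0.067 and -0.049 m or y of rod1 in the frame of frame between -0.009 and 0.009 m or y of rod1 in the frame of frame between 0.049 and 0.067 m) and x of rod2 in the frame of frame between -0.0805 and -0.066 m and z of rod2 in the frame of frame between 0.042 and 0.055 m and (y of rod2 in the frame of frame between -0.067 and -0.049 m or y of rod2 in the frame of frame between -0.009 and 0.009 m or y of rod2 in the frame of frame between 0.049 and 0.067 m) and x of rod3 in the frame of frame between -0.0805 and -0.066 m and z of rod3 in the frame of frame between 0.042 and 0.055 m and (y of rod3 in the frame of frame between -0.067 and -0.049 m or y of rod3 in the frame of frame between -0.009 and 0.009 m or y of rod3 in the frame of frame between 0.049 and 0.067 m)), for 0.3 s.
3. the test button is pressed fully, with the frame clamped and the rods home (all of step 2 and value of joint test_button above 0.0045 m), for 0.1 s.
4. the clamp is swung back open (value of joint clamp below 0.2 rad), for 0.3 s.
At the end, for the whole second after the job is handed in: Frame flat in the nest (within 8 mm, 4 deg), rail end away from the clamp; clamp open (under 0.2 rad); each rod through all three ears of a lane, straight within 6 deg, block on the rail (within 9 mm of the lane) with its face within 9 mm of the first ear; all at rest (x of frame in the frame of nest between -0.008 and 0.008 m and y of frame in the frame of nest between -0.008 and 0.008 m and z of frame in the frame of nest between 0.009 and 0.015 m and angle between the x axis of frame and the x axis of nest, either way round below 0.07 rad and angle between frame's own z axis and vertical below 0.04 rad and x of frame_rail in the frame of nest below -0.04 m and value of joint clamp below 0.2 rad and x of rod1 in the frame of frame between -0.0805 and -0.066 m and z of rod1 in the frame of frame between 0.042 and 0.055 m and angle between the x axis of each of rod1, rod2, rod3 and the x axis of frame, either way round below 0.1 rad and (y of rod1 in the frame of frame between -0.067 and -0.049 m or y of rod1 in the frame of frame between -0.009 and 0.009 m or y of rod1 in the frame of frame between 0.049 and 0.067 m) and x of rod2 in the frame of frame between -0.0805 and -0.066 m and z of rod2 in the frame of frame between 0.042 and 0.055 m and (y of rod2 in the frame of frame between -0.067 and -0.049 m or y of rod2 in the frame of frame between -0.009 and 0.009 m or y of rod2 in the frame of frame between 0.049 and 0.067 m) and x of rod3 in the frame of frame between -0.0805 and -0.066 m and z of rod3 in the frame of frame between 0.042 and 0.055 m and (y of rod3 in the frame of frame between -0.067 and -0.049 m or y of rod3 in the frame of frame between -0.009 and 0.009 m or y of rod3 in the frame of frame between 0.049 and 0.067 m) and linear speed of each of frame, rod1, rod2, rod3 below 0.02 m/s); the robot touches nothing.
It fails at once if the bucket is pushed aside or tipped (distance of bucket from where it was at the start of the episode above 0.03 m or angle between bucket's own z axis and vertical above 0.4 rad).
It fails at once if the bead_tray is pushed aside or tipped (distance of bead_tray from where it was at the start of the episode above 0.03 m or angle between bead_tray's own z axis and vertical above 0.4 rad).
It fails at once if the jar is pushed aside or tipped (distance of jar from where it was at the start of the episode above 0.03 m or angle between jar's own z axis and vertical above 0.4 rad).
Of rod1, rod2, rod3 only 2 to 3 are there at a start; the rules pass over those that are not, and their reading is None.
At some moment in a run one of rod1, rod2, rod3 may be knocked a few centimetres aside while the robot is not near it.
Once in a run the grip may slacken for a moment while it holds something.
It also fails if it takes over 210 s, if anything falls off the work surface, if the arm or the gripper's body presses on something with over 40 N, if the wrist force passes 120 N, or if a joint passes its speed limit or range.

ROBOT

A 7-joint arm with a two-finger parallel gripper is mounted at the origin on the work surface. World frame = base frame: x ahead of the robot, y to its left, z up, the work surface at z = 0. Lengths are in m, angles in rad, forces in N, time in s.
With the tool pointing down it reaches from about 0.4 to 0.85 m from the base axis. Payload 4.5 kg.
Tool frame: the origin (TCP) lies on the centre line of the jaws, within the pads' length; the fingertips stand 14 mm ahead of it and the grasp point (between the pads) lies 5 mm behind it (nose_length is the distance from the TCP to the fingertips, in m); x points along the fingers, y is the direction in which the jaws open and shut, and the axes are right-handed (so a half turn about x gives the same grasp; the last joint's range is limited). The gripper opens to 88 mm and grips with 3 to 60 N. Pads are 18 mm wide; open, the fingers measure 123 mm over their backs; the gripper's body (75 mm by 187 mm) begins 45 mm behind the grasp point.
Start: joints at [-1.297, 0.689, -0.195, 1.565, 0.157, 0.902, -0.215], TCP at [0.148, 0.607, 0.253] pointing down, gripper open.
Joint ranges: [-3.01, 3.01], [-0.46, 2.08], [-1.47, 1.51], [0.13, 2.56], [-1, 4.14], [0.04, 2.09], [-2.66, 2.66]. Speed limits (rad/s): [2.57, 2.57, 3.14, 3.14, 3.14, 3.14, 3.14].

INTERFACE

Orientations are given as a unit quaternion [x, y, z, w].
In Python, from plant import get_state, snapshot, camera_params, finish_job, boxes_of, silhouettes, spot_point, nose_length gives the robot as it stands.
- The arm moves only by the tool apply_moves, never from a script. Its arguments are lists of equal length, an entry for each row: "delta_pos": the shift along the tool's x, y, z in cm, a list of three; "yaw": the turn about the tool's x in rad; "gripper": the opening in per cent of the stroke, from 0 (shut) to 100 (fully open). A call has 1 to 10 rows; each row is the pose to reach, as a shift and turn from the pose measured when the call began, along the tool's axes at that moment; what a row does not reach only later rows make up. A row lasts 1/12 s, in which the tool goes at most 41.7 mm and 7.16 degrees, less where a joint would pass 70% of its speed; a pose out of reach is approached as far as the arm can. A call with a gripper value outside its range is refused whole. The fingers move at their own pace and stop on an object; "force" is the grip in N (left out, the last holds). Time passes only in rows, so rows that repeat a pose let the fingers close. It gives the time, the measured TCP pose, the force and the opening at its end, in the units of the state.
- get_state(): the state, without advancing time (a new reading comes with each control period).
- snapshot(name): name is "scene" or "top"; returns the picture (480x640x3 uint8, red, green, blue); there is no depth.
- camera_params(name): a dict with "fovy" (degrees; the focal length in pixels is half the picture's height over the tangent of half this angle, whatever the lens; pixels are square), "cx", "cy" (the principal point, pixels), "dist" ([k1, k2, p1, p2, k3] as OpenCV has them; the pictures are not rectified), "position" and "orientation" of the camera in the world. Camera axes: x right, y down, z forward; pixel columns grow to the right and rows downward; lengths in m; the calibration is good to about 2 mm. A picture is of the moment at which its call begins. camera_params takes no time and is no camera call.
- finish_job(): hands the job in, once; it reports no verdict.
Trained networks look in the newest picture that a camera, given by its name, has taken for a name from the list of things; names that differ only in an ending like _2 or _b are one class to them, and where a whole thing is asked for, a point or a joint stands for the part that bears it (a point fixed in the world has none). Each returns a list of dicts, best first, with "score" (0 to 1); they miss things now and then, are a little off and sometimes report something else, mostly with a low value. They report only what shows in the picture. A call takes as long as a camera call. They do not tell look-alikes from the thing itself.
- boxes_of(thing, camera): "bbox" ([left, top, width, height] in pixels, round what is visible of it).
- silhouettes(thing, camera): "mask" (480x640 bool, what is visible of it) and "bbox" ([left, top, width, height] in pixels, round what is visible of it).
- spot_point(thing, camera): "pixel" ([column, row] in pixels: a listed point, or the origin of a listed thing).
The state is a dict: "clock": time; "q": joint angles; "qd": joint speeds; "joint_torque": joint torques, N m; "tool_pos": TCP position; "eef_rot": TCP orientation; "contact_force": force on the tool from outside, world axes, zero at the start; "moment": the same for the moment, N m; "opening": opening from 0.0 (shut) to 1.0 (fully open).
Only numpy, scipy, OpenCV 4.12 (cv2) and the standard library are available. Lean on these libraries where they do the work, as an engineer would, in place of code of your own. Each camera call takes 0.05 s, during which the arm holds its last target.

## Working session

There is one attempt and no reset: what is moved stays moved. The work goes in short steps, Python scripts to look and compute and a tool call to move; the robot and the scene stay as the last step left them, time stands still between calls to the robot, and variables do not carry over. Pictures are saved under pics/ and viewed, and the job is handed in when it is done.

Besides the shell and the picture viewer there is one more tool, called after ">>>" by a JSON object that holds its "name" and its "arguments", one argument or row to a line. apply_moves: Moves the arm, as the interface text tells. Its arguments: {"type":"object","properties":{"delta_pos":{"type":"array"},"yaw":{"type":"array"},"gripper":{"type":"array"},"force":{"type":"number"}},"required":["delta_pos","yaw","gripper"]}

```bash
ls; mkdir -p pics; python3 - <<'E'
from plant import *
import cv2
for n in ("scene","top"):
    im=snapshot(n); cv2.imwrite(f"pics/{n}0.png",im[:,:,::-1]); print(n,camera_params(n))
print(get_state(), nose_length)
E
```

```text
pics
scene {'fovy': 57.8866136751665, 'cx': 326.218488806475, 'cy': 243.3938317969289, 'dist': array([-0.09270751,  0.        ,  0.        ,  0.        ,  0.        ]), 'position': array([ 0.94189626, -0.53229145,  1.03881454]), 'orientation': array([ 0.90540838,  0.28795548, -0.10355003, -0.29426978])}
top {'fovy': 56.18704774477008, 'cx': 320.4265077707284, 'cy': 235.0550933066677, 'dist': array([-0.08353549,  0.        ,  0.        ,  0.        ,  0.        ]), 'position': array([0.31930686, 0.01769339, 1.09503649]), 'orientation': array([ 0.74808658, -0.65575505,  0.06892701, -0.07483882])}
{'clock': 0.1, 'q': array([-1.2971921 ,  0.68988485, -0.19456041,  1.56622876,  0.15728556,
        0.90247277, -0.2151042 ]), 'qd': array([ 1.29438727e-05, -3.29147208e-03,  3.66022202e-04, -3.29607808e-03,
       -5.42756327e-04,  1.14637780e-03, -2.53010311e-04]), 'joint_torque': array([-2.77329695e-03, -5.28498888e+01, -1.27155863e+00, -1.53837276e+01,
       -5.25867334e-02,  1.99642833e-03,  4.98994518e-05]), 'tool_pos': array([0.14833322, 0.60659466, 0.25200375]), 'eef_rot': array([ 0.08398275,  0.70207408, -0.08511317,  0.70199333]), 'contact_force': array([ 0.30003935,  1.2037176 , -0.66166668]), 'moment': array([-0.0372985 ,  0.01620353,  0.00499629]), 'opening': 0.9990770816672603} 0.014
```

View pics/scene0.png

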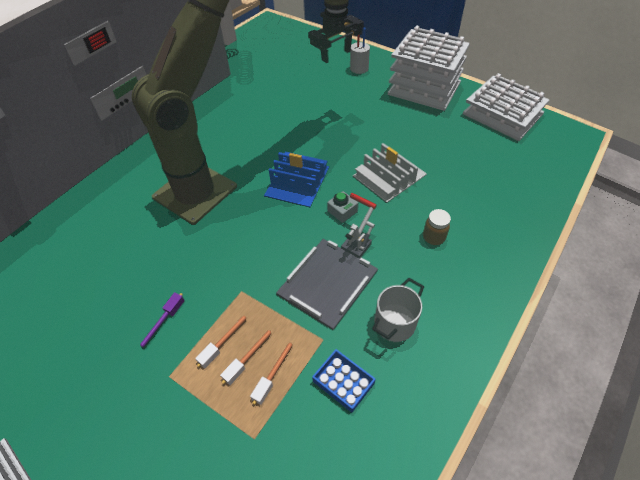

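View pics/top0.png

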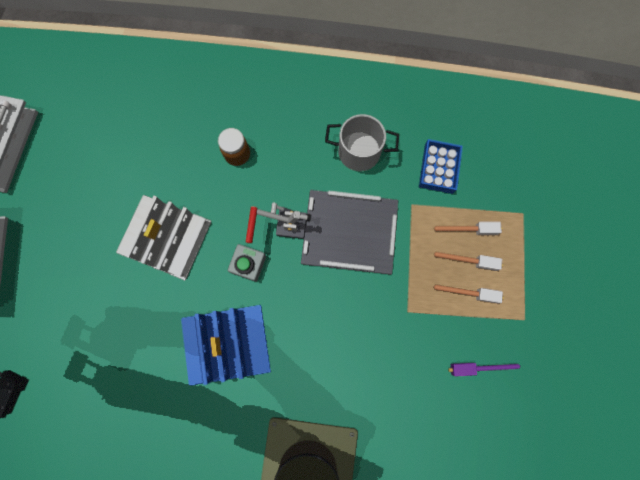

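The three rods lie on the mat, at about (488,228), (489,263) and (490,296) in the top view. The steel frame is at (165,237), the nest at (350,232), and the blue frame and purple rod are decoys. Next I measure all of them.

```bash
cat > h.py <<'E'
import numpy as np, cv2
from scipy.spatial.transform import Rotation as R
from scipy.optimize import least_squares
from plant import *
def cam(n):
    c=camera_params(n); f=240/np.tan(np.radians(c['fovy']/2))
    K=np.array([[f,0,c['cx']],[0,f,c['cy']],[0,0,1.]])
    return K,np.array(c['dist']),np.array(c['position']),R.from_quat(c['orientation']).as_matrix()
CAM={n:cam(n) for n in("scene","top")}
def ray(n,px):
    K,d,p,M=CAM[n]; u=cv2.undistortPoints(np.array([[px]],float),K,d)[0,0]
    return p,M@np.array([u[0],u[1],1.])
def onz(n,px,z):
    p,r=ray(n,px); return p+r*(z-p[2])/r[2]
def tri(a,b):
    A=[];y=[]
    for n,px in(("scene",a),("top",b)):
        p,r=ray(n,px); r=r/np.linalg.norm(r); P=np.eye(3)-np.outer(r,r);A.append(P);y.append(P@p)
    x=np.linalg.lstsq(np.vstack(A),np.hstack(y),rcond=None)[0]
    return x, np.linalg.norm(A[0]@x-y[0])
def proj(n,X):
    K,d,p,M=CAM[n]; X=np.atleast_2d(X).astype(float)
    return cv2.projectPoints((X-p)@M,np.zeros(3),np.zeros(3),K,d)[0][:,0]
def snap(tag):
    for n in CAM:
        im=snapshot(n); cv2.imwrite(f"pics/{n}{tag}.png",im[:,:,::-1])
def zoom(n,tag,x0,y0,w,h,s):
    im=cv2.imread(f"pics/{n}{tag}.png")[y0:y0+h,x0:x0+w]; cv2.imwrite(f"pics/{n}{tag}z.png",cv2.resize(im,None,fx=s,fy=s,interpolation=cv2.INTER_CUBIC))
def st():
    s=get_state(); print('t',round(s['clock'],2),'pos',s['tool_pos'].round(4),'F',s['contact_force'].round(1),'op',round(s['opening'],3)); 
    M=R.from_quat(s['eef_rot']).as_matrix(); print('x',M[:,0].round(3),'y',M[:,1].round(3),'z',M[:,2].round(3),'q',s['q'].round(2)); return s,M
def go(target,ydir=None):
    """print delta in tool axes (cm), yaw to have tool y along ydir (mod pi)"""
    s,M=st(); d=M.T@(np.array(target)-s['tool_pos'])*100; o='delta cm %s'%d.round(2)
    if ydir is not None:
        v=M.T@np.array([*ydir[:2],0.]); a=np.arctan2(v[2],v[1]); a=(a+np.pi/2)%np.pi-np.pi/2; o+=' yaw %.3f (q7 now %.2f)'%(a,s['q'][6])
    print(o)
E
python3 - <<'E'
from h import *
for t in ["frame","frame_tab","frame_rail","lane_left","lane_mid","lane_right","nest","clamp_hinge","clamp_grip","rod1","test_button_top"]:
    for n in CAM:
        r=spot_point(t,n)
        print(t,n,[(np.round(x['pixel'],1).tolist(),round(x['score'],2)) for x in r][:5])
st()
E
```

```text
frame scene [([390.6, 173.9], 0.94), ([394.1, 179.0], 0.65), ([293.5, 180.5], 0.63), ([358.4, 201.5], 0.57)]
frame top [([225.5, 346.4], 0.68), ([165.6, 237.7], 0.56)]
frame_tab scene [([292.5, 162.7], 0.9), ([390.6, 152.9], 0.71), ([393.8, 320.1], 0.67)]
frame_tab top [([216.2, 348.3], 0.98), ([149.8, 225.5], 0.95)]
frame_rail scene [([368.3, 176.2], 0.83), ([301.9, 158.1], 0.81)]
frame_rail top [([186.0, 245.3], 0.96), ([189.3, 350.8], 0.86)]
lane_left scene [([320.3, 161.9], 0.86), ([355.5, 235.6], 0.37)]
lane_left top [([199.0, 319.5], 0.89), ([165.9, 262.3], 0.59), ([186.3, 216.9], 0.44)]
lane_mid scene [([378.3, 168.5], 0.62), ([301.0, 161.3], 0.62), ([203.9, 352.9], 0.19)]
lane_mid top [([241.7, 265.7], 0.72), ([198.3, 349.8], 0.65), ([176.6, 237.8], 0.6)]
lane_right scene [([391.3, 180.1], 0.95), ([284.7, 158.8], 0.82), ([359.0, 199.6], 0.74), ([377.1, 170.4], 0.59)]
lane_right top [([183.7, 215.4], 0.89), ([205.8, 374.7], 0.65)]
nest scene [([327.7, 284.3], 0.7)]
nest top [([349.9, 236.1], 0.64)]
clamp_hinge scene [([358.6, 236.9], 0.85)]
clamp_hinge top [([291.3, 221.4], 0.9)]
clamp_grip scene [([356.9, 198.7], 0.97), ([327.3, 283.5], 0.19)]
clamp_grip top [([250.4, 230.1], 0.86)]
rod1 scene [([175.8, 302.3], 0.72), ([235.5, 366.5], 0.71), ([254.9, 391.9], 0.69), ([205.4, 354.5], 0.57)]
rod1 top [([460.7, 369.6], 0.95), ([487.1, 263.5], 0.87), ([487.9, 227.4], 0.82), ([489.5, 293.6], 0.78)]
test_button_top scene [([343.3, 196.0], 0.48), ([342.6, 383.5], 0.27)]
test_button_top top [([243.0, 261.8], 0.42)]
t 1.2 pos [0.1484 0.6071 0.2528] F [-0.5  0.2 -0.3] op 1.002
x [ 0.  0. -1.] y [0.237 0.971 0.   ] z [ 0.971 -0.237  0.   ] q [-1.3   0.69 -0.19  1.57  0.16  0.9  -0.22]
```

```bash
python3 - <<'E'
from h import *
im=cv2.imread("pics/top0.png")
cv2.imwrite("pics/a.png",cv2.resize(im[185:290,110:270],None,fx=5,fy=5,interpolation=cv2.INTER_CUBIC))
cv2.imwrite("pics/b.png",cv2.resize(im[180:285,240:410],None,fx=4.7,fy=4.7,interpolation=cv2.INTER_CUBIC))
im=cv2.imread("pics/scene0.png")
cv2.imwrite("pics/c.png",cv2.resize(im[135:335,270:440],None,fx=3,fy=3,interpolation=cv2.INTER_CUBIC))
E
```

```text
(no output)
```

View pics/a.png

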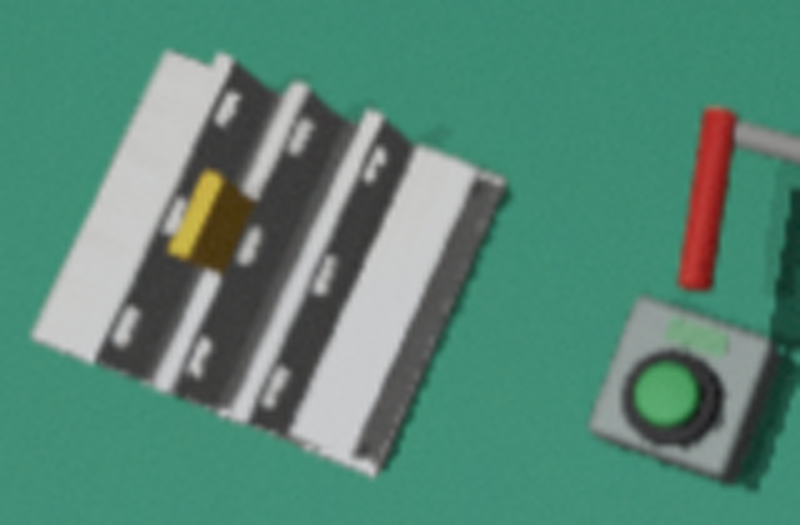

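View pics/b.png

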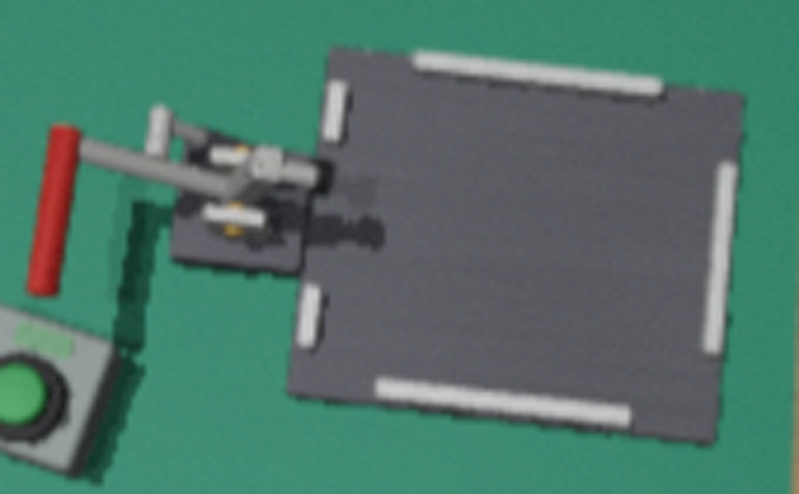

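View pics/c.png

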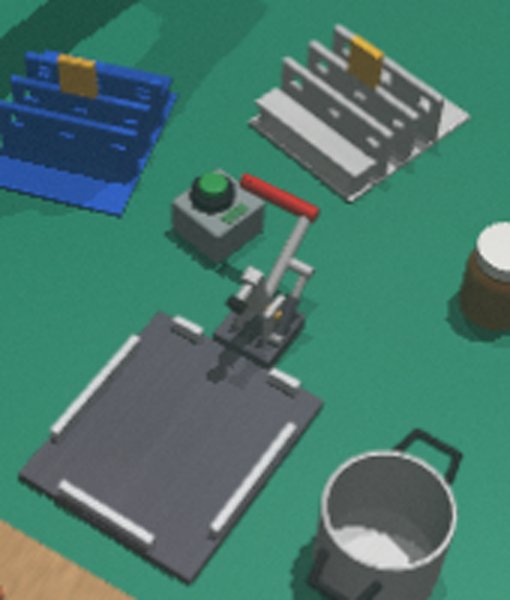

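```bash
cat >> h.py <<'E'
def fit(obs,x0,z0):
    """obs list (cam, X_local(3), px). returns x,y,yaw"""
    def tf(p,X): 
        c,s=np.cos(p[2]),np.sin(p[2]); return np.array([p[0]+c*X[0]-s*X[1],p[1]+s*X[0]+c*X[1],z0+X[2]])
    def f(p): return np.concatenate([proj(n,tf(p,X))[0]-px for n,X,px in obs])
    r=least_squares(f,x0,loss='soft_l1'); return r.x,r.fun.reshape(-1,2)
E
python3 - <<'E'
from h import *
A=lambda x,y:np.array([x/5+110-.4,y/5+185-.4]);B=lambda x,y:np.array([x/4.7+240-.4,y/4.7+180-.4]);C=lambda x,y:np.array([x/3+270-.33,y/3+135-.33])
m=1e-3
F=[("top",np.array(p)*m,px) for p,px in [((100,-80,5),A(168,52)),((100,80,5),A(32,338)),((-92,80,3),A(378,475)),((-92,-80,3),A(508,185)),((0,0,90),np.array([149.8,225.5])),((-70,0,34),np.array([186,245.3]))]]
F+=[("scene",np.array(p)*m,px) for p,px in [((-92,80,5),C(248,125)),((-92,-80,0),C(350,200)),((100,-80,3),C(470,118)),((0,0,90),np.array([390.6,152.9]))]]
p,r=fit(F,[0.32,0.35,1.2],0); print('frame',p,r.round(1).tolist())
N=[("top",np.array(q)*m,px) for q,px in [((112,-95,12),B(332,48)),((-112,-95,12),B(742,93)),((-112,95,12),B(716,442)),((112,95,12),B(290,393))]]
print('top only',fit(N,[0.32,-.05,1.5],0)[0])
NS=[("scene",np.array(q)*m,px) for q,px in [((112,-95,12),C(322,403)),((-112,-95,12),C(190,580)),((-112,95,12),C(20,478)),((112,95,12),C(160,313))]]
p,r=fit(N+NS,[0.32,-.05,1.5],0); print('nest deck',p,r.round(1).tolist())
c,s=np.cos(p[2]),np.sin(p[2])
def loc(X): d=X[:2]-p[:2]; return (np.array([c*d[0]+s*d[1],-s*d[0]+c*d[1]])*1e3).round(1)
# fences inner edges top z=26: left fences right edge; right fence left edge; top fence low edge; bottom fence up edge
for nm,q in dict(L1=(347,110),L2=(320,318),R=(713,255),T=(535,85),Bo=(505,388)).items(): print(nm,loc(onz('top',B(*q),.026)))
for nm,a,b in (('hinge',[358.6,236.9],[291.3,221.4]),('grip',[356.9,198.7],[250.4,230.1]),('button',[343.3,196.0],[243,261.8]),('tab',[390.6,152.9],[149.8,225.5]),('btn2',C(213,184),A(668,393))):
    X,e=tri(a,b); print(nm,X.round(4),'err',round(e,4),loc(X),X[2])
# rods origins
for a,b in (([205.4,354.5],[489.5,293.6]),([235.5,366.5],[487.1,263.5]),([254.9,391.9],[487.9,227.4])):
    print('rod',tri(a,b)[0].round(4),onz('top',b,.014).round(4),onz('scene',a,.014).round(4))
E
```

```text
frame [0.48766798 0.42711979 1.33536394] [[-0.5, -0.6], [-0.5, -0.2], [-0.5, 0.5], [-0.4, -0.9], [2.4, 4.0], [0.3, -0.6], [-0.4, -1.5], [-0.2, 1.2], [-0.3, -0.3], [0.2, 2.6]]
top only [ 0.56218622 -0.03018434  1.58951981]
nest deck [ 0.56308614 -0.03048597  1.58904645] [[-0.3, -0.9], [1.0, -0.7], [0.6, -0.0], [-0.5, 0.1], [0.6, -0.8], [0.0, 0.8], [-1.1, -1.2], [-0.8, -0.8]]
L1 [ 98.4 -55.5]
L2 [99.3 56.1]
R [-99.1   0.2]
T [  1.6 -80.3]
Bo [ 1.2 81.5]
hinge [0.5622 0.1179 0.0472] err 0.005 [148.4  -1.8] 0.04722430687053666
grip [0.5109 0.1951 0.1103] err 0.002 [226.5  48.1] 0.11034019146366818
button [0.4469 0.2122 0.0644] err 0.003 [244.8 111.7] 0.06442853845539258
tab [0.4907 0.4244 0.1068] err 0.0039 [456.2  64.1] 0.10683984159400632
btn2 [0.442  0.2093 0.0651] err 0.0006 [242.  116.7] 0.06505567650302099
rod [ 0.4481 -0.3836  0.0241] [ 0.4516 -0.3843  0.014 ] [ 0.4404 -0.3848  0.014 ]
rod [ 0.525  -0.3674  0.0239] [ 0.5246 -0.3739  0.014 ] [ 0.5235 -0.3632  0.014 ]
rod [ 0.6101 -0.3769  0.016 ] [ 0.6159 -0.3707  0.014 ] [ 0.6037 -0.383   0.014 ]
```

```bash
cat >> h.py <<'E'
def T(p,z0,X): 
    X=np.atleast_2d(X)*1e-3; c,s=np.cos(p[2]),np.sin(p[2]); return np.c_[p[0]+c*X[:,0]-s*X[:,1],p[1]+s*X[:,0]+c*X[:,1],z0+X[:,2]]
def box(x0,x1,y0,y1,z0,z1):
    return [[(x0,y0,z),(x1,y0,z),(x1,y1,z),(x0,y1,z),(x0,y0,z)] for z in (z0,z1)]
FR=box(-92,100,-80,80,0,5)+sum([box(x-4,x+4,-79,79,67,67)[:1] for x in(-40,0,40)],[])+box(-5,5,-20,20,67,113)+box(-86,-54,-76,76,34,34)[:1]
RD=box(-27.5,27.5,-14,14,-14,14)+[[(27.5,0,0),(137.5,0,0)]]
def over(n,tag,polys,x0,y0,w,h,s,out,cols=None):
    im=cv2.imread(f"pics/{n}{tag}.png")[y0:y0+h,x0:x0+w]; im=cv2.resize(im,None,fx=s,fy=s,interpolation=cv2.INTER_CUBIC)
    for P in polys:
        q=((proj(n,P)-[x0-.5,y0-.5])*s).round().astype(int); cv2.polylines(im,[q],False,(0,0,255),1)
    cv2.imwrite(f"pics/{out}.png",im)
E
python3 - <<'E'
from h import *
p=[0.48766798,0.42711979,1.33536394]
P=[T(p,0,q) for q in FR]
over('top','0',P,110,185,160,105,5,'o1'); over('scene','0',P,345,135,90,70,8,'o2')
E
```

```text
(no output)
```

View pics/o1.png

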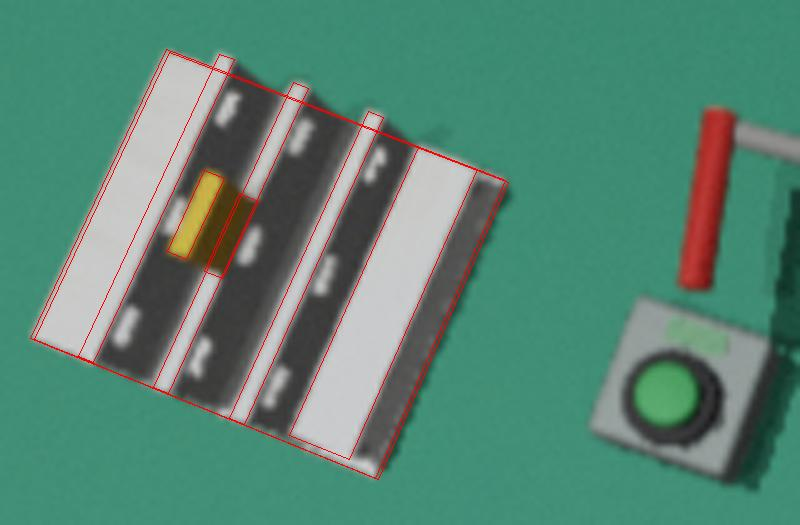

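View pics/o2.png

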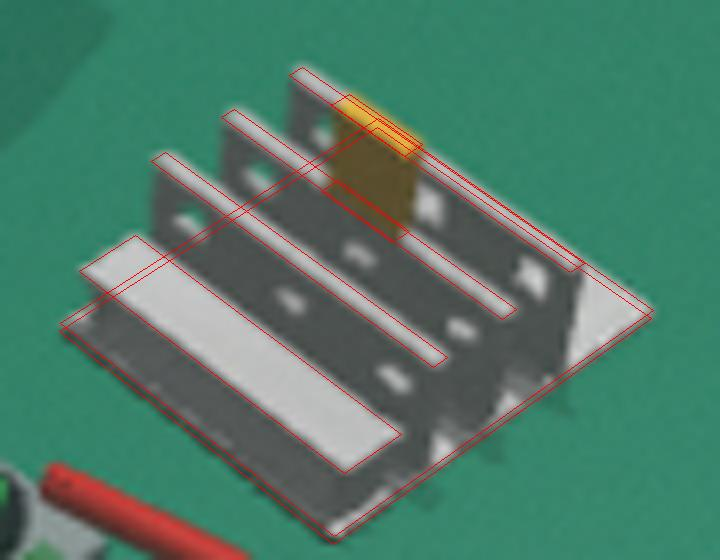

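The frame overlay matches both views, so the pose is good. Now I go to the tab.

```bash
python3 - <<'E'
from h import *
go([.4877,.4271,.2],[np.cos(1.3354),np.sin(1.3354)])
E
```

```text
t 1.2 pos [0.1484 0.6071 0.2528] F [-0.5  0.2 -0.3] op 1.002
x [ 0.  0. -1.] y [0.237 0.971 0.   ] z [ 0.971 -0.237  0.   ] q [-1.3   0.69 -0.19  1.57  0.16  0.9  -0.22]
delta cm [ 5.28 -9.43 37.23] yaw -0.004 (q7 now -0.22)
```

>>> {"name": "apply_moves", "arguments": {
  "delta_pos": [
    [2,-4,14],
    [5.28,-9.43,37.2],
    [5.28,-9.43,37.23],
    [5.28,-9.43,37.23],
    [5.28,-9.43,37.23],
    [5.28,-9.43,37.23],
    [5.28,-9.43,37.23],
    [5.28,-9.43,37.23],
    [5.28,-9.43,37.23],
    [5.28,-9.43,37.23]
  ],
  "yaw": [0,0,0,0,0,0,0,0,0,0],
  "gripper": [100,100,100,100,100,100,100,100,100,100]
}}

```text
clock: 2.03
tool_pos: [0.4953, 0.4205, 0.1988]
eef_rot: [0.087, 0.7, -0.089, 0.703]
contact_force: [0.7, -1.3, 0.0]
opening: 1.001
```

```bash
python3 - <<'E'
from h import *
go([.4877,.4271,.088],[np.cos(1.3354),np.sin(1.3354)])
E
```

```text
t 2.03 pos [0.4953 0.4205 0.1988] F [ 0.7 -1.3  0. ] op 1.001
x [ 0.005 -0.005 -1.   ] y [ 0.247  0.969 -0.003] z [ 0.969 -0.247  0.006] q [-0.66  0.79 -0.22  1.54  0.22  0.84  0.35]
delta cm [11.08  0.49 -0.96] yaw -0.014 (q7 now 0.35)
```

>>> {"name": "apply_moves", "arguments": {
  "delta_pos": [
    [2,0.49,-0.96],
    [5,0.49,-0.96],
    [5,0.49,-0.96],
    [5,0.49,-0.96]
  ],
  "yaw": [-0.014,-0.014,-0.014,-0.014],
  "gripper": [100,100,100,100],
  "force": 40
}}

```text
clock: 2.37
tool_pos: [0.4864, 0.4267, 0.1477]
eef_rot: [0.08, 0.701, -0.085, 0.703]
contact_force: [0.5, 0.4, 0.9]
opening: 1.0
```

```bash
python3 - <<'E'
from h import *
go([.4877,.4271,.088],[np.cos(1.3354),np.sin(1.3354)])
E
```

```text
t 2.37 pos [0.4864 0.4267 0.1477] F [0.5 0.4 0.9] op 1.0
x [ 0.002 -0.007 -1.   ] y [ 0.233  0.972 -0.007] z [ 0.972 -0.233  0.003] q [-0.68  0.85 -0.21  1.58  0.24  0.74  0.33]
delta cm [5.97 0.11 0.1 ] yaw 0.000 (q7 now 0.33)
```

>>> {"name": "apply_moves", "arguments": {
  "delta_pos": [
    [3,0.1,0.1],
    [5.97,0.1,0.1],
    [5.97,0.1,0.1],
    [5.97,0.1,0.1],
    [5.97,0.1,0.1],
    [5.97,0.1,0.1],
    [5.97,0.1,0.1],
    [5.97,0.1,0.1],
    [5.97,0.1,0.1],
    [5.97,0.1,0.1]
  ],
  "yaw": [0,0,0,0,0,0,0,0,0,0],
  "gripper": [100,100,60,30,15,0,0,0,0,0],
  "force": 40
}}

```text
clock: 3.2
tool_pos: [0.4879, 0.4271, 0.0885]
eef_rot: [0.081, 0.701, -0.085, 0.703]
contact_force: [0.9, -0.3, 0.2]
opening: 0.419
```

```bash
python3 - <<'E'
from h import *
go([.4877,.4271,.088],[np.cos(1.3354),np.sin(1.3354)])
E
```

```text
t 3.2 pos [0.4879 0.4271 0.0885] F [ 0.9 -0.3  0.2] op 0.419
x [ 0.002 -0.007 -1.   ] y [ 0.233  0.972 -0.006] z [ 0.972 -0.233  0.004] q [-0.69  0.93 -0.19  1.6   0.27  0.64  0.31]
delta cm [ 0.05 -0.01 -0.02] yaw 0.000 (q7 now 0.31)
```

Fingers are slow, so I give them more time to close, with a firmer grip.

>>> {"name": "apply_moves", "arguments": {
  "delta_pos": [
    [0,0,0],
    [0,0,0],
    [0,0,0],
    [0,0,0],
    [0,0,0],
    [0,0,0],
    [0,0,0],
    [0,0,0],
    [0,0,0],
    [0,0,0]
  ],
  "yaw": [0,0,0,0,0,0,0,0,0,0],
  "gripper": [0,0,0,0,0,0,0,0,0,0],
  "force": 60
}}

```text
clock: 4.03
tool_pos: [0.4879, 0.4272, 0.0884]
eef_rot: [0.081, 0.701, -0.085, 0.703]
contact_force: [-0.3, 0.4, -1.3]
opening: 0.105
```

```bash
python3 - <<'E'
from h import *
c,s=np.cos(1.589),np.sin(1.589)
go([.4879,.4271,.25],[np.cos(1.3354),np.sin(1.3354)])
E
```

```text
t 4.03 pos [0.4879 0.4272 0.0884] F [-0.3  0.4 -1.3] op 0.105
x [ 0.002 -0.007 -1.   ] y [ 0.233  0.972 -0.006] z [ 0.972 -0.233  0.004] q [-0.69  0.93 -0.19  1.6   0.27  0.64  0.31]
delta cm [-16.16  -0.11   0.06] yaw 0.000 (q7 now 0.31)
```

>>> {"name": "apply_moves", "arguments": {
  "delta_pos": [
    [-0.5,0,0],
    [-2,0,0],
    [-4,0,0],
    [-7,0,0],
    [-10,0,0],
    [-13,0,0],
    [-15,-0.1,0],
    [-16.2,-0.1,0],
    [-16.2,-0.1,0],
    [-16.2,-0.1,0]
  ],
  "yaw": [0,0,0,0,0,0,0,0,0,0],
  "gripper": [0,0,0,0,0,0,0,0,0,0],
  "force": 60
}}

```text
clock: 4.87
tool_pos: [0.487, 0.4268, 0.2502]
eef_rot: [0.08, 0.701, -0.085, 0.703]
contact_force: [-0.2, -0.6, -4.9]
opening: 0.108
```

```bash
python3 - <<'E'
from h import *
c,s=np.cos(1.589),np.sin(1.589)
snap('1')
go([.5632,-.0345,.25],[c,s])
E
```

```text
t 4.97 pos [0.4864 0.4262 0.2487] F [ 0.  -0.1 -5.6] op 0.104
x [-0.   -0.01 -1.  ] y [ 0.233  0.972 -0.009] z [ 0.972 -0.233  0.002] q [-0.67  0.73 -0.24  1.49  0.2   0.95  0.37]
delta cm [  0.31 -43.02  18.2 ] yaw -0.253 (q7 now 0.37)
```

View pics/scene1.png

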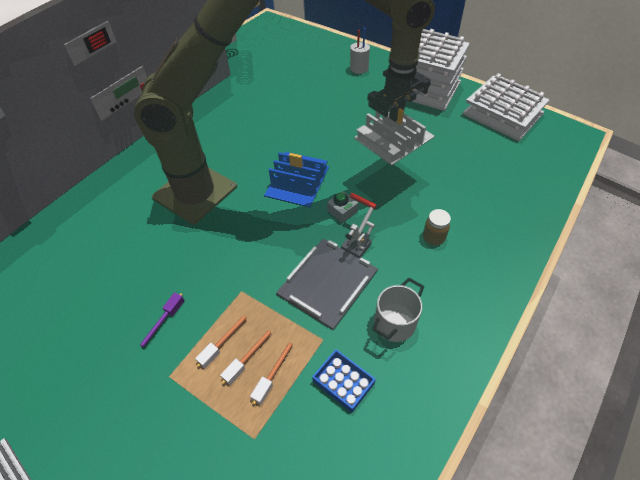

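Frame held, level, at (395,138). Carrying it across in two calls.

>>> {"name": "apply_moves", "arguments": {
  "delta_pos": [
    [0,-1,0.4],
    [0,-3,1.3],
    [0.1,-6,2.5],
    [0.1,-9,3.8],
    [0.1,-12,5],
    [0.1,-15,6.3],
    [0.1,-18,7.6],
    [0.1,-20,8.5],
    [0.1,-21,8.9],
    [0.1,-21,8.9]
  ],
  "yaw": [0,0,0,0,0,0,0,0,0,0],
  "gripper": [0,0,0,0,0,0,0,0,0,0]
}}

```text
clock: 5.8
tool_pos: [0.5243, 0.1967, 0.2489]
eef_rot: [0.08, 0.702, -0.09, 0.702]
contact_force: [0.0, 0.2, -4.5]
opening: 0.107
```

```bash
python3 - <<'E'
from h import *
c,s=np.cos(1.589),np.sin(1.589)
go([.5632,-.0345,.25],[c,s])
E
```

```text
t 5.8 pos [0.5243 0.1967 0.2489] F [ 0.   0.2 -4.5] op 0.107
x [-0.002 -0.013 -1.   ] y [ 0.238  0.971 -0.013] z [ 0.971 -0.238  0.001] q [-0.29  0.62 -0.27  1.76  0.23  0.8   0.66]
delta cm [  0.19 -21.53   9.29] yaw -0.259 (q7 now 0.66)
```

>>> {"name": "apply_moves", "arguments": {
  "delta_pos": [
    [0,-1,0.4],
    [0,-3,1.3],
    [0.1,-6,2.6],
    [0.1,-9,3.9],
    [0.2,-12,5.2],
    [0.2,-15,6.5],
    [0.2,-18,7.8],
    [0.2,-20,8.7],
    [0.2,-21.5,9.3],
    [0.2,-21.5,9.3]
  ],
  "yaw": [-0.02,-0.05,-0.08,-0.11,-0.14,-0.17,-0.2,-0.23,-0.25,-0.259],
  "gripper": [0,0,0,0,0,0,0,0,0,0]
}}

```text
clock: 6.63
tool_pos: [0.5639, -0.0375, 0.2493]
eef_rot: [-0.011, 0.708, -0.0, 0.706]
contact_force: [0.3, -0.6, -5.5]
opening: 0.108
```

>>> {"name": "apply_moves", "arguments": {
  "delta_pos": [
    [0,0,0],
    [0,0,0],
    [0,0,0]
  ],
  "yaw": [0,0,0],
  "gripper": [0,0,0]
}}

```text
clock: 6.88
tool_pos: [0.5639, -0.0351, 0.2491]
eef_rot: [-0.011, 0.708, 0.001, 0.706]
contact_force: [-0.7, 0.3, -4.3]
opening: 0.107
```

```bash
python3 - <<'E'
from h import *
c,s=np.cos(1.589),np.sin(1.589)
snap('2')
go([.5632,-.0345,.25],[c,s])
p=[.5632,-.0345,1.589]
over('top','2',[T(p,.25-.0884,q) for q in FR],200,100,320,240,2.5,'o1')
over('scene','2',[T(p,.25-.0884,q) for q in FR],200,100,320,240,2.5,'o2')
E
```

```text
t 6.98 pos [ 0.5639 -0.0355  0.2492] F [ 0.8 -0.4 -4.6] op 0.112
x [-0.002 -0.014 -1.   ] y [-0.017  1.    -0.014] z [ 1.     0.017 -0.003] q [ 0.19  0.63 -0.36  1.75  0.31  0.83  1.27]
delta cm [-0.08  0.1  -0.07] yaw -0.001 (q7 now 1.27)
```

View pics/o1.png

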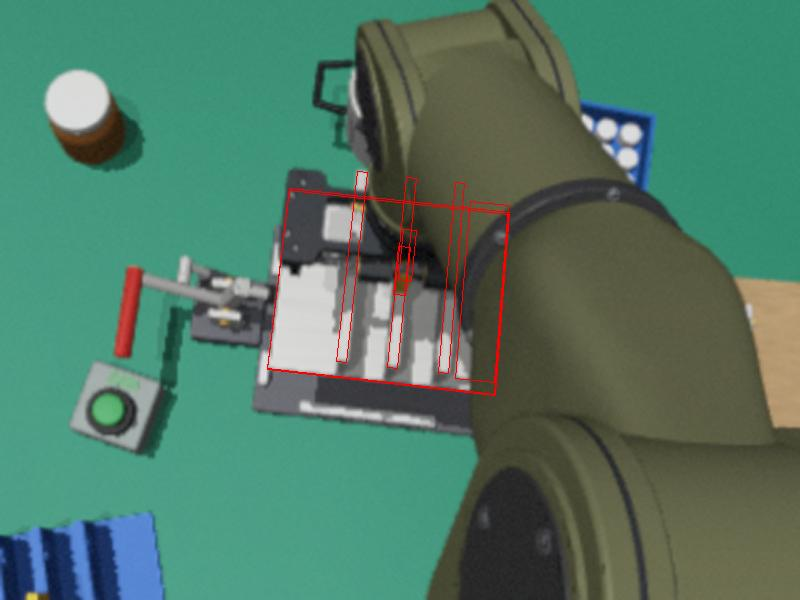

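View pics/o2.png

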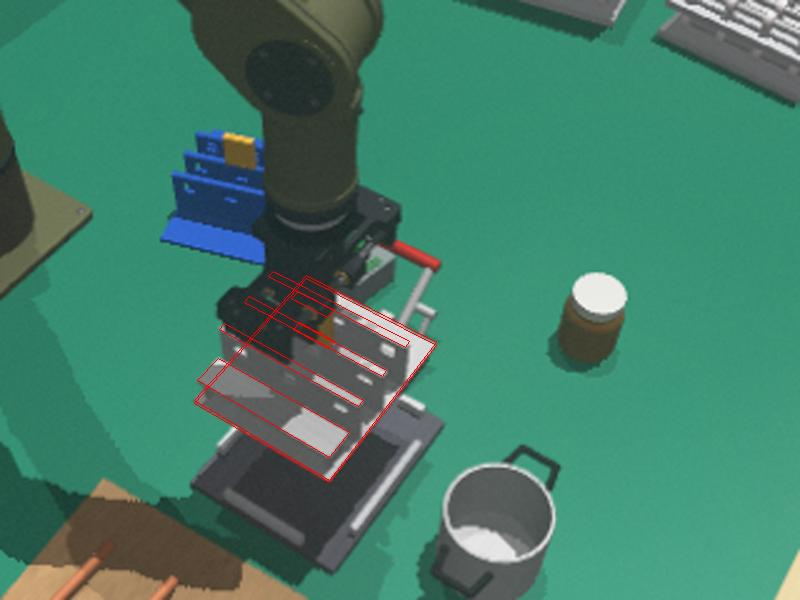

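Aligned over the nest. Descending.

>>> {"name": "apply_moves", "arguments": {
  "delta_pos": [
    [0.5,0.1,-0.07],
    [2,0.1,-0.07],
    [4.5,0,-0.07],
    [7,0,-0.07],
    [9.5,0,-0.07],
    [12,-0.05,-0.07],
    [13,-0.1,-0.05],
    [13.3,-0.1,-0.05],
    [13.3,-0.1,-0.05],
    [13.3,-0.1,-0.05]
  ],
  "yaw": [0,0,0,0,0,0,0,0,0,0],
  "gripper": [0,0,0,0,0,0,0,0,0,0]
}}

```text
clock: 7.82
tool_pos: [0.5641, -0.038, 0.1173]
eef_rot: [-0.011, 0.707, 0.001, 0.707]
contact_force: [-0.2, 0.6, -4.8]
opening: 0.108
```

```bash
python3 - <<'E'
from h import *
c,s=np.cos(1.589),np.sin(1.589)
snap('3')
go([.5632,-.0345,.1004],[c,s])
p=[.5632,-.0345,1.589]; z=get_state()['tool_pos'][2]
over('scene','3',[T(p,z-.0884,q) for q in FR],250,150,160,140,5,'o2')
E
```

```text
t 7.92 pos [ 0.5643 -0.0382  0.1177] F [ 0.1  0.3 -3.9] op 0.108
x [ 0.001 -0.014 -1.   ] y [-0.017  1.    -0.014] z [1.    0.017 0.   ] q [ 0.13  0.81 -0.27  1.86  0.42  0.53  1.17]
delta cm [ 1.73  0.4  -0.1 ] yaw -0.001 (q7 now 1.17)
```

View pics/o2.png

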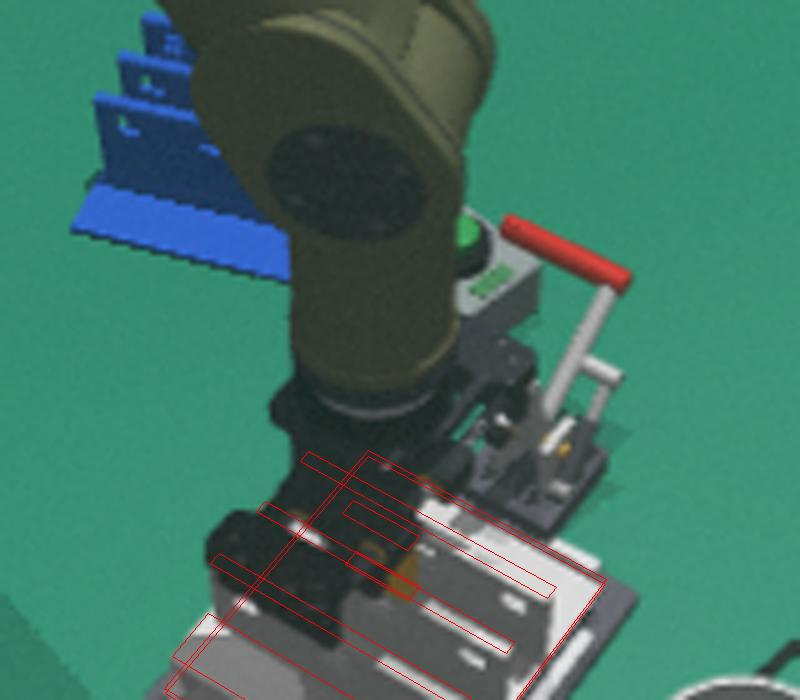

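>>> {"name": "apply_moves", "arguments": {
  "delta_pos": [
    [0.2,0.2,-0.1],
    [0.5,0.4,-0.1],
    [0.8,0.4,-0.1],
    [1.1,0.4,-0.1],
    [1.4,0.4,-0.1],
    [1.6,0.4,-0.1],
    [1.7,0.4,-0.1],
    [1.7,0.4,-0.1],
    [1.7,0.4,-0.1]
  ],
  "yaw": [0,0,0,0,0,0,0,0,0],
  "gripper": [0,0,0,0,0,0,0,0,0]
}}

```text
clock: 8.67
tool_pos: [0.5631, -0.0347, 0.1009]
eef_rot: [-0.011, 0.707, 0.001, 0.707]
contact_force: [-1.4, -1.4, -0.7]
opening: 0.108
```

```bash
python3 - <<'E'
from h import *
c,s=np.cos(1.589),np.sin(1.589)
snap('4')
go([.5632,-.0345,.1004],[c,s])
p=[.5632,-.0345,1.589]; z=get_state()['tool_pos'][2]
over('scene','4',[T(p,z-.0884,q) for q in FR],250,190,160,140,5,'o2')
E
```

```text
t 8.77 pos [ 0.5631 -0.0347  0.1009] F [-1.5 -2.  -2.1] op 0.107
x [ 0.001 -0.014 -1.   ] y [-0.017  1.    -0.014] z [1.    0.017 0.   ] q [ 0.12  0.84 -0.25  1.87  0.43  0.49  1.15]
delta cm [0.05 0.02 0.01] yaw -0.001 (q7 now 1.15)
```

View pics/o2.png

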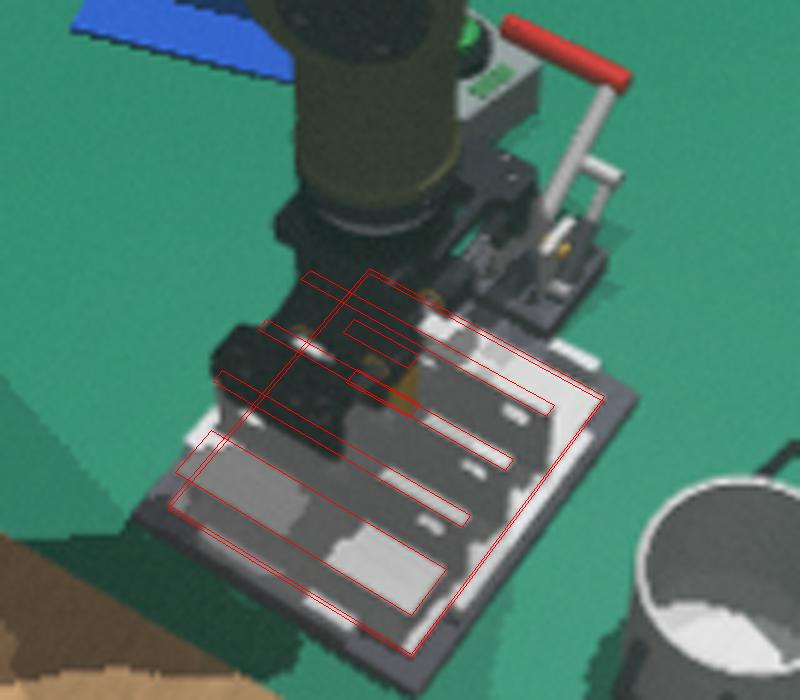

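It looks seated within the fences. Releasing and rising.

>>> {"name": "apply_moves", "arguments": {
  "delta_pos": [
    [0,0,0],
    [0,0,0],
    [0,0,0],
    [0,0,0],
    [0,0,0],
    [-2,0,0],
    [-5,0,0],
    [-8,0,0],
    [-10,0,0],
    [-10,0,0]
  ],
  "yaw": [0,0,0,0,0,0,0,0,0,0],
  "gripper": [50,50,50,50,50,50,50,50,50,50]
}}

```text
clock: 9.6
tool_pos: [0.5658, -0.0329, 0.2051]
eef_rot: [-0.011, 0.704, 0.001, 0.71]
contact_force: [-0.1, 0.5, -0.7]
opening: 0.501
```

```bash
python3 - <<'E'
from h import *
snap('5')
st()
p=[.5632,-.0345,1.589]
over('scene','5',[T(p,.012,q) for q in FR],250,190,160,140,5,'o2')
over('top','5',[T(p,.012,q) for q in FR],270,160,160,140,5,'o1')
E
```

```text
t 9.7 pos [ 0.5634 -0.0333  0.2014] F [ 0.5 -0.6 -1. ] op 0.498
x [ 0.002 -0.014 -1.   ] y [-0.017  1.    -0.014] z [1.    0.017 0.002] q [ 0.17  0.69 -0.34  1.8   0.35  0.71  1.22]
```

View pics/o2.png

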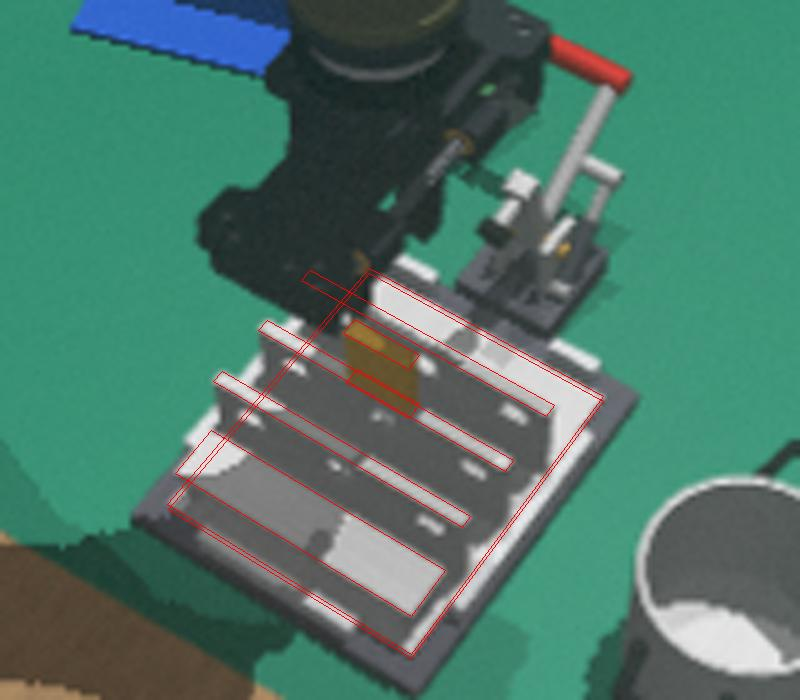

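View pics/o1.png

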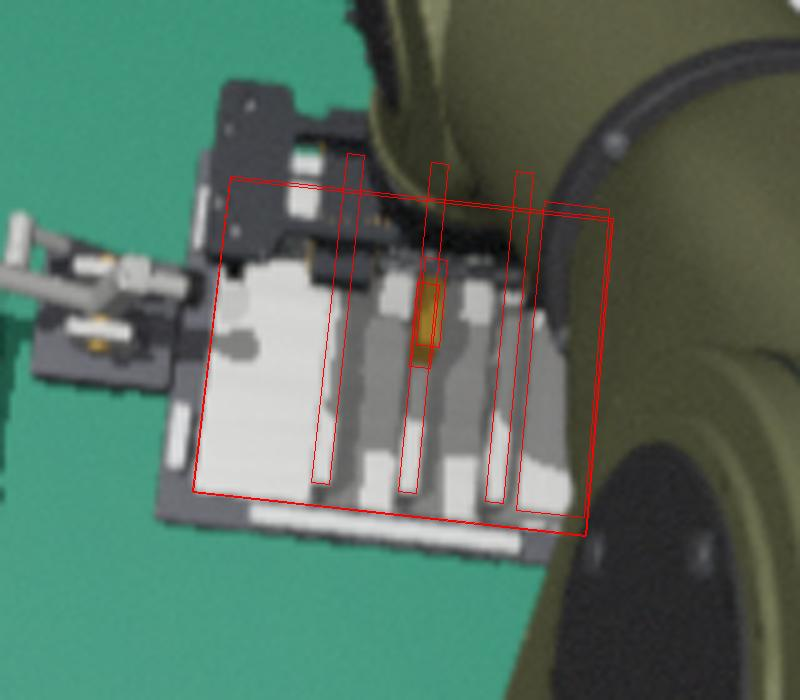

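```bash
cat >> h.py <<'E'
NEST=[.5632,-.0345,1.589]
def grip(th):
    ph=th-0.953; return T(NEST,0,[150-100*np.sin(ph),45,50+100*np.cos(ph)])[0]
ND=[np.cos(1.589),np.sin(1.589)]
E
python3 - <<'E'
from h import *
print(grip(0)); go(grip(0)+[0,0,.09],ND)
E
```

```text
[0.51399325 0.19615821 0.10792402]
t 9.7 pos [ 0.5634 -0.0333  0.2014] F [ 0.5 -0.6 -1. ] op 0.498
x [ 0.002 -0.014 -1.   ] y [-0.017  1.    -0.014] z [1.    0.017 0.002] q [ 0.17  0.69 -0.34  1.8   0.35  0.71  1.22]
delta cm [ 1.000e-02  2.303e+01 -4.550e+00] yaw -0.001 (q7 now 1.22)
```

>>> {"name": "apply_moves", "arguments": {
  "delta_pos": [
    [-0.5,3,-0.6],
    [-0.5,7,-1.4],
    [-0.5,11,-2.2],
    [-0.3,15,-3],
    [-0.2,19,-3.8],
    [0,22,-4.4],
    [0,23,-4.55],
    [0,23,-4.55],
    [0,23,-4.55],
    [0,23,-4.55]
  ],
  "yaw": [0,0,0,0,0,0,0,0,0,0],
  "gripper": [60,60,60,60,60,60,60,60,60,60]
}}

```text
clock: 10.53
tool_pos: [0.5143, 0.1929, 0.1972]
eef_rot: [-0.011, 0.707, -0.001, 0.707]
contact_force: [0.2, 0.4, -0.4]
opening: 0.598
```

```bash
python3 - <<'E'
from h import *
go(grip(0)+[0,0,-.003],ND)
E
```

```text
t 10.53 pos [0.5143 0.1929 0.1972] F [ 0.2  0.4 -0.4] op 0.598
x [ 0.001 -0.017 -1.   ] y [-0.014  1.    -0.017] z [1.    0.014 0.001] q [-0.28  0.68 -0.29  1.84  0.32  0.67  0.83]
delta cm [ 9.23  0.48 -0.04] yaw -0.004 (q7 now 0.83)
```

>>> {"name": "apply_moves", "arguments": {
  "delta_pos": [
    [2,0.4,0],
    [5,0.48,0],
    [7.5,0.48,0],
    [9.2,0.48,0],
    [9.2,0.48,0],
    [9.2,0.48,0]
  ],
  "yaw": [0,0,0,0,0,0],
  "gripper": [60,60,60,60,60,60]
}}

```text
clock: 11.03
tool_pos: [0.5145, 0.1938, 0.1047]
eef_rot: [-0.011, 0.707, -0.003, 0.707]
contact_force: [0.1, 0.5, 0.7]
opening: 0.597
```

```bash
python3 - <<'E'
from h import *
go(grip(0)+[0,0,-.003],ND); snap('6')
zoom('scene','6',280,130,160,120,5); zoom('top','6',200,170,160,120,5)
E
```

```text
t 11.03 pos [0.5145 0.1938 0.1047] F [0.1 0.5 0.7] op 0.597
x [-0.    -0.019 -1.   ] y [-0.011  1.    -0.019] z [ 1.     0.011 -0.001] q [-0.33  0.82 -0.21  1.9   0.39  0.47  0.76]
delta cm [-0.03  0.24 -0.05] yaw -0.007 (q7 now 0.76)
```

View pics/scene6z.png

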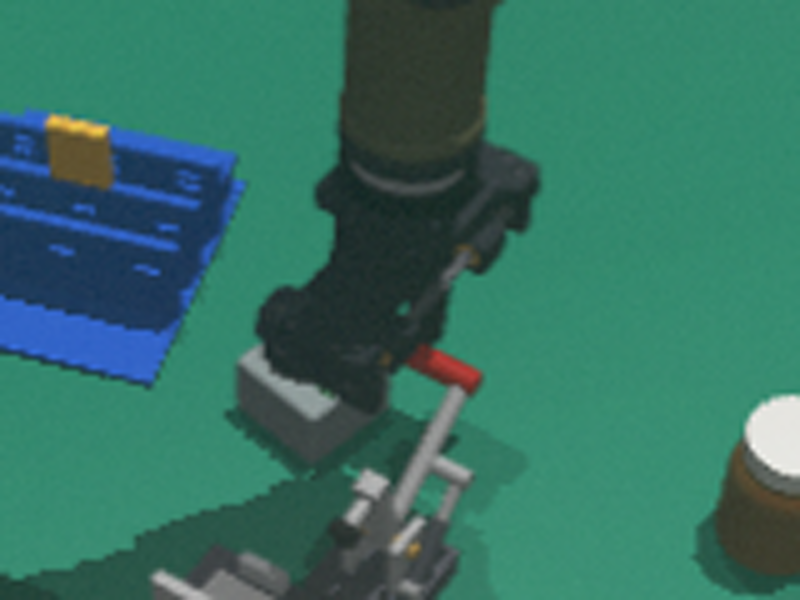

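View pics/top6z.png

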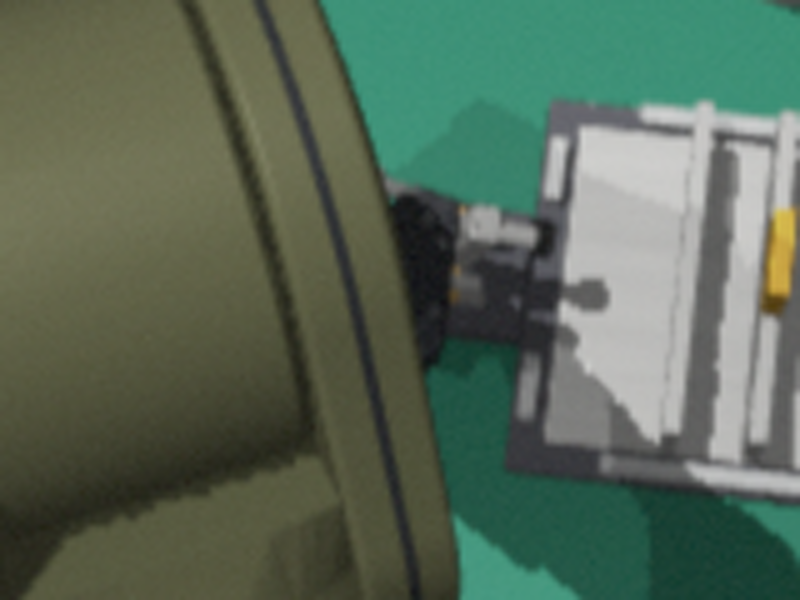

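The red bar is between the fingers. Closing on it lightly.

>>> {"name": "apply_moves", "arguments": {
  "delta_pos": [
    [0,0.24,0],
    [0,0.24,0],
    [0,0.24,0],
    [0,0.24,0],
    [0,0.24,0],
    [0,0.24,0],
    [0,0.24,0],
    [0,0.24,0],
    [0,0.24,0],
    [0,0.24,0]
  ],
  "yaw": [0,0,0,0,0,0,0,0,0,0],
  "gripper": [50,40,30,20,10,0,0,0,0,0],
  "force": 20
}}

```text
clock: 11.97
tool_pos: [0.5154, 0.1973, 0.1063]
eef_rot: [-0.01, 0.706, -0.002, 0.708]
contact_force: [-0.7, -1.7, 3.7]
opening: 0.173
```

```bash
python3 - <<'E'
from h import *
s,M=st()
off=s['tool_pos']-grip(0); print(off)
for th in np.arange(.1,1.35,.1): print(round(th,2),(M.T@(grip(th)-grip(0))*100).round(1))
E
```

```text
t 11.97 pos [0.5154 0.1973 0.1063] F [-0.7 -1.7  3.7] op 0.173
x [ 0.003 -0.017 -1.   ] y [-0.012  1.    -0.018] z [1.    0.012 0.002] q [-0.33  0.82 -0.21  1.9   0.39  0.47  0.75]
[ 0.00141683  0.0010982  -0.00165043]
0.1 [-0.8 -0.6  0. ]
0.2 [-1.5 -1.3  0. ]
0.3 [-2.1 -2.1  0. ]
0.4 [-2.7 -2.9  0. ]
0.5 [-3.1 -3.8  0. ]
0.6 [-3.5 -4.8  0. ]
0.7 [-3.8 -5.7  0. ]
0.8 [-4.  -6.7  0.1]
0.9 [-4.1 -7.7  0.1]
1.0 [-4.  -8.7  0.1]
1.1 [-3.9 -9.7  0.1]
1.2 [ -3.7 -10.7   0.1]
1.3 [ -3.4 -11.6   0.1]
```

>>> {"name": "apply_moves", "arguments": {
  "delta_pos": [
    [-0.4,-0.3,0],
    [-0.8,-0.6,0],
    [-1.5,-1.3,0],
    [-2.1,-2.1,0],
    [-2.7,-2.9,0],
    [-3.1,-3.8,0],
    [-3.5,-4.8,0],
    [-3.8,-5.7,0],
    [-4,-6.7,0],
    [-4,-6.7,0]
  ],
  "yaw": [0,0,0,0,0,0,0,0,0,0],
  "gripper": [0,0,0,0,0,0,0,0,0,0]
}}

```text
clock: 12.8
tool_pos: [0.5166, 0.1313, 0.1505]
eef_rot: [-0.009, 0.705, -0.001, 0.709]
contact_force: [-3.3, 2.3, 13.7]
opening: 0.169
```

```bash
python3 - <<'E'
from h import *
s,M=st()
off=np.array([.0014,.0011,-.0017])
for th in np.arange(.7,1.35,.1): print(round(th,2),(M.T@(grip(th)+off-s['tool_pos'])*100).round(1))
E
```

```text
t 12.8 pos [0.5166 0.1313 0.1505] F [-3.3  2.3 13.7] op 0.169
x [ 0.006 -0.015 -1.   ] y [-0.011  1.    -0.015] z [1.    0.012 0.006] q [-0.19  0.73 -0.26  1.94  0.39  0.52  0.86]
0.7 [ 0.5  1.  -0. ]
0.8 [ 0.3 -0.   0. ]
0.9 [ 0.2 -1.   0. ]
1.0 [ 0.3 -2.   0. ]
1.1 [ 0.4 -3.   0. ]
1.2 [ 0.6 -4.   0. ]
1.3 [ 0.9 -4.9  0. ]
```

>>> {"name": "apply_moves", "arguments": {
  "delta_pos": [
    [0.3,-0.5,0],
    [0.2,-1,0],
    [0.3,-2,0],
    [0.4,-3,0],
    [0.6,-4,0],
    [0.9,-4.9,0],
    [1.0,-5.2,0],
    [1.0,-5.2,0],
    [1.0,-5.2,0],
    [1.0,-5.2,0]
  ],
  "yaw": [0,0,0,0,0,0,0,0,0,0],
  "gripper": [0,0,0,0,0,0,0,0,0,0]
}}

```text
clock: 13.63
tool_pos: [0.5172, 0.0819, 0.143]
eef_rot: [-0.009, 0.704, 0.001, 0.71]
contact_force: [-5.1, 6.5, 16.7]
opening: 0.175
```

```bash
python3 - <<'E'
from h import *
s,M=st()
snap('7')
zoom('scene','7',250,140,160,160,4)
print(grip(1.3))
E
```

```text
t 13.63 pos [0.5172 0.0819 0.143 ] F [-5.1  6.5 16.7] op 0.175
x [ 0.008 -0.011 -1.   ] y [-0.014  1.    -0.011] z [1.    0.014 0.008] q [-0.09  0.73 -0.26  1.97  0.41  0.48  0.93]
[0.51609609 0.08065385 0.14403972]
```

View pics/scene7z.png

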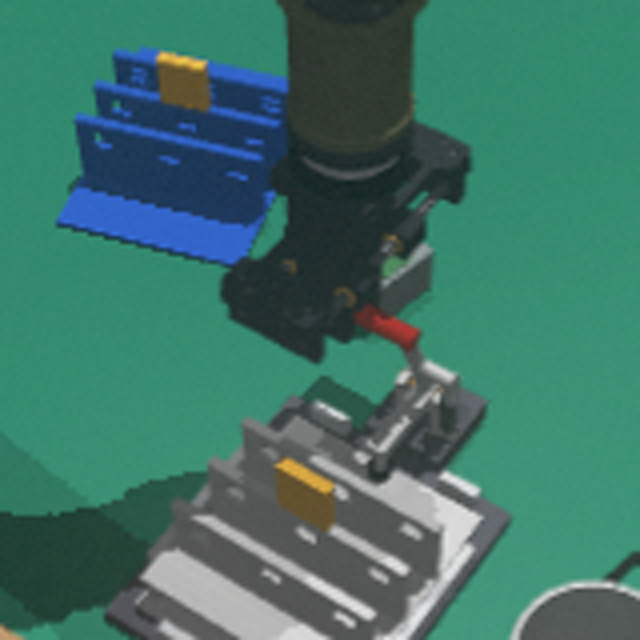

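Clamp closed, with its foot on the base plate. Releasing, rising, and heading for the rods.

>>> {"name": "apply_moves", "arguments": {
  "delta_pos": [
    [0,0,0],
    [0,0,0],
    [0,0,0],
    [0,0,0],
    [0,0,0],
    [-2,0,0],
    [-5,0,0],
    [-8,0,0],
    [-8,0,0],
    [-8,0,0]
  ],
  "yaw": [0,0,0,0,0,0,0,0,0,0],
  "gripper": [60,60,60,60,60,60,60,60,60,60]
}}

```text
clock: 14.57
tool_pos: [0.5174, 0.0825, 0.2241]
eef_rot: [-0.008, 0.703, 0.001, 0.711]
contact_force: [-0.4, 0.6, -0.9]
opening: 0.6
```

```bash
python3 - <<'E'
from h import *
s,M=st()
snap('8')
zoom('scene','8',150,140,270,270,2.2);zoom('top','8',200,150,340,200,2.3)
for n in CAM:
    print(n,[(np.round(x['pixel'],1).tolist(),round(x['score'],2)) for x in spot_point('rod1',n)],[(np.round(x['pixel'],1).tolist(),round(x['score'],2)) for x in spot_point('clamp_grip',n)])
E
```

```text
t 14.57 pos [0.5174 0.0825 0.2241] F [-0.4  0.6 -0.9] op 0.6
x [ 0.011 -0.011 -1.   ] y [-0.013  1.    -0.011] z [1.    0.013 0.011] q [-0.04  0.61 -0.35  1.9   0.34  0.68  0.99]
scene [([259.5, 393.3], 0.95), ([176.5, 302.2], 0.94), ([202.4, 355.4], 0.85), ([233.4, 369.7], 0.75), ([342.2, 383.2], 0.43)] [([336.1, 216.2], 0.74)]
top [([490.9, 295.7], 0.81), ([490.7, 263.3], 0.68), ([490.0, 230.3], 0.62), ([463.8, 372.0], 0.56)] []
```

View pics/scene8z.png

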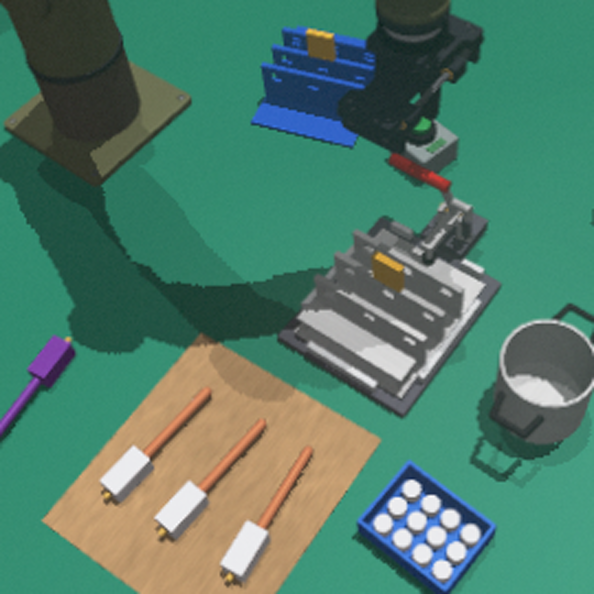

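View pics/top8z.png

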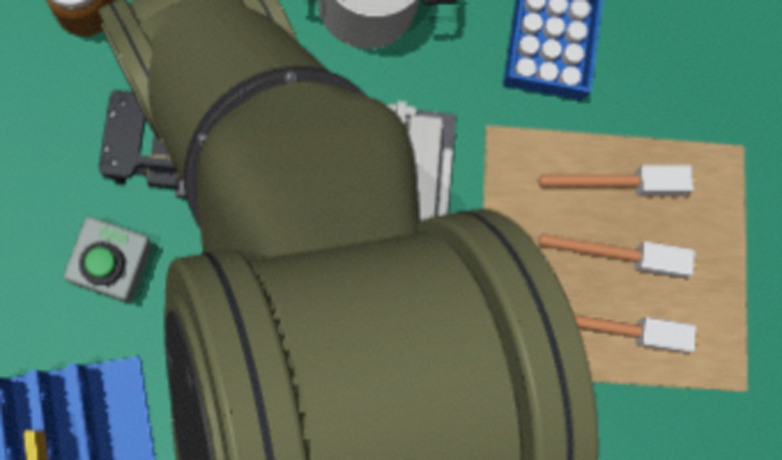

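```bash
python3 - <<'E'
from h import *
over('top','0',[],420,210,110,100,7,'r1')
over('scene','0',[],185,310,120,100,6.6,'r2')
E
```

```text
(no output)
```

View pics/r1.png

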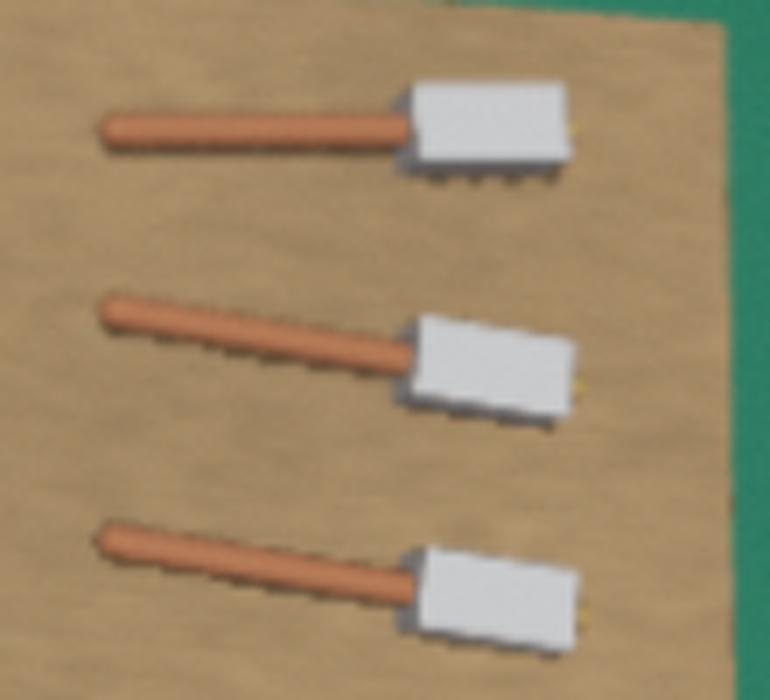

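View pics/r2.png

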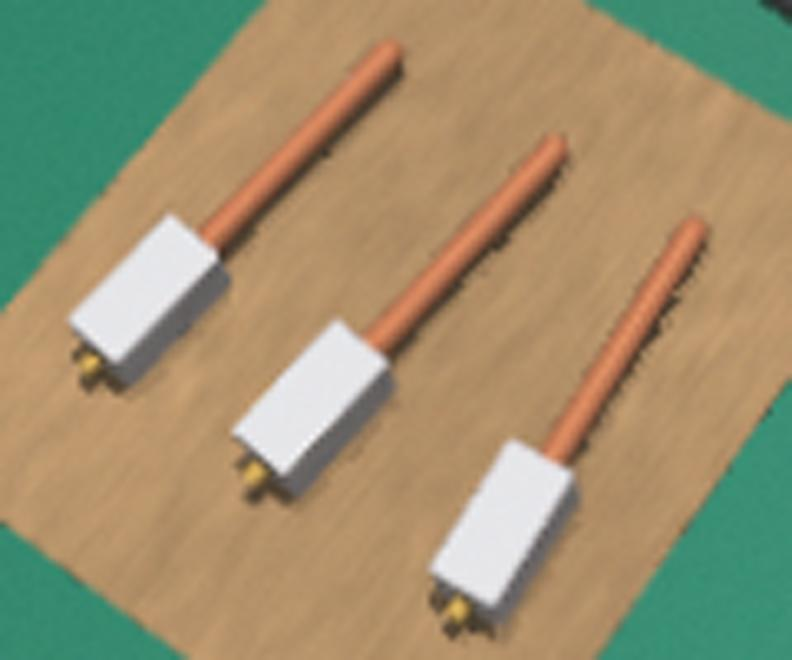

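```bash
cat > rods.py <<'E'
from h import *
def rfit(top,sc,g):
    L=np.array([(27.5,-14,14),(-27.5,-14,14),(-27.5,14,14),(27.5,14,14),(137.5,0,0)])
    LS=np.array([(27.5,14,14),(27.5,-14,14),(-27.5,14,14),(-27.5,-14,14),(137.5,0,0)])
    def f(p):
        return np.concatenate([(proj('top',T(p[:3],p[3],L))-top).ravel()]+([(proj('scene',T(p[:3],p[3],LS))-sc).ravel()] if sc is not None else []))
    r=least_squares(f,g+[.014],loss='soft_l1'); return r.x,np.abs(r.fun).max()
E
python3 - <<'E'
from rods import *
Z=lambda L:np.array(L)/7+[420-.43,210-.43]; S=lambda L:np.array(L)/6.6+[185-.42,310-.42]
A=rfit(Z([(413,82),(565,84),(570,160),(417,160),(104,131)]),S([(513,438),(577,480),(432,570),(494,608),(697,222)]),[.61,-.38,1.57])
B=rfit(Z([(420,316),(575,342),(570,416),(412,392),(104,311)]),S([(337,320),(390,367),(235,433),(287,477),(557,140)]),[.52,-.38,1.45])
C=rfit(Z([(427,548),(578,574),(574,651),(418,630),(102,540)]),S([(170,213),(222,260),(70,322),(122,365),(392,46)]),[.45,-.38,1.45])
P=[]
for n,r in zip("ABC",(A,B,C)):
    print(n,r[0].round(4),r[1]); P+=[T(r[0][:3],r[0][3],q) for q in RD]
over('top','0',P,420,210,110,100,7,'r1')
over('scene','0',P,185,310,120,100,6.6,'r2')
b=A[0];st()
go([b[0],b[1],.2],[-np.sin(b[2]),np.cos(b[2])])
E
```

```text
A [ 0.6144 -0.3711  1.7076  0.0125] 0.7882280017578296
B [ 0.5272 -0.3771  1.5457  0.0125] 0.956999049624983
C [ 0.4467 -0.3834  1.5447  0.0124] 0.9888712838408651
t 14.87 pos [0.5159 0.0825 0.2219] F [-0.9  0.6 -0.5] op 0.605
x [ 0.006 -0.012 -1.   ] y [-0.014  1.    -0.012] z [1.    0.014 0.005] q [-0.04  0.61 -0.34  1.91  0.34  0.68  0.99]
t 14.87 pos [0.5159 0.0825 0.2219] F [-0.9  0.6 -0.5] op 0.605
x [ 0.006 -0.012 -1.   ] y [-0.014  1.    -0.012] z [1.    0.014 0.005] q [-0.04  0.61 -0.34  1.91  0.34  0.68  0.99]
delta cm [  2.77 -45.47   9.2 ] yaw 1.448 (q7 now 0.99)
```

View pics/r1.png

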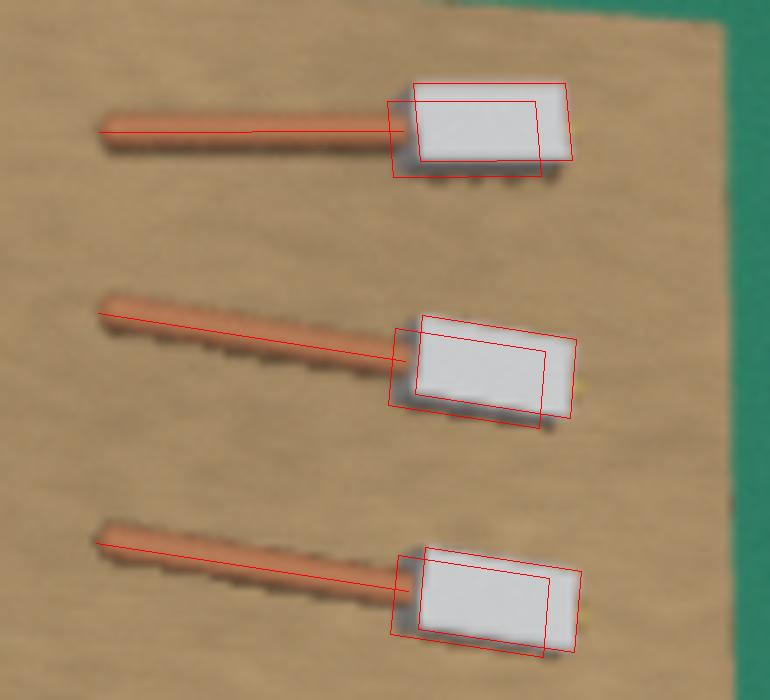

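The rod fits agree with the pictures. Moving to rod A (top-most in the top view).

>>> {"name": "apply_moves", "arguments": {
  "delta_pos": [
    [0,-3,0.5],
    [0,-6,1],
    [0,-9,1.6],
    [0,-12,2.2],
    [0,-15,2.8],
    [0,-18,3.4],
    [0,-21,4],
    [0,-24,4.6],
    [0,-25,5],
    [0,-25,5]
  ],
  "yaw": [0.07,0.15,0.23,0.31,0.39,0.47,0.55,0.63,0.7,0.72],
  "gripper": [60,60,60,60,60,60,60,60,60,60]
}}

```text
clock: 15.7
tool_pos: [0.5693, -0.171, 0.2242]
eef_rot: [0.243, 0.659, -0.251, 0.666]
contact_force: [0.4, 0.9, -0.9]
opening: 0.601
```

```bash
python3 - <<'E'
from rods import *
b=[.6144,-.3711,1.7076]
go([b[0],b[1],.2],[-np.sin(b[2]),np.cos(b[2])])
E
```

```text
t 15.7 pos [ 0.5693 -0.171   0.2242] F [ 0.4  0.9 -0.9] op 0.601
x [ 0.005 -0.014 -1.   ] y [ 0.655  0.756 -0.008] z [ 0.756 -0.655  0.013] q [ 0.31  0.68 -0.17  1.7   0.17  0.77  0.91]
delta cm [  2.72 -12.14  16.48] yaw 0.720 (q7 now 0.91)
```

>>> {"name": "apply_moves", "arguments": {
  "delta_pos": [
    [0.2,-1.5,2],
    [0.4,-3,4],
    [0.8,-4.5,6],
    [1.2,-6,8],
    [1.6,-7.5,10],
    [2,-9,12],
    [2.4,-10.5,14],
    [2.7,-11.5,15.8],
    [2.7,-12.1,16.5],
    [2.7,-12.1,16.5]
  ],
  "yaw": [0.07,0.15,0.23,0.31,0.39,0.47,0.55,0.63,0.7,0.72],
  "gripper": [60,60,60,60,60,60,60,60,60,60]
}}

```text
clock: 16.53
tool_pos: [0.6144, -0.3718, 0.1987]
eef_rot: [0.462, 0.528, -0.469, 0.536]
contact_force: [-0.8, 0.4, 0.3]
opening: 0.601
```

>>> {"name": "apply_moves", "arguments": {
  "delta_pos": [
    [0,0,0],
    [0,0,0]
  ],
  "yaw": [0,0],
  "gripper": [60,60]
}}

```text
clock: 16.7
tool_pos: [0.6146, -0.3692, 0.1979]
eef_rot: [0.462, 0.53, -0.467, 0.537]
contact_force: [0.1, 0.4, 0.5]
opening: 0.598
```

```bash
python3 - <<'E'
from rods import *
b=[.6144,-.3711,1.7076]
go([b[0],b[1],.08],[-np.sin(b[2]),np.cos(b[2])])
snap('9'); zoom('scene','9',185,240,200,180,4)
E
```

```text
t 16.7 pos [ 0.6146 -0.3692  0.1979] F [0.1 0.4 0.5] op 0.598
x [ 0.002 -0.012 -1.   ] y [0.99  0.138 0.   ] z [ 0.138 -0.99   0.012] q [ 0.47  0.87  0.01  1.31 -0.    0.95  0.61]
delta cm [11.8  -0.05  0.05] yaw 0.001 (q7 now 0.61)
```

View pics/scene9z.png

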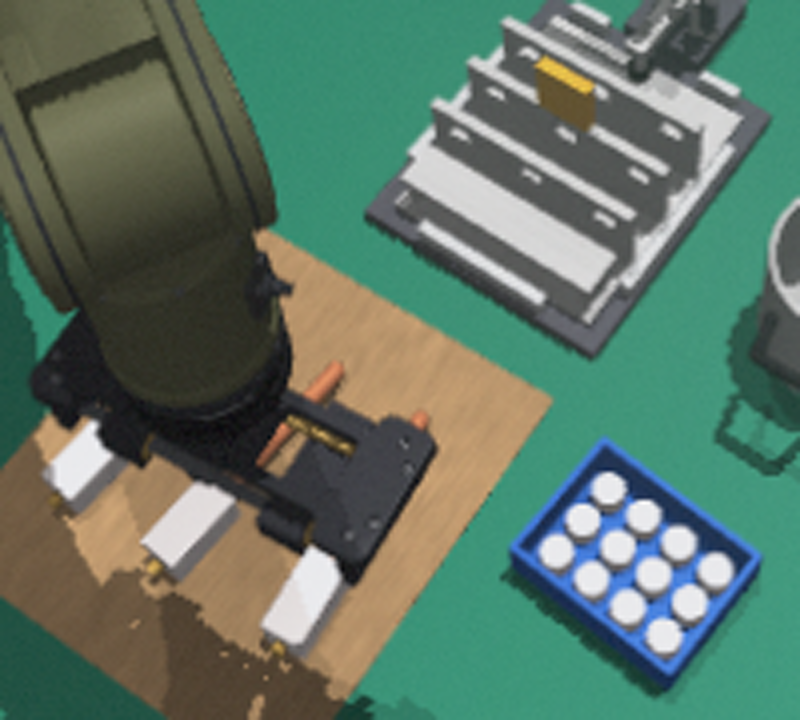

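```bash
python3 - <<'E'
from h import *
P=[T(NEST,.012,q) for q in FR]
over('scene','9',P,270,235,120,100,6.6,'o2')
over('top','9',P,295,180,110,100,7,'o1')
E
```

```text
(no output)
```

View pics/o1.png

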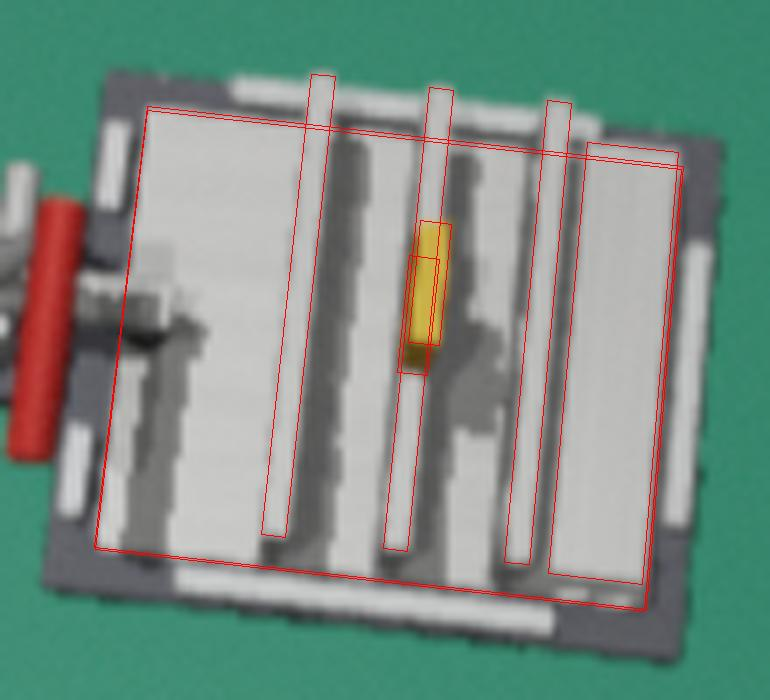

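View pics/o2.png

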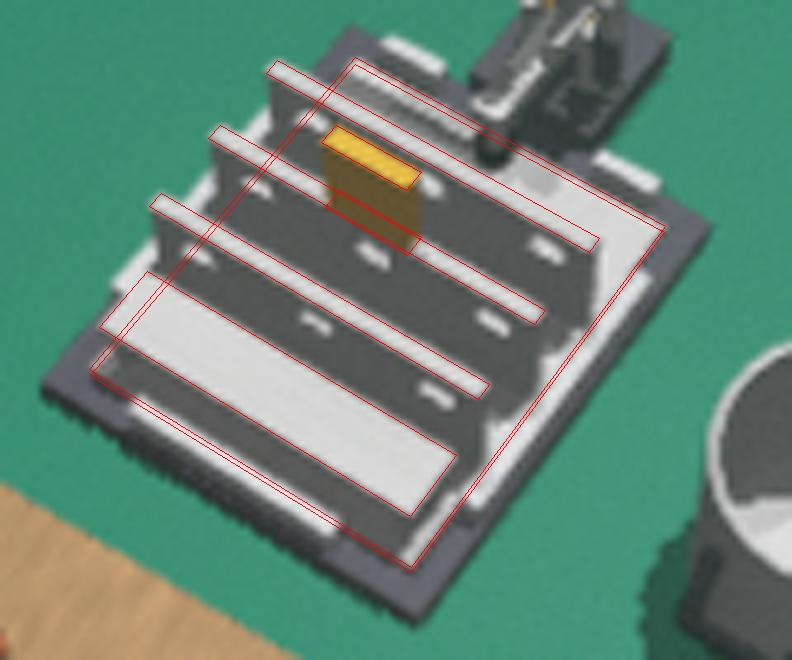

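The frame pose checks out in both views. Descending on rod A.

>>> {"name": "apply_moves", "arguments": {
  "delta_pos": [
    [2,0,0],
    [5,0,0],
    [8,0,0],
    [11,0,0],
    [13.5,0,0],
    [15.5,0,0],
    [16.5,0,0],
    [16.5,0,0],
    [16.5,0,0]
  ],
  "yaw": [0,0,0,0,0,0,0,0,0],
  "gripper": [60,60,60,60,60,60,60,60,60]
}}

```text
clock: 17.55
tool_pos: [0.6156, -0.3713, 0.0341]
eef_rot: [0.462, 0.53, -0.467, 0.537]
contact_force: [-0.1, -0.1, 0.2]
opening: 0.599
```

```bash
python3 - <<'E'
from rods import *
b=[.6144,-.3711,1.7076]
go([b[0],b[1],.0175],[-np.sin(b[2]),np.cos(b[2])])
E
```

```text
t 17.55 pos [ 0.6156 -0.3713  0.0341] F [-0.1 -0.1  0.2] op 0.599
x [ 0.003 -0.013 -1.   ] y [0.99  0.138 0.001] z [ 0.138 -0.99   0.013] q [0.47 1.08 0.01 1.38 0.   0.68 0.61]
delta cm [ 1.66 -0.12 -0.06] yaw 0.001 (q7 now 0.61)
```

>>> {"name": "apply_moves", "arguments": {
  "delta_pos": [
    [0.6,-0.1,0],
    [1.2,-0.1,0],
    [1.6,-0.1,0],
    [1.6,-0.1,0],
    [1.6,-0.1,0],
    [1.6,-0.1,0],
    [1.6,-0.1,0],
    [1.6,-0.1,0],
    [1.6,-0.1,0],
    [1.6,-0.1,0]
  ],
  "yaw": [0,0,0,0,0,0,0,0,0,0],
  "gripper": [60,60,60,40,20,10,0,0,0,0],
  "force": 30
}}

```text
clock: 18.38
tool_pos: [0.6149, -0.3717, 0.0184]
eef_rot: [0.462, 0.529, -0.467, 0.537]
contact_force: [-0.1, 0.6, 1.0]
opening: 0.315
```

```bash
python3 - <<'E'
from rods import *
s,M=st()
E
```

```text
t 18.38 pos [ 0.6149 -0.3717  0.0184] F [-0.1  0.6  1. ] op 0.315
x [ 0.004 -0.013 -1.   ] y [0.99  0.138 0.002] z [ 0.138 -0.99   0.013] q [0.47 1.1  0.01 1.38 0.01 0.65 0.61]
```

>>> {"name": "apply_moves", "arguments": {
  "delta_pos": [
    [0,0,0],
    [0,0,0],
    [0,0,0],
    [-0.5,0,0],
    [-1.5,0,0],
    [-3,0,0],
    [-5,0,0],
    [-7,0,0],
    [-7,0,0],
    [-7,0,0]
  ],
  "yaw": [0,0,0,0,0,0,0,0,0,0],
  "gripper": [0,0,0,0,0,0,0,0,0,0],
  "force": 55
}}

```text
clock: 19.22
tool_pos: [0.6158, -0.3716, 0.091]
eef_rot: [0.462, 0.528, -0.467, 0.539]
contact_force: [-0.3, -0.0, -0.8]
opening: 0.311
```

```bash
cat >> h.py <<'E'
ACR=[-np.sin(1.589),np.cos(1.589)]
def lane(x,y,dz=0.0645): return T(NEST,dz,[x,y,0])[0]
E
python3 - <<'E'
from h import *
print(lane(-207,-58)); go(lane(-207,-58,.0655),ACR)
snap('10'); zoom('scene','10',185,240,200,180,4)
E
```

```text
[ 0.62495834 -0.24040995  0.0645    ]
t 19.22 pos [ 0.6158 -0.3716  0.091 ] F [-0.3 -0.  -0.8] op 0.311
x [ 0.007 -0.015 -1.   ] y [0.99  0.138 0.005] z [ 0.138 -0.99   0.016] q [0.47 1.   0.01 1.37 0.   0.75 0.61]
delta cm [  2.36   2.7  -12.91] yaw 0.120 (q7 now 0.61)
```

View pics/scene10z.png

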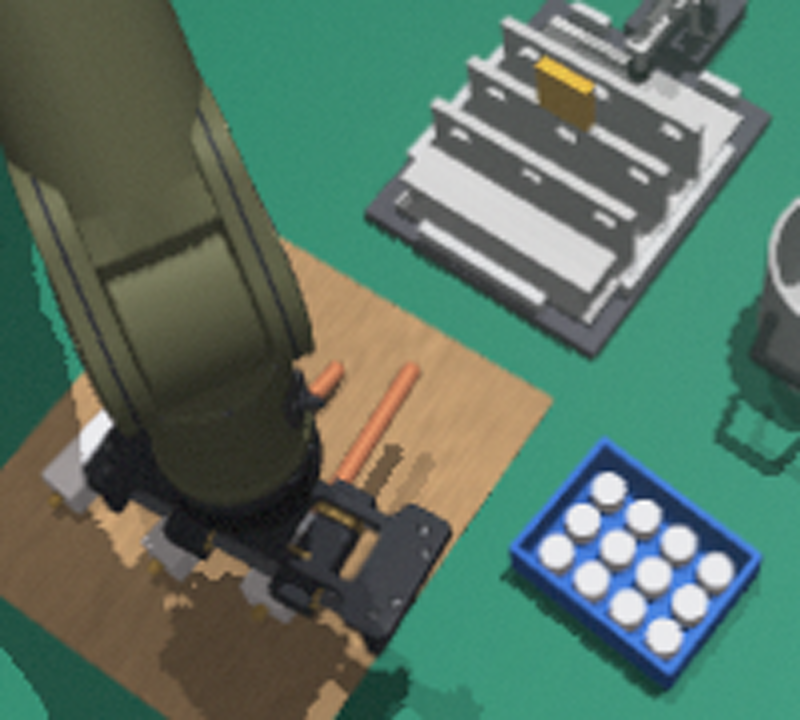

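>>> {"name": "apply_moves", "arguments": {
  "delta_pos": [
    [0,0.3,-1.5],
    [0,0.8,-4],
    [0,1.4,-6.5],
    [0,2,-9],
    [0,2.5,-11.5],
    [0.5,2.7,-12.9],
    [1.2,2.7,-12.9],
    [1.9,2.7,-12.9],
    [2.2,2.7,-12.9],
    [2.2,2.7,-12.9]
  ],
  "yaw": [0.02,0.04,0.06,0.08,0.1,0.12,0.12,0.12,0.12,0.12],
  "gripper": [0,0,0,0,0,0,0,0,0,0]
}}

```text
clock: 20.15
tool_pos: [0.6216, -0.2418, 0.063]
eef_rot: [0.493, 0.501, -0.499, 0.507]
contact_force: [0.2, 0.2, -0.9]
opening: 0.313
```

>>> {"name": "apply_moves", "arguments": {
  "delta_pos": [
    [0,0,0],
    [0,0,0],
    [0,0,0]
  ],
  "yaw": [0,0,0],
  "gripper": [0,0,0]
}}

```text
clock: 20.4
tool_pos: [0.6214, -0.2431, 0.0631]
eef_rot: [0.493, 0.5, -0.5, 0.507]
contact_force: [-0.0, 0.5, -0.2]
opening: 0.313
```

```bash
python3 - <<'E'
from h import *
go(lane(-207,-58,.0655),ACR)
snap('11')
s=get_state(); t=s['tool_pos'];M=R.from_quat(s['eef_rot']).as_matrix()
yaw=np.arctan2(-M[1,2],-M[0,2]); print(yaw)
P=[T([t[0],t[1],yaw],t[2]-.0045,q) for q in RD]+[T(NEST,.012,q) for q in FR]+[T(NEST,.012,[(-44,-67,39),(-44,-49,39),(-44,-49,57),(-44,-67,57),(-44,-67,39)])]
over('scene','11',P,270,250,120,100,6.6,'o2')
over('top','11',P,335,160,110,100,7,'o1')
E
```

```text
t 20.4 pos [ 0.6214 -0.2431  0.0631] F [-0.   0.5 -0.2] op 0.313
x [ 0.    -0.014 -1.   ] y [ 1.     0.015 -0.   ] z [ 0.015 -1.     0.014] q [ 0.27  0.99  0.06  1.56 -0.07  0.6   0.37]
delta cm [-0.24  0.36 -0.26] yaw -0.004 (q7 now 0.37)
1.58622263158787
```

View pics/o1.png

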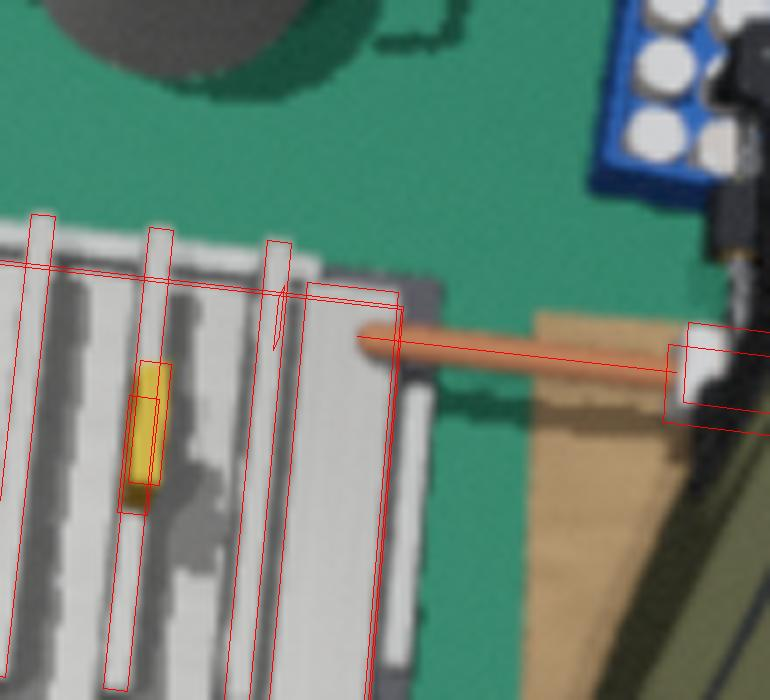

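View pics/o2.png

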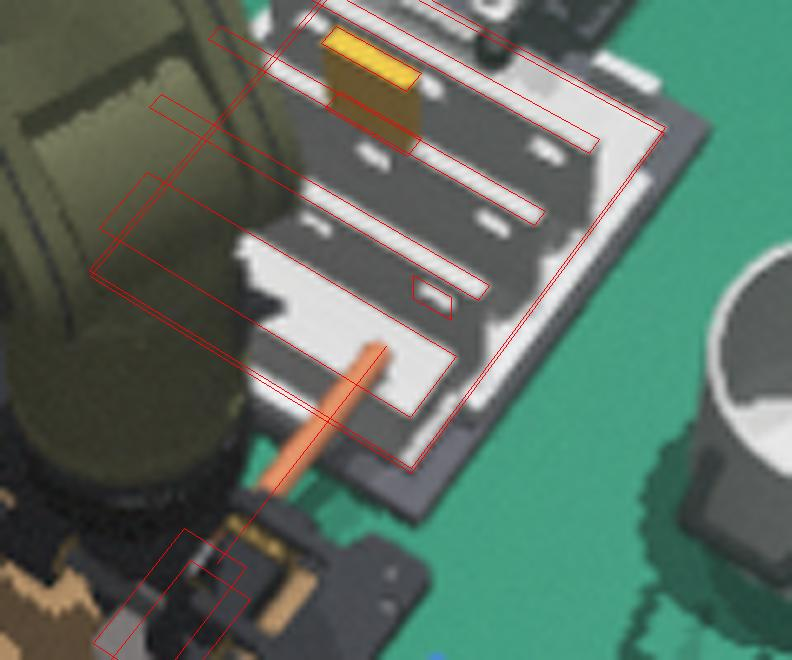

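>>> {"name": "apply_moves", "arguments": {
  "delta_pos": [
    [-0.2,0.3,-0.3],
    [-0.2,0.36,-0.3],
    [-0.2,0.36,-0.3],
    [-0.2,0.36,-0.3],
    [-0.2,0.36,-0.3]
  ],
  "yaw": [-0.004,-0.004,-0.004,-0.004,-0.004],
  "gripper": [0,0,0,0,0]
}}

```text
clock: 20.92
tool_pos: [0.6252, -0.2392, 0.0653]
eef_rot: [0.492, 0.501, -0.498, 0.508]
contact_force: [0.6, 0.1, -2.0]
opening: 0.315
```

```bash
python3 - <<'E'
from h import *
for x in (-170,-120,-78): go(lane(x,-58,.065),ACR)
E
```

```text
t 20.92 pos [ 0.6252 -0.2392  0.0653] F [ 0.6  0.1 -2. ] op 0.315
x [ 0.001 -0.014 -1.   ] y [1.   0.02 0.  ] z [ 0.02  -1.     0.014] q [ 0.26  0.98  0.06  1.55 -0.07  0.6   0.37]
delta cm [-0.02 -0.03 -3.58] yaw 0.001 (q7 now 0.37)
t 20.92 pos [ 0.6252 -0.2392  0.0653] F [ 0.6  0.1 -2. ] op 0.315
x [ 0.001 -0.014 -1.   ] y [1.   0.02 0.  ] z [ 0.02  -1.     0.014] q [ 0.26  0.98  0.06  1.55 -0.07  0.6   0.37]
delta cm [-0.09 -0.02 -8.58] yaw 0.001 (q7 now 0.37)
t 20.92 pos [ 0.6252 -0.2392  0.0653] F [ 0.6  0.1 -2. ] op 0.315
x [ 0.001 -0.014 -1.   ] y [1.   0.02 0.  ] z [ 0.02  -1.     0.014] q [ 0.26  0.98  0.06  1.55 -0.07  0.6   0.37]
delta cm [-1.500e-01 -1.000e-02 -1.278e+01] yaw 0.001 (q7 now 0.37)
```

>>> {"name": "apply_moves", "arguments": {
  "delta_pos": [
    [0,0,-0.8],
    [0,0,-1.6],
    [0,0,-2.4],
    [0,0,-3.2],
    [0,0,-3.6],
    [0,0,-3.6],
    [0,0,-3.6]
  ],
  "yaw": [0,0,0,0,0,0,0],
  "gripper": [0,0,0,0,0,0,0]
}}

```text
clock: 21.5
tool_pos: [0.6247, -0.2028, 0.0648]
eef_rot: [0.491, 0.501, -0.498, 0.509]
contact_force: [0.1, 0.0, -1.0]
opening: 0.314
```

```bash
python3 - <<'E'
from h import *
for x in (-120,-78): go(lane(x,-58,.065),ACR)
snap('12')
zoom('scene','12',280,260,110,80,7)
zoom('top','12',335,180,110,80,7)
E
```

```text
t 21.5 pos [ 0.6247 -0.2028  0.0648] F [ 0.1  0.  -1. ] op 0.314
x [ 0.001 -0.014 -1.   ] y [1.   0.02 0.  ] z [ 0.02  -1.     0.014] q [ 0.2   0.97  0.07  1.59 -0.08  0.57  0.33]
delta cm [-0.09 -0.03 -4.94] yaw 0.002 (q7 now 0.33)
t 21.5 pos [ 0.6247 -0.2028  0.0648] F [ 0.1  0.  -1. ] op 0.314
x [ 0.001 -0.014 -1.   ] y [1.   0.02 0.  ] z [ 0.02  -1.     0.014] q [ 0.2   0.97  0.07  1.59 -0.08  0.57  0.33]
delta cm [-0.14 -0.02 -9.14] yaw 0.002 (q7 now 0.33)
```

View pics/scene12z.png

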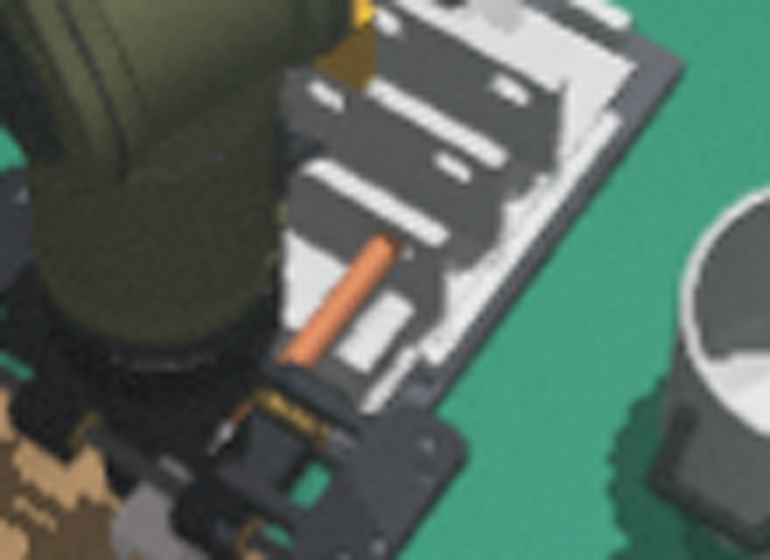

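View pics/top12z.png

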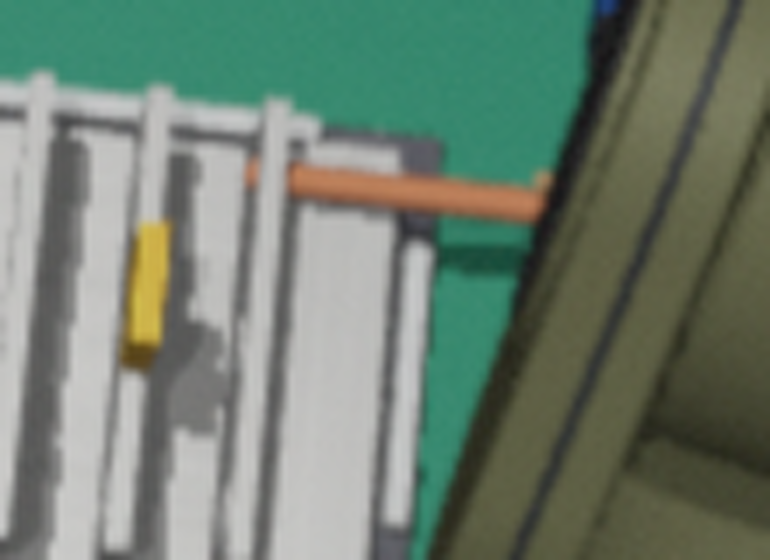

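The tube is through the first ear with no side force. Continuing.

>>> {"name": "apply_moves", "arguments": {
  "delta_pos": [
    [0,0,-0.8],
    [0,0,-1.6],
    [0,0,-2.4],
    [0,0,-3.2],
    [-0.05,0,-4],
    [-0.05,0,-4.9],
    [-0.1,0,-5.7],
    [-0.1,0,-6.5],
    [-0.1,0,-6.5]
  ],
  "yaw": [0,0,0,0,0,0,0,0,0],
  "gripper": [0,0,0,0,0,0,0,0,0]
}}

```text
clock: 22.35
tool_pos: [0.6235, -0.1356, 0.0648]
eef_rot: [0.491, 0.502, -0.497, 0.509]
contact_force: [-0.5, 1.3, -1.7]
opening: 0.315
```

```bash
python3 - <<'E'
from h import *
for x in (-80,-73): go(lane(x,-58,.065),ACR)
E
```

```text
t 22.35 pos [ 0.6235 -0.1356  0.0648] F [-0.5  1.3 -1.7] op 0.315
x [ 0.    -0.013 -1.   ] y [1.    0.022 0.   ] z [ 0.022 -1.     0.013] q [ 0.09  0.96  0.08  1.65 -0.1   0.53  0.25]
delta cm [-0.04 -0.04 -2.22] yaw 0.004 (q7 now 0.25)
t 22.35 pos [ 0.6235 -0.1356  0.0648] F [-0.5  1.3 -1.7] op 0.315
x [ 0.    -0.013 -1.   ] y [1.    0.022 0.   ] z [ 0.022 -1.     0.013] q [ 0.09  0.96  0.08  1.65 -0.1   0.53  0.25]
delta cm [-0.05 -0.03 -2.92] yaw 0.004 (q7 now 0.25)
```

>>> {"name": "apply_moves", "arguments": {
  "delta_pos": [
    [0,0,-0.5],
    [0,0,-1],
    [-0.05,0,-1.5],
    [-0.05,0,-2],
    [-0.05,0,-2.4],
    [-0.05,0,-2.6],
    [-0.05,0,-2.6]
  ],
  "yaw": [0,0,0,0,0,0,0],
  "gripper": [0,0,0,0,0,0,0]
}}

```text
clock: 22.93
tool_pos: [0.6229, -0.1088, 0.065]
eef_rot: [0.491, 0.503, -0.497, 0.509]
contact_force: [-0.1, 0.0, -1.5]
opening: 0.312
```

```bash
python3 - <<'E'
from h import *
for x in (-73,): go(lane(x,-58,.065),ACR)
snap('13')
zoom('scene','13',270,240,120,90,6.5)
zoom('top','13',295,180,110,80,7)
E
```

```text
t 22.93 pos [ 0.6229 -0.1088  0.065 ] F [-0.1  0.  -1.5] op 0.312
x [ 0.    -0.012 -1.   ] y [1.    0.023 0.   ] z [ 0.023 -1.     0.012] q [ 0.05  0.95  0.08  1.67 -0.11  0.52  0.22]
delta cm [-0.01 -0.03 -0.24] yaw 0.005 (q7 now 0.22)
```

View pics/scene13z.png

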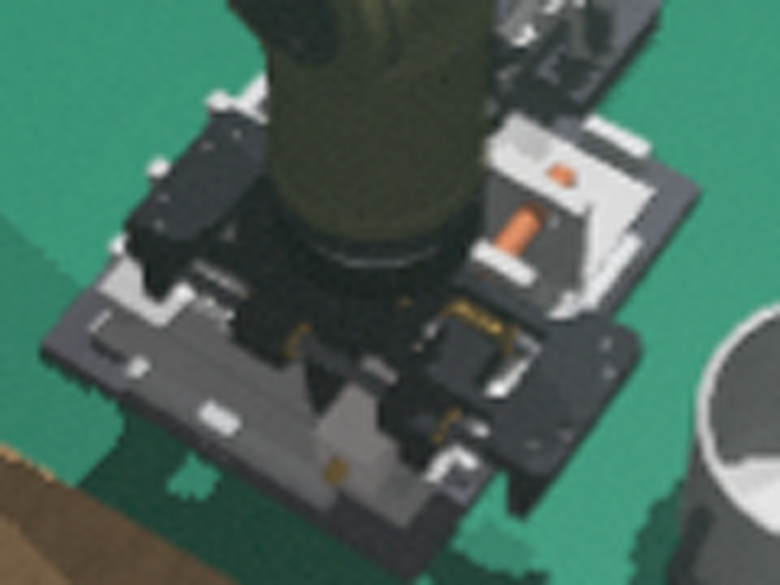

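View pics/top13z.png

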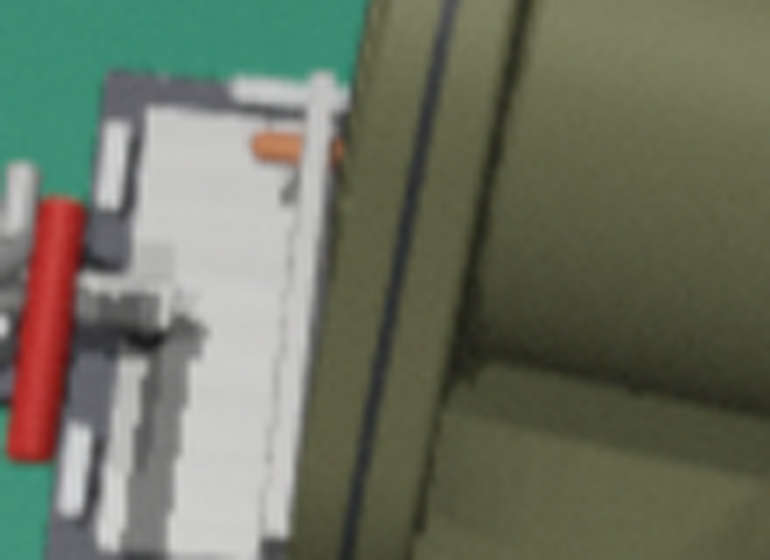

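Through all three ears. Pushing the last few mm, lowering onto the rail and releasing.

>>> {"name": "apply_moves", "arguments": {
  "delta_pos": [
    [0,0,-0.2],
    [0,0,-0.35],
    [0,0,-0.35],
    [0.1,0,-0.35],
    [0.15,0,-0.35],
    [0.15,0,-0.35],
    [0.15,0,-0.35]
  ],
  "yaw": [0,0,0,0,0,0,0],
  "gripper": [0,0,0,0,0,0,0]
}}

```text
clock: 23.62
tool_pos: [0.6229, -0.1063, 0.0644]
eef_rot: [0.492, 0.502, -0.497, 0.509]
contact_force: [-2.5, 1.1, 6.1]
opening: 0.312
```

>>> {"name": "apply_moves", "arguments": {
  "delta_pos": [
    [0,0,0],
    [0,0,0],
    [0,0,0],
    [0,0,0],
    [-1,0,0],
    [-3,0,0],
    [-6,0,0],
    [-9,0,0],
    [-9,0,0]
  ],
  "yaw": [0,0,0,0,0,0,0,0,0],
  "gripper": [40,45,45,45,45,45,45,45,45]
}}

```text
clock: 24.37
tool_pos: [0.6266, -0.1061, 0.1607]
eef_rot: [0.494, 0.499, -0.495, 0.512]
contact_force: [1.1, -0.8, 0.6]
opening: 0.451
```

```bash
python3 - <<'E'
from h import *
b=[.5272,-.3771,1.5457]
go([b[0],b[1],.15],[-np.sin(b[2]),np.cos(b[2])])
snap('14')
P=[T(NEST,.012+.048,np.array(q)+[-73,-58,0]) for q in RD]
over('scene','14',P,270,240,120,90,6.5,'o2')
zoom('scene','14',150,240,250,180,3.2)
E
```

```text
t 24.37 pos [ 0.6266 -0.1061  0.1607] F [ 1.1 -0.8  0.6] op 0.451
x [ 0.012 -0.014 -1.   ] y [1.    0.021 0.011] z [ 0.021 -1.     0.014] q [ 0.03  0.81  0.11  1.64 -0.1   0.69  0.2 ]
delta cm [  1.34 -10.53  26.87] yaw 0.046 (q7 now 0.20)
```

View pics/o2.png

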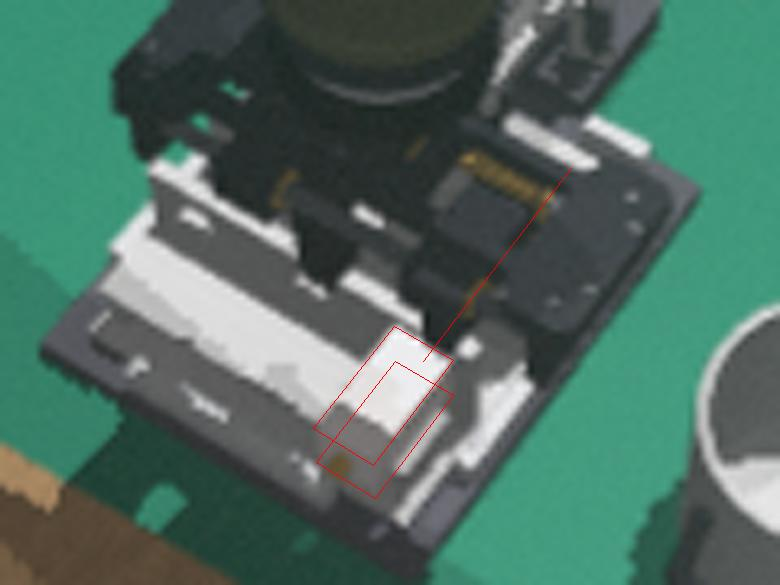

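View pics/scene14z.png

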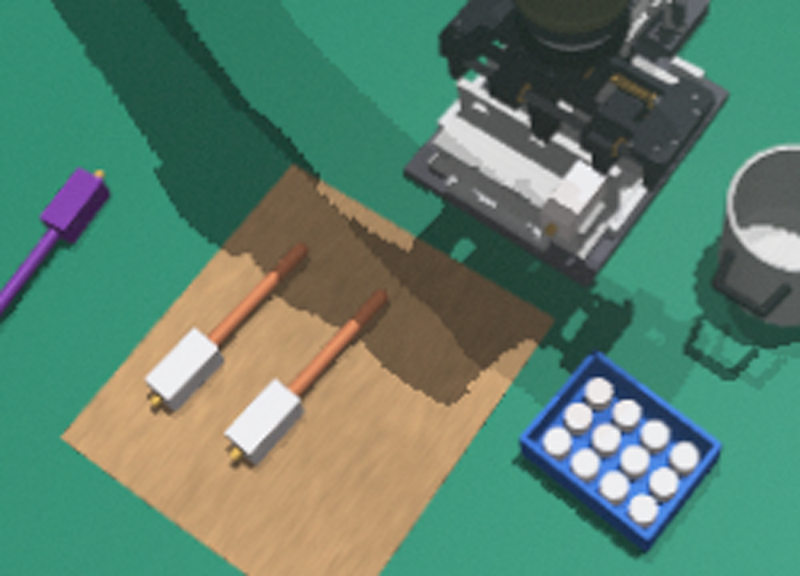

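Rod A is home; its overlay matches. Next, rod B.

```bash
python3 - <<'E'
from h import *
b=[.5272,-.3771,1.5457]
print(spot_point('rod1','scene')[:4].__len__())
go([b[0],b[1],.15],[-np.sin(b[2]),np.cos(b[2])])
over('scene','14',[T(b,.0135,q) for q in RD]+[T([.4467,-.3834,1.5447],.0135,q) for q in RD],185,310,120,100,6.6,'r2')
E
```

```text
4
t 24.52 pos [ 0.6228 -0.1051  0.1548] F [-0.6 -1.5 -0.6] op 0.452
x [ 0.001 -0.013 -1.   ] y [1.    0.022 0.001] z [ 0.022 -1.     0.013] q [ 0.03  0.82  0.11  1.64 -0.1   0.68  0.2 ]
delta cm [  0.81 -10.15  26.97] yaw 0.047 (q7 now 0.20)
```

View pics/r2.png

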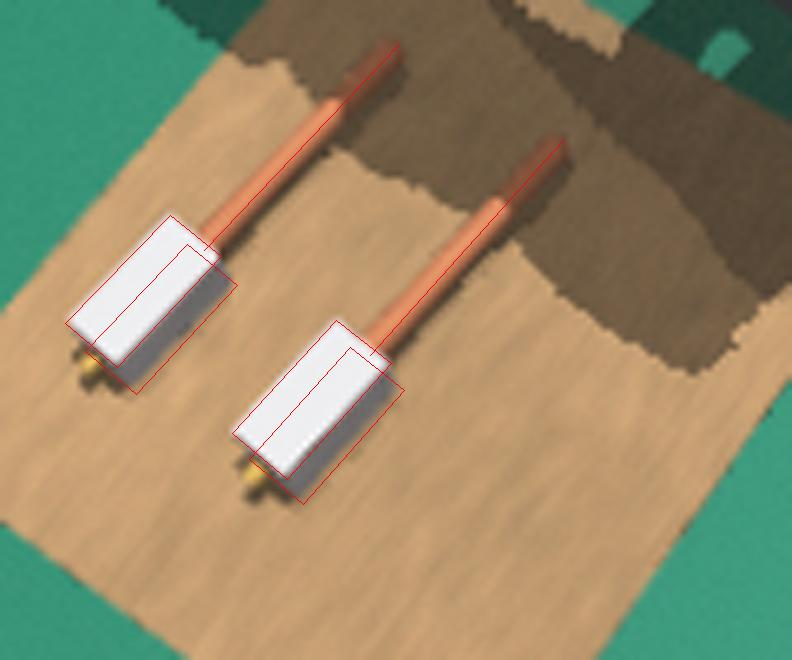

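Rods B and C have not moved.

>>> {"name": "apply_moves", "arguments": {
  "delta_pos": [
    [0,-1,2],
    [0,-2.5,6],
    [0,-4,10],
    [0,-6,14],
    [0,-7.5,18],
    [0.2,-9,22],
    [0.4,-10,25],
    [0.8,-10.2,27],
    [0.8,-10.2,27],
    [0.8,-10.2,27]
  ],
  "yaw": [0,0.01,0.02,0.03,0.04,0.047,0.047,0.047,0.047,0.047],
  "gripper": [60,60,60,60,60,60,60,60,60,60]
}}

```text
clock: 25.35
tool_pos: [0.5251, -0.3782, 0.1484]
eef_rot: [-0.504, -0.49, 0.51, -0.495]
contact_force: [-0.1, 0.6, -0.5]
opening: 0.598
```

```bash
python3 - <<'E'
from h import *
snapshot('top');snapshot('top')
b=[.5272,-.3771,1.5457]
go([b[0],b[1],.04],[-np.sin(b[2]),np.cos(b[2])])
E
```

```text
t 25.45 pos [ 0.5271 -0.375   0.149 ] F [-0.4  0.7 -0.3] op 0.599
x [ 0.   -0.01 -1.  ] y [ 1.    -0.023  0.   ] z [-0.023 -1.     0.01 ] q [ 0.51  0.84  0.05  1.6  -0.05  0.7   0.56]
delta cm [1.09e+01 1.00e-02 1.10e-01] yaw 0.002 (q7 now 0.56)
```

>>> {"name": "apply_moves", "arguments": {
  "delta_pos": [
    [2,0,0.1],
    [5,0,0.1],
    [8,0,0.1],
    [10,0,0.1],
    [11,0,0.1],
    [11.5,0,0.1],
    [11.5,0,0.1],
    [11.5,0,0.1]
  ],
  "yaw": [0,0,0,0,0,0,0,0],
  "gripper": [60,60,60,60,60,60,60,60]
}}

```text
clock: 26.12
tool_pos: [0.5281, -0.3769, 0.035]
eef_rot: [-0.503, -0.491, 0.508, -0.497]
contact_force: [-0.6, -0.3, 0.9]
opening: 0.598
```

```bash
python3 - <<'E'
from h import *
snapshot('top')
b=[.5272,-.3771,1.5457]
go([b[0],b[1],.018],[-np.sin(b[2]),np.cos(b[2])])
E
```

```text
t 26.17 pos [ 0.5282 -0.3773  0.0354] F [-0.2  0.3 -0. ] op 0.602
x [ 0.002 -0.011 -1.   ] y [ 1.    -0.023  0.003] z [-0.023 -1.     0.011] q [ 0.52  1.01  0.04  1.62 -0.05  0.5   0.57]
delta cm [ 1.74 -0.1  -0.03] yaw 0.002 (q7 now 0.57)
```

>>> {"name": "apply_moves", "arguments": {
  "delta_pos": [
    [0.6,-0.1,0],
    [1.2,-0.1,0],
    [1.7,-0.1,0],
    [1.7,-0.1,0],
    [1.7,-0.1,0],
    [1.7,-0.1,0],
    [1.7,-0.1,0],
    [1.7,-0.1,0],
    [1.7,-0.1,0],
    [1.7,-0.1,0]
  ],
  "yaw": [0,0,0,0,0,0,0,0,0,0],
  "gripper": [60,60,60,40,20,10,0,0,0,0],
  "force": 55
}}

```text
clock: 27.0
tool_pos: [0.5274, -0.3776, 0.0186]
eef_rot: [-0.504, -0.491, 0.508, -0.498]
contact_force: [-0.9, -0.4, -0.8]
opening: 0.31
```

>>> {"name": "apply_moves", "arguments": {
  "delta_pos": [
    [0,0,0],
    [0,0,0],
    [0,0,0],
    [-0.5,0,0],
    [-1.5,0,0],
    [-3,0,0],
    [-5,0,0],
    [-7,0,0],
    [-7,0,0],
    [-7,0,0]
  ],
  "yaw": [0,0,0,0,0,0,0,0,0,0],
  "gripper": [0,0,0,0,0,0,0,0,0,0]
}}

```text
clock: 27.83
tool_pos: [0.5282, -0.3775, 0.0908]
eef_rot: [-0.504, -0.49, 0.507, -0.499]
contact_force: [0.0, 0.2, -1.9]
opening: 0.312
```

```bash
python3 - <<'E'
from h import *
snapshot('top');snapshot('scene')
go(lane(-207,0,.085),ACR);go(lane(-207,0,.066),ACR)
E
```

```text
t 27.93 pos [ 0.5268 -0.3765  0.0885] F [-0.   0.1 -2.7] op 0.313
x [ 0.002 -0.011 -1.   ] y [ 1.    -0.022  0.002] z [-0.023 -1.     0.011] q [ 0.52  0.93  0.04  1.62 -0.05  0.59  0.57]
delta cm [  0.22   3.71 -13.59] yaw -0.041 (q7 now 0.57)
t 27.93 pos [ 0.5268 -0.3765  0.0885] F [-0.   0.1 -2.7] op 0.313
x [ 0.002 -0.011 -1.   ] y [ 1.    -0.022  0.002] z [-0.023 -1.     0.011] q [ 0.52  0.93  0.04  1.62 -0.05  0.59  0.57]
delta cm [  2.12   3.7  -13.61] yaw -0.041 (q7 now 0.57)
```

>>> {"name": "apply_moves", "arguments": {
  "delta_pos": [
    [0,0.4,-1.5],
    [0,1,-4],
    [0,1.8,-6.5],
    [0,2.6,-9],
    [0,3.3,-11.5],
    [0.5,3.7,-13.6],
    [1.2,3.7,-13.6],
    [1.9,3.7,-13.6],
    [2.1,3.7,-13.6],
    [2.1,3.7,-13.6]
  ],
  "yaw": [0,-0.01,-0.02,-0.03,-0.04,-0.041,-0.041,-0.041,-0.041,-0.041],
  "gripper": [0,0,0,0,0,0,0,0,0,0]
}}

```text
clock: 28.77
tool_pos: [0.5653, -0.2434, 0.0649]
eef_rot: [0.493, 0.501, -0.499, 0.507]
contact_force: [0.7, -0.2, -1.2]
opening: 0.317
```

```bash
python3 - <<'E'
from h import *
snap('15');snapshot('scene')
go(lane(-200,0,.065),ACR)
s=get_state(); t=s['tool_pos'];M=R.from_quat(s['eef_rot']).as_matrix()
yaw=np.arctan2(-M[1,2],-M[0,2]); print(yaw)
P=[T([t[0],t[1],yaw],t[2]-.0045,q) for q in RD]+[T(NEST,.012,q) for q in FR]+[T(NEST,.012,[(-44,-9,39),(-44,9,39),(-44,9,57),(-44,-9,57),(-44,-9,39)])]
over('scene','15',P,260,250,120,100,6.6,'o2')
over('top','15',P,335,180,110,100,7,'o1')
E
```

```text
t 28.92 pos [ 0.5665 -0.2432  0.0662] F [-0.1 -1.  -1.8] op 0.312
x [ 0.002 -0.011 -1.   ] y [1.    0.016 0.002] z [ 0.016 -1.     0.012] q [ 0.29  0.93  0.06  1.73 -0.09  0.48  0.42]
delta cm [ 0.11  0.05 -0.87] yaw -0.002 (q7 now 0.42)
1.5871724547887383
```

View pics/o1.png

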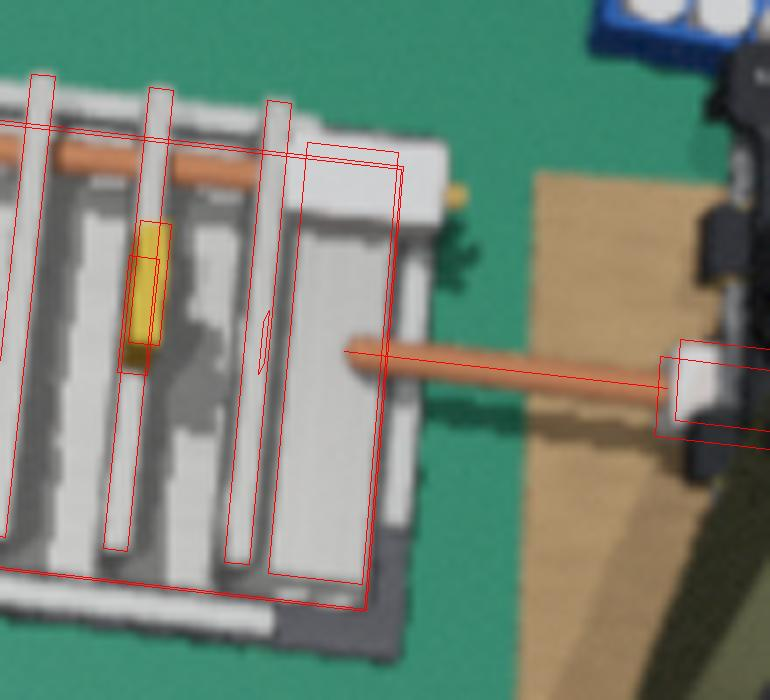

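View pics/o2.png

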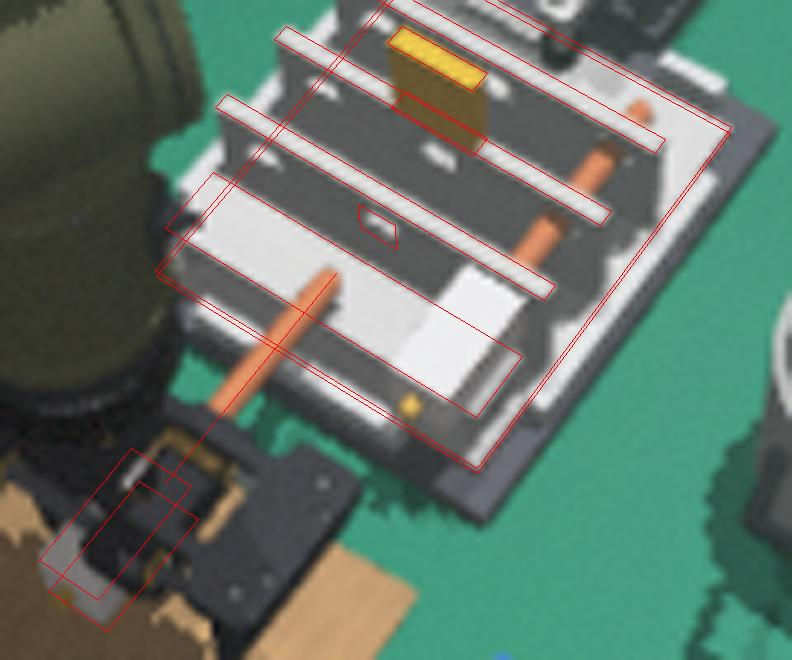

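Rod A is fully home and rod B is lined up with the middle lane. Inserting rod B.

>>> {"name": "apply_moves", "arguments": {
  "delta_pos": [
    [0.1,0.05,-0.5],
    [0.1,0.05,-1.3],
    [0.1,0.05,-2.1],
    [0.1,0.05,-2.9],
    [0.05,0.05,-3.7],
    [0.05,0.05,-4.4],
    [0.05,0.05,-4.4],
    [0.05,0.05,-4.4]
  ],
  "yaw": [-0.002,-0.002,-0.002,-0.002,-0.002,-0.002,-0.002,-0.002],
  "gripper": [0,0,0,0,0,0,0,0]
}}

```text
clock: 29.58
tool_pos: [0.5665, -0.1983, 0.0653]
eef_rot: [0.493, 0.502, -0.497, 0.508]
contact_force: [-0.2, -0.2, -1.9]
opening: 0.313
```

```bash
python3 - <<'E'
from h import *
snap('16')
go(lane(-104,0,.065),ACR)
zoom('scene','16',270,250,110,80,7)
zoom('top','16',335,190,110,80,7)
E
```

```text
t 29.68 pos [ 0.5663 -0.1998  0.0653] F [ 0.2 -0.9 -1.2] op 0.315
x [ 0.002 -0.012 -1.   ] y [1.    0.018 0.002] z [ 0.018 -1.     0.012] q [ 0.22  0.92  0.07  1.78 -0.1   0.44  0.37]
delta cm [-0.05 -0.01 -6.13] yaw -0.000 (q7 now 0.37)
```

View pics/scene16z.png

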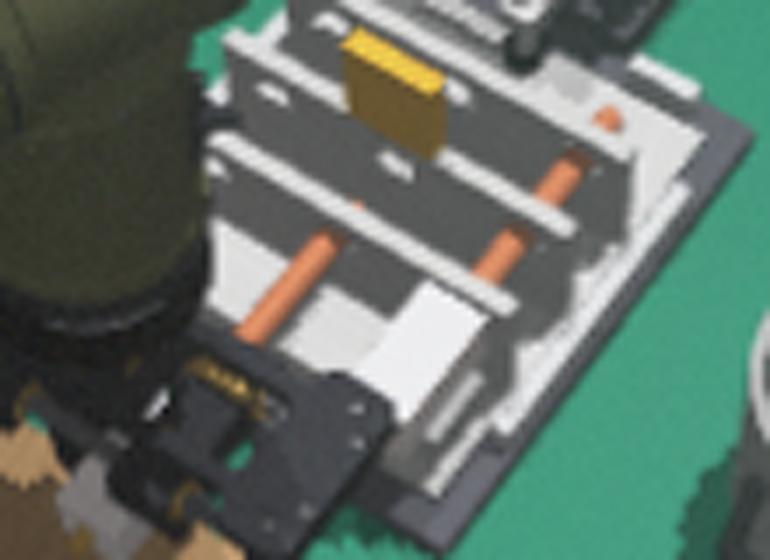

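View pics/top16z.png

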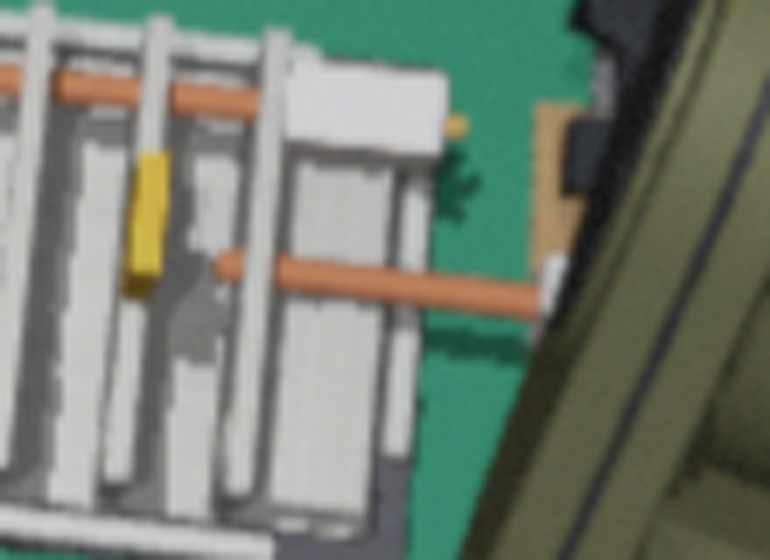

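>>> {"name": "apply_moves", "arguments": {
  "delta_pos": [
    [0,0,-0.8],
    [0,0,-1.6],
    [0,0,-2.4],
    [-0.05,0,-3.2],
    [-0.05,0,-4],
    [-0.05,0,-4.8],
    [-0.05,0,-5.5],
    [-0.05,0,-6.1],
    [-0.05,0,-6.1]
  ],
  "yaw": [0,0,0,0,0,0,0,0,0],
  "gripper": [0,0,0,0,0,0,0,0,0]
}}

```text
clock: 30.43
tool_pos: [0.5653, -0.1365, 0.0649]
eef_rot: [0.493, 0.502, -0.497, 0.508]
contact_force: [0.4, 0.4, -1.0]
opening: 0.311
```

```bash
python3 - <<'E'
from h import *
go(lane(-72,0,.065),ACR)
E
```

```text
t 30.43 pos [ 0.5653 -0.1365  0.0649] F [ 0.4  0.4 -1. ] op 0.311
x [ 0.002 -0.011 -1.   ] y [1.    0.02  0.002] z [ 0.02  -1.     0.011] q [ 0.11  0.91  0.08  1.84 -0.13  0.4   0.3 ]
delta cm [-0.04 -0.02 -3.  ] yaw 0.002 (q7 now 0.30)
```

>>> {"name": "apply_moves", "arguments": {
  "delta_pos": [
    [0,0,-0.5],
    [0,0,-1],
    [0,0,-1.5],
    [0,0,-2],
    [0,0,-2.5],
    [0,0,-3],
    [0,0,-3],
    [0.1,0,-3],
    [0.1,0,-3],
    [0.1,0,-3]
  ],
  "yaw": [0,0,0,0,0,0,0,0,0,0],
  "gripper": [0,0,0,0,0,0,0,0,0,0]
}}

```text
clock: 31.27
tool_pos: [0.5646, -0.1066, 0.0645]
eef_rot: [0.493, 0.502, -0.497, 0.508]
contact_force: [-2.0, -0.7, 6.7]
opening: 0.315
```

```bash
python3 - <<'E'
from h import *
snap('17')
zoom('scene','17',270,240,120,90,6.5)
zoom('top','17',295,180,110,80,7)
go(lane(-72,0,.065),ACR)
E
```

```text
t 31.37 pos [ 0.5646 -0.1067  0.0645] F [-2.3 -1.6  6.7] op 0.312
x [ 0.002 -0.011 -1.   ] y [1.    0.02  0.002] z [ 0.02  -1.     0.011] q [ 0.05  0.91  0.08  1.86 -0.15  0.38  0.26]
delta cm [-0.05 -0.01 -0.02] yaw 0.002 (q7 now 0.26)
```

View pics/top17z.png

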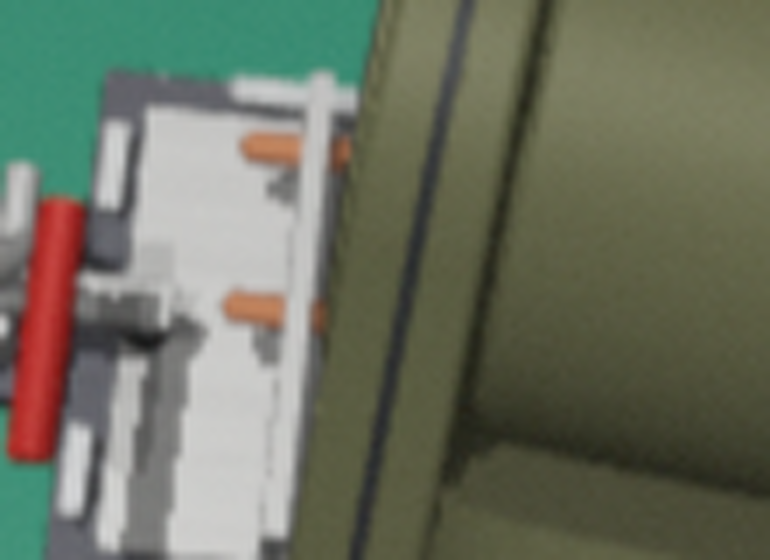

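View pics/scene17z.png

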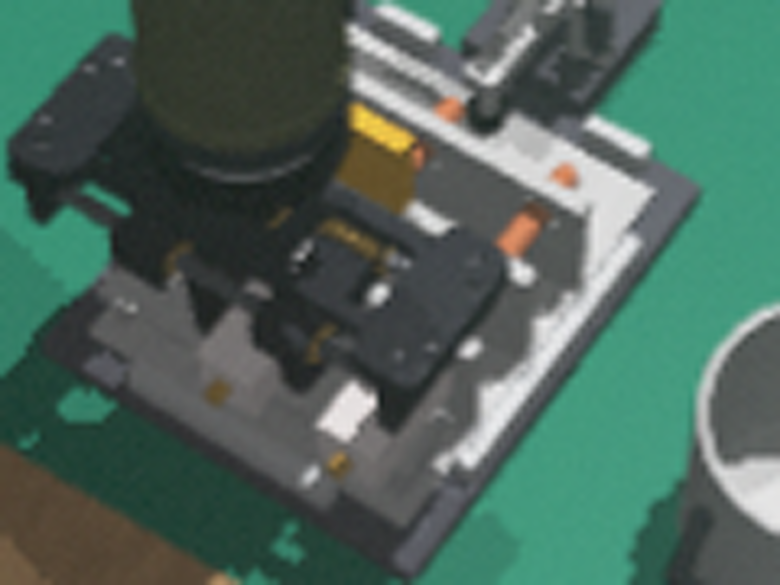

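>>> {"name": "apply_moves", "arguments": {
  "delta_pos": [
    [0,0,0],
    [0,0,0],
    [0,0,0],
    [0,0,0],
    [-1,0,0],
    [-3,0,0],
    [-6,0,0],
    [-9,0,0],
    [-9,0,0]
  ],
  "yaw": [0,0,0,0,0,0,0,0,0],
  "gripper": [40,45,45,45,45,45,45,45,45]
}}

```text
clock: 32.12
tool_pos: [0.5677, -0.1064, 0.1601]
eef_rot: [0.495, 0.499, -0.495, 0.511]
contact_force: [0.6, 0.6, 1.1]
opening: 0.449
```

```bash
python3 - <<'E'
from h import *
b=[.4467,-.3834,1.5447]
snap('18');snapshot('top')
go([b[0],b[1],.15],[-np.sin(b[2]),np.cos(b[2])])
P=[T(NEST,.012+.048,np.array(q)+[-72,y,0]) for q in RD for y in (0,-58)]
over('scene','18',P,270,240,120,90,6.5,'o2')
over('scene','18',[T(b,.0135,q) for q in RD],185,310,120,100,6.6,'r2')
E
```

```text
t 32.27 pos [ 0.5643 -0.1055  0.1548] F [ 0.3 -1.6 -0.3] op 0.448
x [ 0.002 -0.011 -1.   ] y [1.    0.02  0.002] z [ 0.02  -1.     0.011] q [ 0.03  0.76  0.12  1.82 -0.14  0.56  0.25]
delta cm [  0.75 -12.32  27.54] yaw 0.046 (q7 now 0.25)
```

View pics/o2.png

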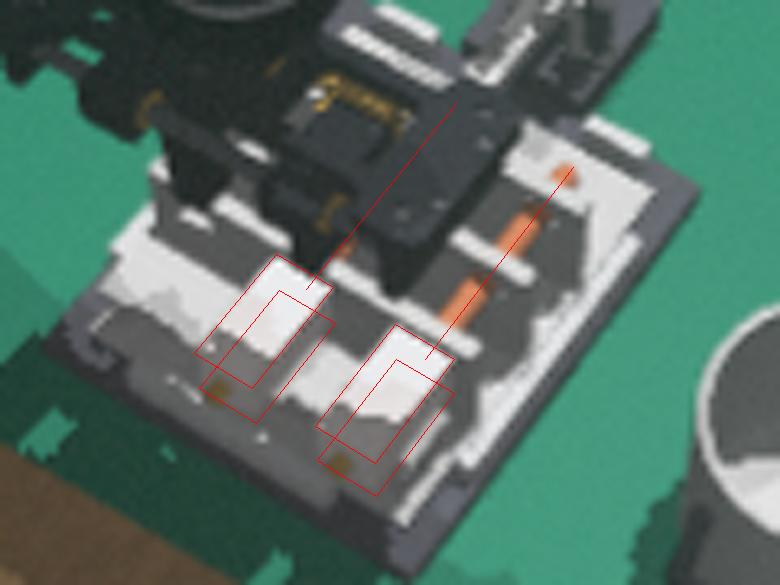

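View pics/r2.png

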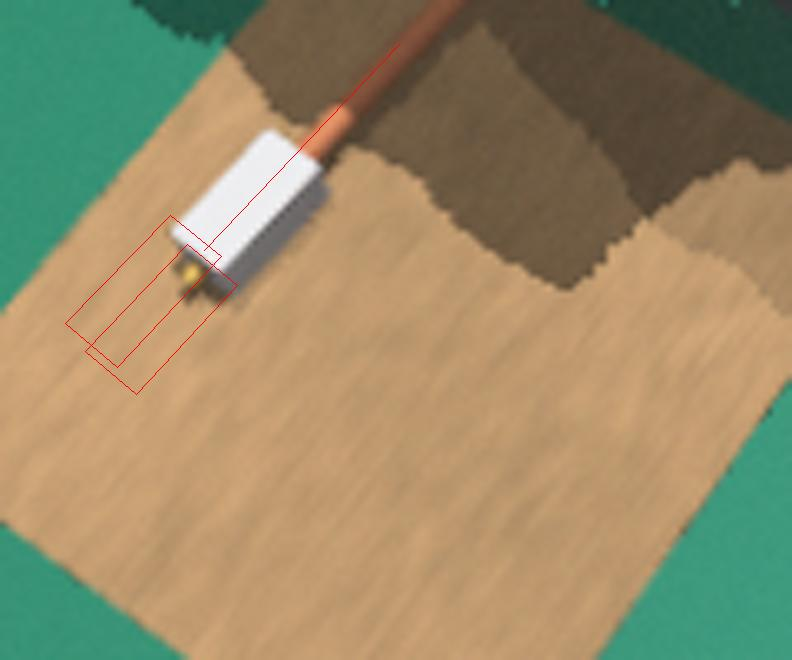

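Rods A and B are home. Rod C has been knocked forward, so I re-measure it.

```bash
python3 - <<'E'
from h import *
over('top','18',[],400,260,110,60,7,'r1')
over('scene','18',[],195,280,120,90,6.5,'r2')
E
```

```text
(no output)
```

View pics/r1.png

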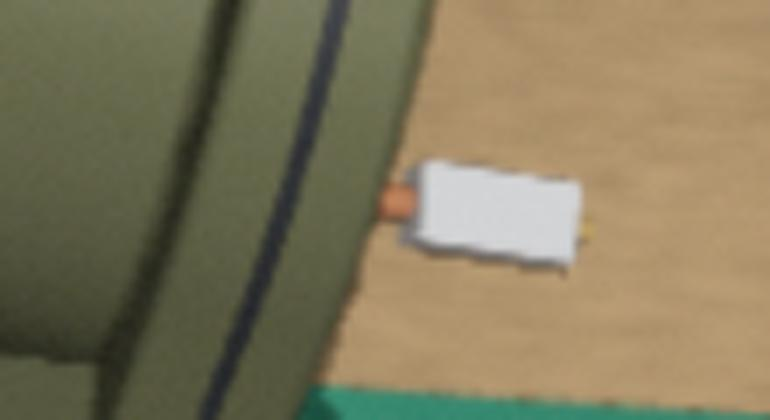

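View pics/r2.png

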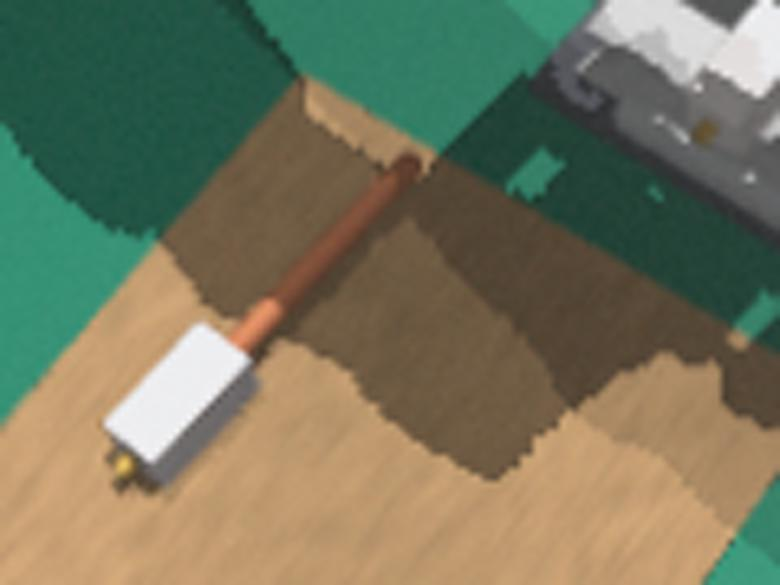

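```bash
python3 - <<'E'
from h import *
L=np.array([(27.5,-14,14),(-27.5,-14,14),(-27.5,14,14),(27.5,14,14)])
LS=np.array([(27.5,14,14),(27.5,-14,14),(-27.5,14,14),(-27.5,-14,14),(137.5,0,0)])
top=np.array([(425,162),(580,183),(572,264),(417,241)])/7+[400-.43,260-.43]
sc=np.array([(202,323),(252,362),(106,426),(154,466),(410,160)])/6.5+[195-.42,280-.42]
f=lambda p:np.concatenate([(proj('top',T(p,.013,L))-top).ravel(),(proj('scene',T(p,.013,LS))-sc).ravel()])
r=least_squares(f,[.45,-.34,1.55],loss='soft_l1'); b=r.x; print(b,np.abs(r.fun).max())
over('top','18',[T(b,.013,q) for q in RD],400,260,110,60,7,'r1')
go([b[0],b[1],.15],[-np.sin(b[2]),np.cos(b[2])])
E
```

```text
[ 0.45357639 -0.33385754  1.56135797] 0.8116356272314533
t 32.27 pos [ 0.5643 -0.1055  0.1548] F [ 0.3 -1.6 -0.3] op 0.448
x [ 0.002 -0.011 -1.   ] y [1.    0.02  0.002] z [ 0.02  -1.     0.011] q [ 0.03  0.76  0.12  1.82 -0.14  0.56  0.25]
delta cm [  0.7  -11.53  22.6 ] yaw 0.030 (q7 now 0.25)
```

View pics/r1.png

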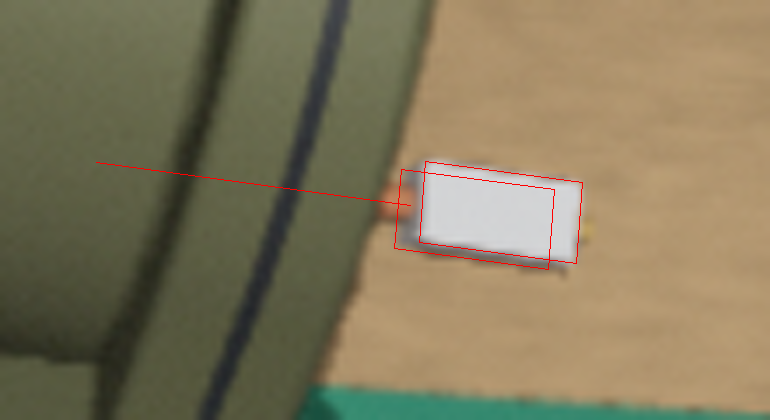

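>>> {"name": "apply_moves", "arguments": {
  "delta_pos": [
    [0,-1,2],
    [0,-2.5,5.5],
    [0,-4,9],
    [0,-6,12.5],
    [0,-8,16],
    [0.2,-10,19.5],
    [0.4,-11.3,22],
    [0.7,-11.5,22.6],
    [0.7,-11.5,22.6],
    [0.7,-11.5,22.6]
  ],
  "yaw": [0,0.01,0.02,0.03,0.03,0.03,0.03,0.03,0.03,0.03],
  "gripper": [60,60,60,60,60,60,60,60,60,60]
}}

```text
clock: 33.1
tool_pos: [0.4538, -0.3325, 0.1489]
eef_rot: [-0.501, -0.495, 0.504, -0.5]
contact_force: [-0.1, -0.4, -0.3]
opening: 0.601
```

```bash
python3 - <<'E'
from h import *
snap('19');snapshot('top')
b=[.4536,-.3339,1.5614]
go([b[0],b[1],.035],[-np.sin(b[2]),np.cos(b[2])])
over('scene','19',[T(b,.0135,q) for q in RD],195,260,130,110,6,'r2')
E
```

```text
t 33.25 pos [ 0.4552 -0.3314  0.1496] F [-0.6 -0.  -0.4] op 0.6
x [ 0.003 -0.009 -1.   ] y [ 1.    -0.006  0.003] z [-0.006 -1.     0.009] q [ 0.51  0.75  0.05  1.86 -0.06  0.52  0.6 ]
delta cm [11.46 -0.18  0.15] yaw 0.003 (q7 now 0.60)
```

View pics/r2.png

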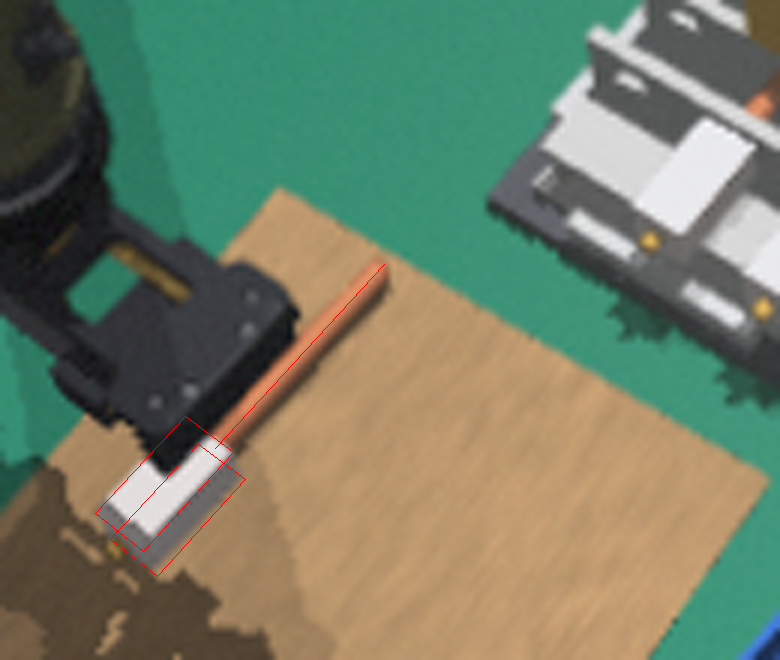

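>>> {"name": "apply_moves", "arguments": {
  "delta_pos": [
    [2,-0.1,0.15],
    [5,-0.15,0.15],
    [8,-0.15,0.15],
    [10,-0.15,0.15],
    [11,-0.15,0.15],
    [11.5,-0.15,0.15],
    [11.5,-0.15,0.15],
    [11.5,-0.15,0.15]
  ],
  "yaw": [0,0,0,0,0,0,0,0],
  "gripper": [60,60,60,60,60,60,60,60]
}}

```text
clock: 33.92
tool_pos: [0.4547, -0.3339, 0.0355]
eef_rot: [-0.5, -0.495, 0.503, -0.502]
contact_force: [-0.6, 0.5, -0.2]
opening: 0.599
```

```bash
python3 - <<'E'
from h import *
snapshot('top')
b=[.4536,-.3339,1.5614]
go([b[0],b[1],.018],[-np.sin(b[2]),np.cos(b[2])])
E
```

```text
t 33.97 pos [ 0.4548 -0.3342  0.0358] F [-0.7  0.5  0.1] op 0.604
x [ 0.004 -0.01  -1.   ] y [ 1.    -0.006  0.004] z [-0.006 -1.     0.01 ] q [ 0.53  0.95  0.03  1.89 -0.07  0.29  0.61]
delta cm [ 1.78 -0.13 -0.04] yaw 0.004 (q7 now 0.61)
```

>>> {"name": "apply_moves", "arguments": {
  "delta_pos": [
    [0.6,-0.1,0],
    [1.2,-0.1,0],
    [1.75,-0.1,0],
    [1.75,-0.1,0],
    [1.75,-0.1,0],
    [1.75,-0.1,0],
    [1.75,-0.1,0],
    [1.75,-0.1,0],
    [1.75,-0.1,0],
    [1.75,-0.1,0]
  ],
  "yaw": [0,0,0,0,0,0,0,0,0,0],
  "gripper": [60,60,60,40,20,10,0,0,0,0],
  "force": 55
}}

```text
clock: 34.8
tool_pos: [0.4539, -0.3345, 0.0184]
eef_rot: [-0.5, -0.495, 0.503, -0.502]
contact_force: [0.1, -1.2, -0.7]
opening: 0.314
```

>>> {"name": "apply_moves", "arguments": {
  "delta_pos": [
    [0,0,0],
    [0,0,0],
    [0,0,0],
    [-0.5,0,0],
    [-1.5,0,0],
    [-3,0,0],
    [-5,0,0],
    [-7,0,0],
    [-7,0,0],
    [-7,0,0]
  ],
  "yaw": [0,0,0,0,0,0,0,0,0,0],
  "gripper": [0,0,0,0,0,0,0,0,0,0]
}}

```text
clock: 35.63
tool_pos: [0.4544, -0.3342, 0.09]
eef_rot: [0.5, 0.494, -0.503, 0.503]
contact_force: [0.3, -0.6, -1.5]
opening: 0.313
```

```bash
python3 - <<'E'
from h import *
snapshot('top');snapshot('scene')
go(lane(-207,58,.085),ACR);go(lane(-207,58,.066),ACR)
E
```

```text
t 35.73 pos [ 0.4534 -0.3334  0.0882] F [-0.3 -0.1 -1.4] op 0.315
x [ 0.004 -0.01  -1.   ] y [ 1.    -0.006  0.004] z [-0.006 -1.     0.01 ] q [ 0.52  0.85  0.04  1.89 -0.06  0.39  0.6 ]
delta cm [ 0.25  5.51 -9.13] yaw -0.024 (q7 now 0.60)
t 35.73 pos [ 0.4534 -0.3334  0.0882] F [-0.3 -0.1 -1.4] op 0.315
x [ 0.004 -0.01  -1.   ] y [ 1.    -0.006  0.004] z [-0.006 -1.     0.01 ] q [ 0.52  0.85  0.04  1.89 -0.06  0.39  0.6 ]
delta cm [ 2.15  5.5  -9.15] yaw -0.024 (q7 now 0.60)
```

>>> {"name": "apply_moves", "arguments": {
  "delta_pos": [
    [0,0.8,-1],
    [0,1.8,-2.8],
    [0,2.8,-4.6],
    [0,3.8,-6.4],
    [0,4.8,-8.2],
    [0.5,5.5,-9.1],
    [1.2,5.5,-9.1],
    [1.9,5.5,-9.1],
    [2.1,5.5,-9.1],
    [2.1,5.5,-9.1]
  ],
  "yaw": [0,-0.01,-0.02,-0.024,-0.024,-0.024,-0.024,-0.024,-0.024,-0.024],
  "gripper": [0,0,0,0,0,0,0,0,0,0]
}}

```text
clock: 36.57
tool_pos: [0.5072, -0.2444, 0.0653]
eef_rot: [0.494, 0.501, -0.498, 0.507]
contact_force: [-0.8, -0.7, -1.6]
opening: 0.314
```

```bash
python3 - <<'E'
from h import *
snap('20');snapshot('scene')
go(lane(-165,58,.065),ACR)
s=get_state(); t=s['tool_pos'];M=R.from_quat(s['eef_rot']).as_matrix()
yaw=np.arctan2(-M[1,2],-M[0,2]); print(yaw)
P=[T([t[0],t[1],yaw],t[2]-.0045,q) for q in RD]+[T(NEST,.012,q) for q in FR]+[T(NEST,.012,[(-44,49,39),(-44,67,39),(-44,67,57),(-44,49,57),(-44,49,39)])]
over('scene','20',P,240,230,120,100,6.6,'o2')
over('top','20',P,335,190,110,100,7,'o1')
E
```

```text
t 36.72 pos [ 0.5083 -0.2442  0.0665] F [-0.9 -0.3 -0.8] op 0.313
x [ 0.004 -0.01  -1.   ] y [1.    0.016 0.003] z [ 0.016 -1.     0.01 ] q [ 0.33  0.89  0.06  1.89 -0.11  0.35  0.48]
delta cm [ 0.11  0.06 -4.37] yaw -0.002 (q7 now 0.48)
1.5870836767031067
```

View pics/o1.png

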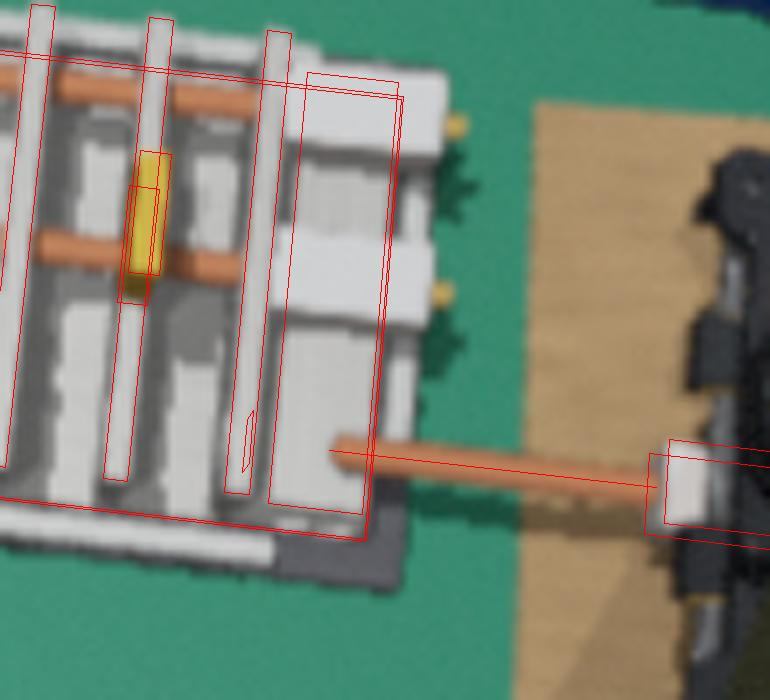

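View pics/o2.png

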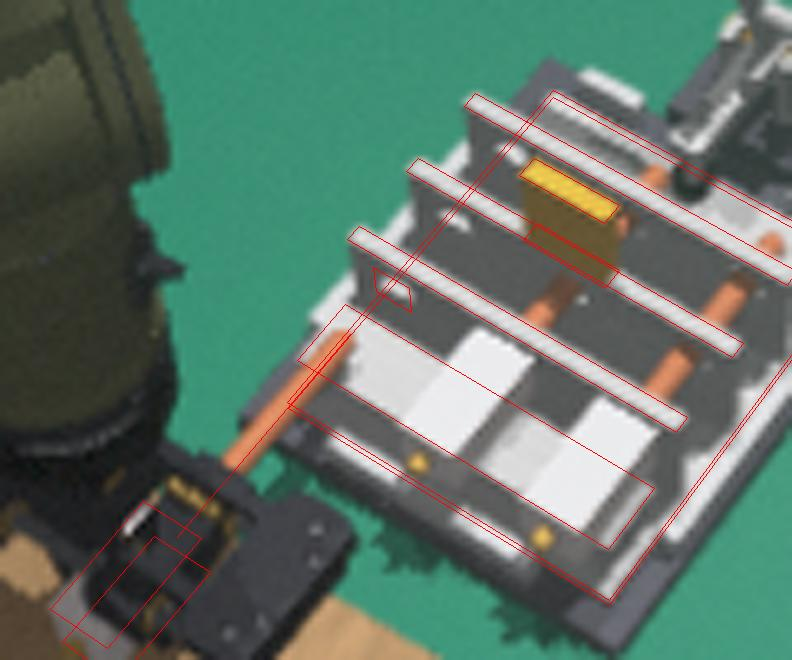

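Both inserted rods sit home, and rod C is lined up with the last lane.

>>> {"name": "apply_moves", "arguments": {
  "delta_pos": [
    [0.1,0.06,-0.5],
    [0.1,0.06,-1.3],
    [0.1,0.06,-2.1],
    [0.1,0.06,-2.9],
    [0.1,0.06,-3.7],
    [0.1,0.06,-4.4],
    [0.1,0.06,-4.4],
    [0.1,0.06,-4.4]
  ],
  "yaw": [-0.002,-0.002,-0.002,-0.002,-0.002,-0.002,-0.002,-0.002],
  "gripper": [0,0,0,0,0,0,0,0]
}}

```text
clock: 37.38
tool_pos: [0.5084, -0.1994, 0.0651]
eef_rot: [0.493, 0.501, -0.497, 0.508]
contact_force: [0.3, -0.6, -1.0]
opening: 0.311
```

```bash
python3 - <<'E'
from h import *
snap('21')
go(lane(-104,58,.065),ACR)
zoom('scene','21',250,230,110,80,7)
zoom('top','21',335,210,110,80,7)
E
```

```text
t 37.48 pos [ 0.5083 -0.2007  0.0652] F [ 0.4  0.  -1.4] op 0.317
x [ 0.004 -0.011 -1.   ] y [1.    0.018 0.004] z [ 0.018 -1.     0.011] q [ 0.25  0.89  0.07  1.95 -0.14  0.31  0.44]
delta cm [-0.05 -0.01 -6.12] yaw -0.000 (q7 now 0.44)
```

View pics/scene21z.png

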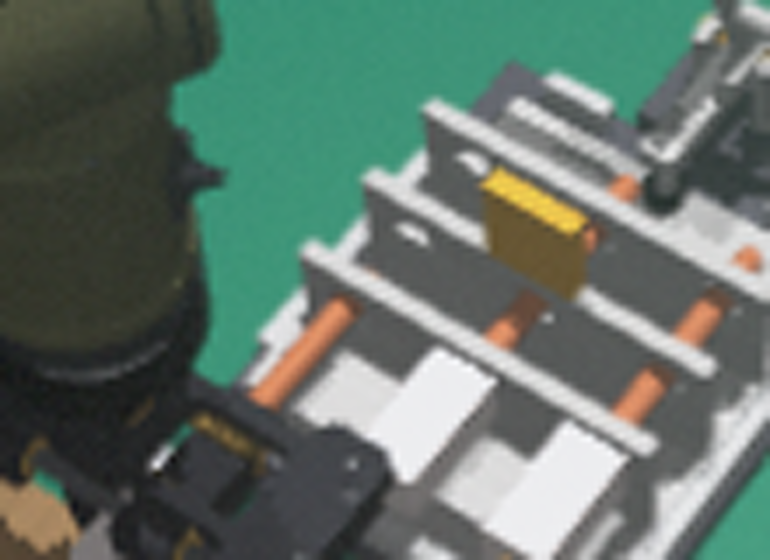

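View pics/top21z.png

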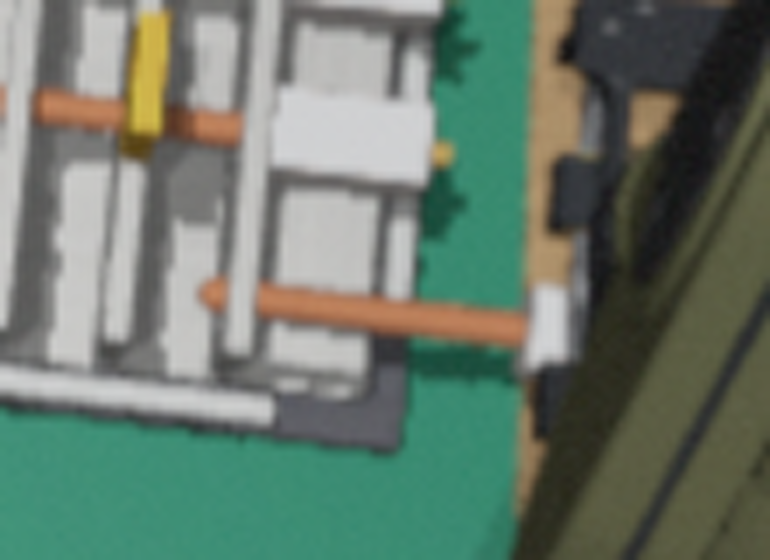

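>>> {"name": "apply_moves", "arguments": {
  "delta_pos": [
    [0,0,-0.8],
    [0,0,-1.6],
    [0,0,-2.4],
    [-0.05,0,-3.2],
    [-0.05,0,-4],
    [-0.05,0,-4.8],
    [-0.05,0,-5.5],
    [-0.05,0,-6.1],
    [-0.05,0,-6.1]
  ],
  "yaw": [0,0,0,0,0,0,0,0,0],
  "gripper": [0,0,0,0,0,0,0,0,0]
}}

```text
clock: 38.23
tool_pos: [0.5072, -0.1376, 0.0649]
eef_rot: [0.493, 0.502, -0.497, 0.508]
contact_force: [-0.1, 0.9, -1.8]
opening: 0.314
```

```bash
python3 - <<'E'
from h import *
go(lane(-72,58,.065),ACR)
E
```

```text
t 38.23 pos [ 0.5072 -0.1376  0.0649] F [-0.1  0.9 -1.8] op 0.314
x [ 0.003 -0.01  -1.   ] y [1.    0.02  0.003] z [ 0.02 -1.    0.01] q [ 0.13  0.87  0.07  2.01 -0.18  0.26  0.37]
delta cm [-0.04 -0.01 -3.01] yaw 0.002 (q7 now 0.37)
```

>>> {"name": "apply_moves", "arguments": {
  "delta_pos": [
    [0,0,-0.5],
    [0,0,-1],
    [0,0,-1.5],
    [0,0,-2],
    [0,0,-2.5],
    [0,0,-3],
    [0,0,-3],
    [0.1,0,-3],
    [0.1,0,-3],
    [0.1,0,-3]
  ],
  "yaw": [0,0,0,0,0,0,0,0,0,0],
  "gripper": [0,0,0,0,0,0,0,0,0,0]
}}

```text
clock: 39.07
tool_pos: [0.5064, -0.1074, 0.0643]
eef_rot: [0.493, 0.502, -0.496, 0.508]
contact_force: [-2.1, 0.8, 8.3]
opening: 0.312
```

```bash
python3 - <<'E'
from h import *
snap('22')
zoom('top','22',295,180,110,80,7)
go(lane(-72,58,.065),ACR)
E
```

```text
t 39.17 pos [ 0.5064 -0.1074  0.0644] F [-1.9  1.8  7. ] op 0.313
x [ 0.003 -0.009 -1.   ] y [1.    0.02  0.003] z [ 0.02  -1.     0.009] q [ 0.07  0.87  0.07  2.03 -0.2   0.24  0.33]
delta cm [-0.06  0.01  0.02] yaw 0.002 (q7 now 0.33)
```

View pics/top22z.png

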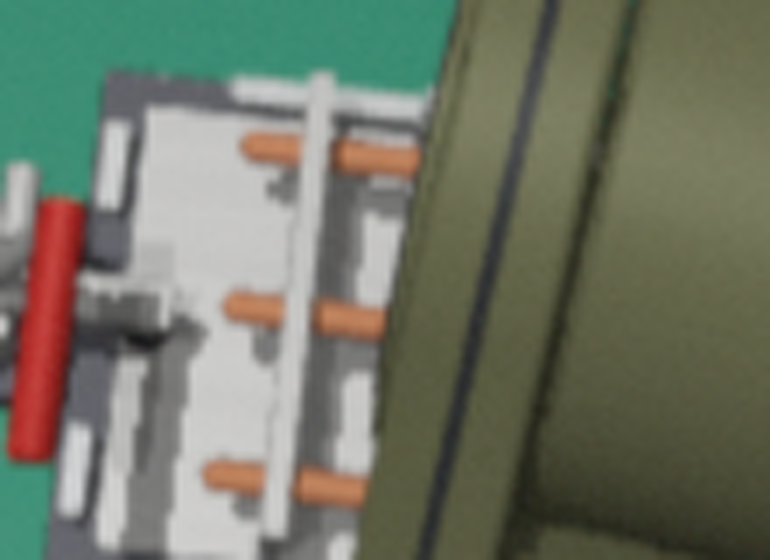

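All three rod tips show past the third ear. Releasing rod C.

>>> {"name": "apply_moves", "arguments": {
  "delta_pos": [
    [0,0,0],
    [0,0,0],
    [0,0,0],
    [0,0,0],
    [-1,0,0],
    [-3,0,0],
    [-6,0,0],
    [-9,0,0],
    [-12,0,0],
    [-12,0,0]
  ],
  "yaw": [0,0,0,0,0,0,0,0,0,0],
  "gripper": [40,45,45,45,45,45,45,45,45,45]
}}

```text
clock: 40.0
tool_pos: [0.5088, -0.107, 0.1897]
eef_rot: [0.495, 0.499, -0.495, 0.511]
contact_force: [0.4, -0.6, 0.2]
opening: 0.447
```

```bash
python3 - <<'E'
from h import *
snapshot('top');snap('23')
P=[T(NEST,.012+.048,np.array(q)+[-72,y,0]) for q in RD for y in (0,-58,58)]
over('scene','23',P,240,220,140,110,5.7,'o2')
# button refit: box-free: green top triangulation from image 0 by colour
for n in CAM:
    im=cv2.imread(f'pics/{n}8.png').astype(int); b,g,r=im[...,0],im[...,1],im[...,2]
    m=((g>110)&(g-r>70)&(g-b>50)).astype(np.uint8)
    k,l,s,c=cv2.connectedComponentsWithStats(m)
    print(n,[(s[i].tolist(),c[i].round(1).tolist()) for i in range(1,k) if s[i][4]>20][:6])
st()
E
```

```text
scene [([339, 194, 7, 5, 22], [342.3, 196.3])]
top [([237, 258, 12, 12, 107], [242.8, 263.3])]
t 40.15 pos [ 0.5059 -0.1061  0.1846] F [ 0.2  0.3 -0.4] op 0.45
x [ 0.004 -0.009 -1.   ] y [1.    0.02  0.004] z [ 0.02  -1.     0.009] q [ 0.02  0.66  0.15  1.97 -0.17  0.52  0.31]
```

View pics/o2.png

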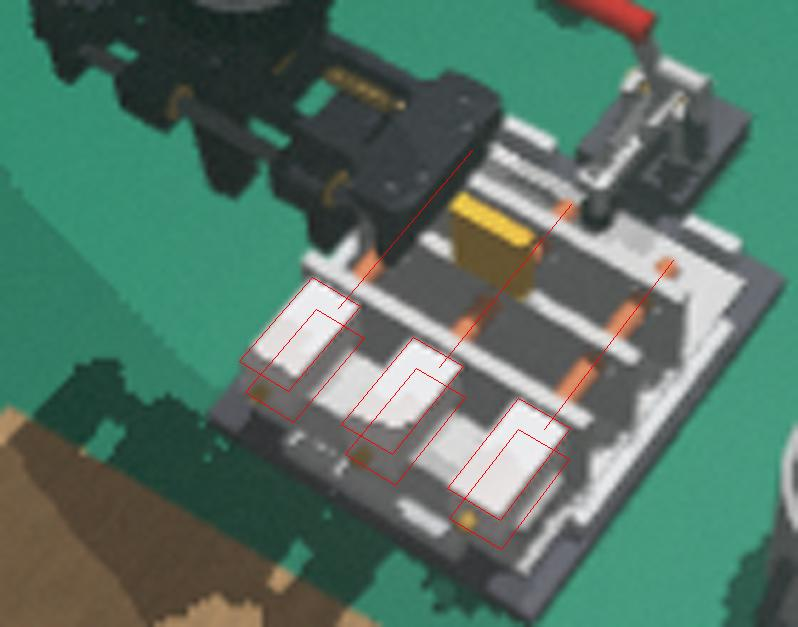

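All three blocks sit home. Now the button, with the fingers shut.

```bash
python3 - <<'E'
from h import *
print(tri([342.3,196.3],[242.8,263.3]))
go([.4425,.2093,.13],ACR); print(onz('top',[240,310],.067),onz('top',[216,348],.113))
E
```

```text
(array([0.44353225, 0.21250923, 0.06093229]), np.float64(0.0026503689547173223))
t 40.15 pos [ 0.5059 -0.1061  0.1846] F [ 0.2  0.3 -0.4] op 0.45
x [ 0.004 -0.009 -1.   ] y [1.    0.02  0.004] z [ 0.02  -1.     0.009] q [ 0.02  0.66  0.15  1.97 -0.17  0.52  0.31]
delta cm [  5.15  -5.71 -31.71] yaw 0.002 (q7 now 0.31)
[0.3346913  0.19839538 0.067     ] [0.24729275 0.2285036  0.113     ]
```

>>> {"name": "apply_moves", "arguments": {
  "delta_pos": [
    [-1,-0.3,-2],
    [-2,-1,-6],
    [-2,-1.8,-10],
    [-2,-2.6,-14],
    [-2,-3.4,-18],
    [-2,-4.2,-22],
    [-2,-5,-26],
    [-1,-5.5,-29.5],
    [0,-5.7,-31.7],
    [0,-5.7,-31.7]
  ],
  "yaw": [0,0,0,0,0,0,0,0,0,0],
  "gripper": [30,10,0,0,0,0,0,0,0,0]
}}

```text
clock: 40.98
tool_pos: [0.4394, 0.2155, 0.1786]
eef_rot: [0.49, 0.506, -0.495, 0.509]
contact_force: [0.3, -0.2, -0.5]
opening: 0.008
```

```bash
python3 - <<'E'
from h import *
snapshot('top');snap('24')
go([.4425,.2095,.09],ACR)
zoom('scene','24',260,130,180,140,4)
E
```

```text
t 41.13 pos [0.4419 0.2084 0.1807] F [ 0.3 -0.9 -0.3] op 0.003
x [ 0.002 -0.011 -1.   ] y [1.    0.02  0.002] z [ 0.02  -1.     0.011] q [-0.69  0.65  0.23  2.05 -0.29  0.47 -0.22]
delta cm [ 9.06  0.04 -0.21] yaw 0.001 (q7 now -0.22)
```

View pics/scene24z.png

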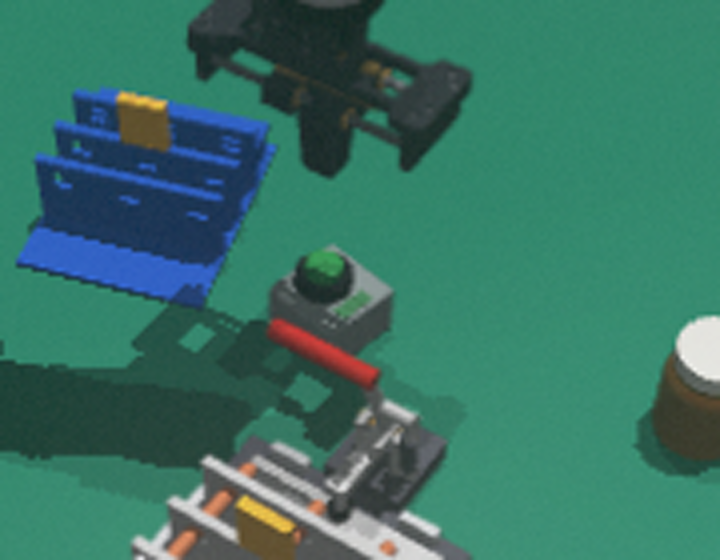

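>>> {"name": "apply_moves", "arguments": {
  "delta_pos": [
    [2,0,-0.1],
    [4,0,-0.2],
    [6.5,0,-0.2],
    [8.5,0,-0.2],
    [9,0,-0.2],
    [9,0,-0.2],
    [9,0,-0.2]
  ],
  "yaw": [0,0,0,0,0,0,0],
  "gripper": [0,0,0,0,0,0,0]
}}

```text
clock: 41.72
tool_pos: [0.4426, 0.2081, 0.0912]
eef_rot: [0.493, 0.501, -0.498, 0.508]
contact_force: [0.6, -0.5, 0.8]
opening: 0.007
```

```bash
python3 - <<'E'
from h import *
snap('25')
go([.4425,.2095,.072],ACR)
zoom('scene','25',300,150,90,80,7)
E
```

```text
t 41.82 pos [0.4429 0.209  0.0918] F [0.5 1.3 0.1] op 0.006
x [ 0.004 -0.011 -1.   ] y [1.    0.019 0.003] z [ 0.019 -1.     0.011] q [-0.62  0.81  0.13  2.1  -0.34  0.25 -0.19]
delta cm [ 1.98 -0.04 -0.07] yaw 0.001 (q7 now -0.19)
```

View pics/scene25z.png

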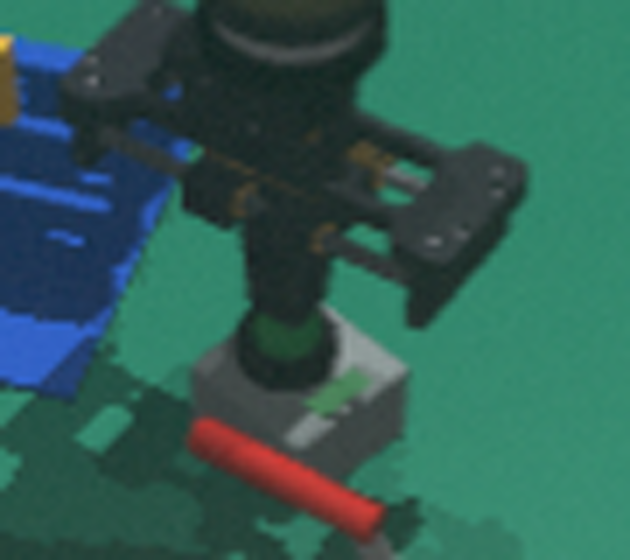

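>>> {"name": "apply_moves", "arguments": {
  "delta_pos": [
    [0.6,0,0],
    [1.1,0,0],
    [1.5,0,0],
    [1.8,0,0],
    [2.0,0,0],
    [2.0,0,0],
    [2.0,0,0]
  ],
  "yaw": [0,0,0,0,0,0,0],
  "gripper": [0,0,0,0,0,0,0]
}}

```text
clock: 42.4
tool_pos: [0.4438, 0.2091, 0.0749]
eef_rot: [0.495, 0.501, -0.496, 0.508]
contact_force: [-4.5, -0.6, 38.0]
opening: 0.006
```

A hard stop at 38 N: the button has bottomed. Backing off.

>>> {"name": "apply_moves", "arguments": {
  "delta_pos": [
    [0,0,0],
    [-1,0,0],
    [-3,0,0],
    [-6,0,0],
    [-9,0,0],
    [-11,0,0],
    [-11,0,0]
  ],
  "yaw": [0,0,0,0,0,0,0],
  "gripper": [0,0,0,0,0,0,0]
}}

```text
clock: 42.98
tool_pos: [0.4447, 0.2109, 0.1882]
eef_rot: [0.497, 0.5, -0.494, 0.509]
contact_force: [0.3, -0.7, 0.1]
opening: 0.003
```

```bash
python3 - <<'E'
from h import *
snap('26')
st()
im=cv2.imread('pics/scene8.png')[180:220,325:365]; im2=cv2.imread('pics/scene26.png')[180:220,325:365]
im3=cv2.imread('pics/top8.png')[240:285,220:265]; im4=cv2.imread('pics/top0.png')[240:285,220:265]
z=lambda i:cv2.resize(i,(380,300),interpolation=cv2.INTER_CUBIC)
cv2.imwrite('pics/cmp.png',np.vstack([np.hstack([z(im),z(im2)]),np.hstack([z(im3),z(im4)])]))
# predicted contour of button circle at z .067 and at .061
E
```

```text
t 43.08 pos [0.443  0.2104 0.1852] F [-0.1  0.5 -0.8] op 0.004
x [ 0.007 -0.008 -1.   ] y [1.    0.019 0.007] z [ 0.019 -1.     0.008] q [-0.69  0.64  0.24  2.05 -0.29  0.48 -0.22]
```

View pics/cmp.png

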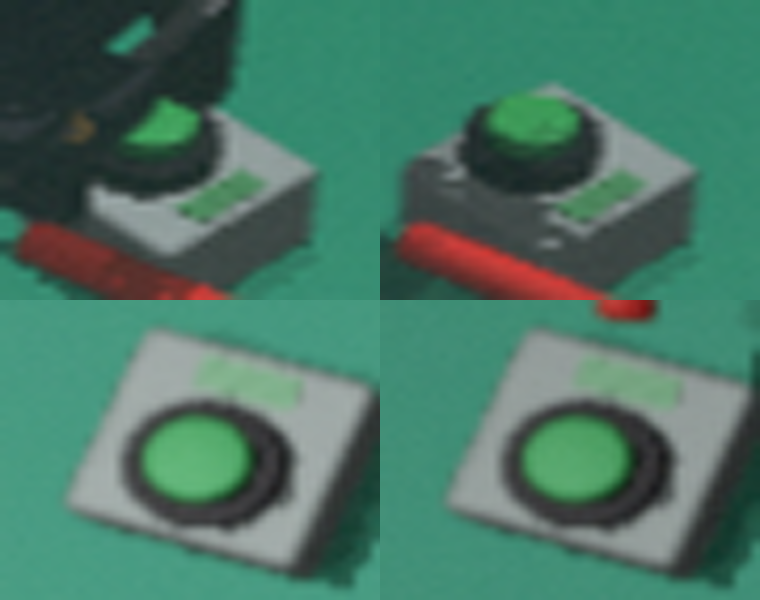

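The button looks free again. To make sure the travel was full, I press once more in small steps and log force against depth.

```bash
python3 - <<'E'
from h import *
print(tri([341.3,196],[242.5,263.7]))
go([.4432,.2100,.084],ACR)
E
```

```text
(array([0.44157212, 0.21195197, 0.06207404]), np.float64(0.001480045046564862))
t 43.08 pos [0.443  0.2104 0.1852] F [-0.1  0.5 -0.8] op 0.004
x [ 0.007 -0.008 -1.   ] y [1.    0.019 0.007] z [ 0.019 -1.     0.008] q [-0.69  0.64  0.24  2.05 -0.29  0.48 -0.22]
delta cm [10.12 -0.06 -0.04] yaw 0.000 (q7 now -0.22)
```

>>> {"name": "apply_moves", "arguments": {
  "delta_pos": [
    [2,0,0],
    [5,0,0],
    [8,0,0],
    [9.5,-0.1,0],
    [10,-0.1,-0.05],
    [10,-0.1,-0.05],
    [10,-0.1,-0.05],
    [10,-0.1,-0.05]
  ],
  "yaw": [0,0,0,0,0,0,0,0],
  "gripper": [0,0,0,0,0,0,0,0]
}}

```text
clock: 43.75
tool_pos: [0.4432, 0.2102, 0.0858]
eef_rot: [0.496, 0.501, -0.495, 0.509]
contact_force: [0.7, 0.4, -0.1]
opening: 0.003
```

>>> {"name": "apply_moves", "arguments": {
  "delta_pos": [
    [0.3,0,0],
    [0.3,0,0],
    [0.3,0,0]
  ],
  "yaw": [0,0,0],
  "gripper": [0,0,0]
}}

```text
clock: 44.0
tool_pos: [0.4435, 0.2104, 0.0834]
eef_rot: [0.496, 0.501, -0.495, 0.509]
contact_force: [0.2, -1.2, -0.5]
opening: 0.006
```

>>> {"name": "apply_moves", "arguments": {
  "delta_pos": [
    [0.2,0,0],
    [0.2,0,0],
    [0.2,0,0]
  ],
  "yaw": [0,0,0],
  "gripper": [0,0,0]
}}

```text
clock: 44.25
tool_pos: [0.4438, 0.2106, 0.0815]
eef_rot: [0.496, 0.5, -0.494, 0.509]
contact_force: [0.9, 0.5, 1.3]
opening: 0.004
```

>>> {"name": "apply_moves", "arguments": {
  "delta_pos": [
    [0.2,0,0],
    [0.2,0,0],
    [0.2,0,0]
  ],
  "yaw": [0,0,0],
  "gripper": [0,0,0]
}}

```text
clock: 44.5
tool_pos: [0.4438, 0.2106, 0.0795]
eef_rot: [0.496, 0.5, -0.494, 0.509]
contact_force: [0.3, 0.1, 1.6]
opening: 0.004
```

>>> {"name": "apply_moves", "arguments": {
  "delta_pos": [
    [0.2,0,0],
    [0.2,0,0],
    [0.2,0,0]
  ],
  "yaw": [0,0,0],
  "gripper": [0,0,0]
}}

```text
clock: 44.75
tool_pos: [0.4438, 0.2106, 0.0775]
eef_rot: [0.496, 0.5, -0.494, 0.509]
contact_force: [-1.0, 0.2, 3.4]
opening: 0.011
```

>>> {"name": "apply_moves", "arguments": {
  "delta_pos": [
    [0.3,0,0],
    [0.3,0,0],
    [0.4,0,0],
    [0.4,0,0],
    [0.4,0,0],
    [0.4,0,0]
  ],
  "yaw": [0,0,0,0,0,0],
  "gripper": [0,0,0,0,0,0]
}}

```text
clock: 45.25
tool_pos: [0.4439, 0.2106, 0.0752]
eef_rot: [0.497, 0.5, -0.494, 0.509]
contact_force: [-3.8, -1.0, 23.7]
opening: 0.005
```

```bash
python3 - <<'E'
from h import *
st()
E
```

```text
t 45.25 pos [0.4439 0.2106 0.0752] F [-3.8 -1.  23.7] op 0.005
x [ 0.011 -0.005 -1.   ] y [1.    0.018 0.011] z [ 0.018 -1.     0.006] q [-0.61  0.84  0.11  2.11 -0.35  0.2  -0.17]
```

The full 6 mm travel is confirmed: contact at about 0.081, stop at 0.075. Now I open the clamp.

>>> {"name": "apply_moves", "arguments": {
  "delta_pos": [
    [-1,0,0],
    [-4,0,0],
    [-8,0,0],
    [-12,0,0],
    [-14,0,0],
    [-14,0,0],
    [-14,0,0]
  ],
  "yaw": [0,0,0,0,0,0,0],
  "gripper": [0,0,0,0,0,0,0]
}}

```text
clock: 45.83
tool_pos: [0.4427, 0.2117, 0.2157]
eef_rot: [0.497, 0.5, -0.493, 0.509]
contact_force: [-0.1, -0.2, -0.7]
opening: 0.004
```

```bash
python3 - <<'E'
from h import *
snap('27');snapshot('top')
go([.5172,.0819,.22],ND)
over('top','27',[T(NEST,.012+.048,np.array(q)+[-72,y,0]) for q in RD for y in (0,-58,58)],295,180,150,100,5.2,'o1')
E
```

```text
t 45.98 pos [0.4414 0.2111 0.2137] F [-0.3  0.2 -0.7] op 0.008
x [ 0.008 -0.007 -1.   ] y [1.    0.019 0.008] z [ 0.019 -1.     0.007] q [-0.72  0.59  0.28  2.03 -0.28  0.55 -0.23]
delta cm [-0.48  7.34 13.06] yaw -1.570 (q7 now -0.23)
```

View pics/o1.png

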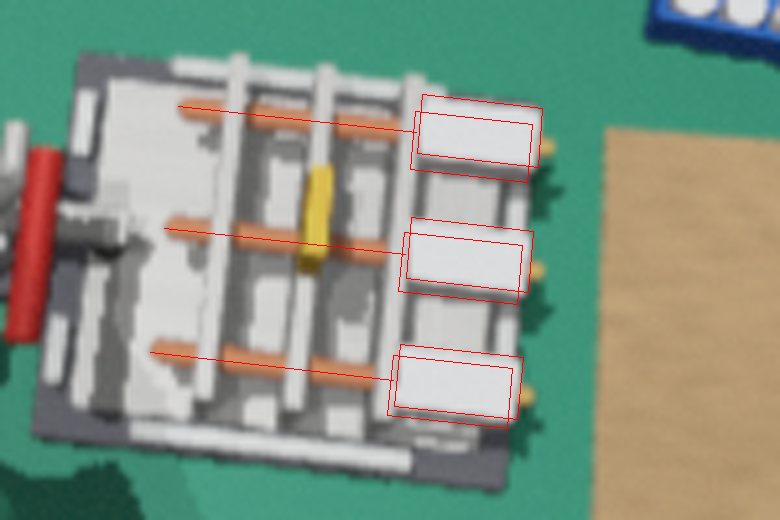

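All three rods are straight and home, and the clamp is still shut. Turning and moving to the clamp grip.

>>> {"name": "apply_moves", "arguments": {
  "delta_pos": [
    [-0.5,0.5,1],
    [-0.5,1,2],
    [-0.5,2,3],
    [-0.5,2.5,4.5],
    [-0.5,3,6],
    [-0.5,4,7],
    [-0.5,4,7],
    [-0.5,4,7],
    [-0.5,4,7],
    [-0.5,4,7]
  ],
  "yaw": [-0.1,-0.2,-0.3,-0.4,-0.5,-0.6,-0.7,-0.8,-0.8,-0.8],
  "gripper": [30,60,60,60,60,60,60,60,60,60]
}}

```text
clock: 46.82
tool_pos: [0.482, 0.1415, 0.2183]
eef_rot: [0.259, 0.655, -0.262, 0.66]
contact_force: [-0.1, 0.7, -0.8]
opening: 0.601
```

```bash
python3 - <<'E'
from h import *
snapshot('top')
go([.5172,.0819,.22],ND)
E
```

```text
t 46.87 pos [0.4821 0.1417 0.2185] F [ 0.4  0.2 -0. ] op 0.602
x [ 0.006 -0.007 -1.   ] y [ 0.685  0.728 -0.001] z [ 0.728 -0.685  0.009] q [-0.4   0.58  0.03  1.98 -0.01  0.58  0.45]
delta cm [-0.08 -1.95  6.66] yaw -0.773 (q7 now 0.45)
```

>>> {"name": "apply_moves", "arguments": {
  "delta_pos": [
    [0,-0.3,1],
    [0,-0.6,2],
    [0,-1,3.5],
    [0,-1.5,5],
    [0,-1.9,6.5],
    [0,-1.95,6.65],
    [0,-1.95,6.65],
    [0,-1.95,6.65],
    [0,-1.95,6.65],
    [0,-1.95,6.65]
  ],
  "yaw": [-0.1,-0.2,-0.3,-0.4,-0.5,-0.6,-0.7,-0.773,-0.773,-0.773],
  "gripper": [60,60,60,60,60,60,60,60,60,60]
}}

```text
clock: 47.7
tool_pos: [0.5169, 0.0821, 0.2188]
eef_rot: [-0.008, 0.705, 0.003, 0.709]
contact_force: [-0.6, -0.8, 0.0]
opening: 0.601
```

```bash
python3 - <<'E'
from h import *
snapshot('top');snap('28')
go([.5172,.0819,.142],ND)
zoom('scene','28',280,160,120,100,6)
E
```

```text
t 47.85 pos [0.517  0.0821 0.219 ] F [-0.3 -0.1 -0.8] op 0.604
x [ 0.006 -0.007 -1.   ] y [-0.016  1.    -0.007] z [1.    0.017 0.005] q [-0.11  0.61 -0.22  1.91  0.22  0.64  1.11]
delta cm [ 7.7   0.03 -0.02] yaw -0.002 (q7 now 1.11)
```

View pics/scene28z.png

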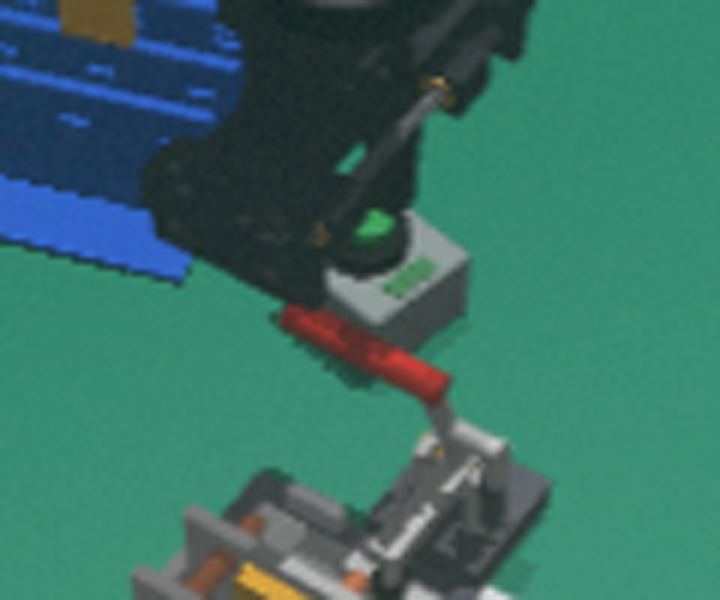

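>>> {"name": "apply_moves", "arguments": {
  "delta_pos": [
    [2,0,0],
    [5,0,0],
    [7,0,0],
    [7.7,0,0],
    [7.7,0,0],
    [7.7,0,0],
    [7.7,0,0]
  ],
  "yaw": [0,0,0,0,0,0,0],
  "gripper": [60,60,60,60,60,60,60]
}}

```text
clock: 48.43
tool_pos: [0.5182, 0.0819, 0.1431]
eef_rot: [-0.008, 0.704, 0.003, 0.71]
contact_force: [-0.5, -0.8, 0.8]
opening: 0.6
```

>>> {"name": "apply_moves", "arguments": {
  "delta_pos": [
    [0,0,0],
    [0,0,0],
    [0,0,0],
    [0,0,0],
    [0,0,0],
    [0,0,0],
    [0,0,0],
    [0,0,0],
    [0,0,0],
    [0,0,0]
  ],
  "yaw": [0,0,0,0,0,0,0,0,0,0],
  "gripper": [40,20,10,0,0,0,0,0,0,0],
  "force": 25
}}

```text
clock: 49.27
tool_pos: [0.5183, 0.0821, 0.1432]
eef_rot: [-0.008, 0.704, 0.003, 0.71]
contact_force: [-0.5, -0.0, 1.9]
opening: 0.176
```

```bash
python3 - <<'E'
from h import *
s,M=st()
for th in np.arange(1.3,-.05,-.1): print(round(th,2),(M.T@(grip(th)-grip(1.3))*100).round(1))
E
```

```text
t 49.27 pos [0.5183 0.0821 0.1432] F [-0.5 -0.   1.9] op 0.176
x [ 0.008 -0.007 -1.   ] y [-0.016  1.    -0.007] z [1.    0.016 0.008] q [-0.15  0.73 -0.17  1.97  0.27  0.46  1.07]
1.3 [0. 0. 0.]
1.2 [-0.3  1.   0. ]
1.1 [-0.5  1.9  0. ]
1.0 [-0.6  2.9 -0. ]
0.9 [-0.6  3.9 -0. ]
0.8 [-0.5  4.9 -0. ]
0.7 [-0.3  5.9 -0. ]
0.6 [-0.   6.9 -0. ]
0.5 [ 0.4  7.8 -0. ]
0.4 [ 0.8  8.7 -0. ]
0.3 [ 1.4  9.5 -0. ]
0.2 [ 2.  10.3 -0. ]
0.1 [ 2.8 11.  -0. ]
-0.0 [ 3.5 11.6 -0. ]
```

>>> {"name": "apply_moves", "arguments": {
  "delta_pos": [
    [-0.15,0.5,0],
    [-0.3,1,0],
    [-0.5,1.9,0],
    [-0.6,2.9,0],
    [-0.6,3.9,0],
    [-0.5,4.9,0],
    [-0.3,5.9,0],
    [0,6.9,0],
    [0,6.9,0],
    [0,6.9,0]
  ],
  "yaw": [0,0,0,0,0,0,0,0,0,0],
  "gripper": [0,0,0,0,0,0,0,0,0,0]
}}

```text
clock: 50.1
tool_pos: [0.5176, 0.1505, 0.1426]
eef_rot: [-0.008, 0.704, 0.003, 0.71]
contact_force: [2.8, -1.3, -2.3]
opening: 0.174
```

```bash
python3 - <<'E'
from h import *
s,M=st()
p=np.array([.5183,.0821,.1432])-grip(1.3)
for th in np.arange(.7,-.05,-.1): print(round(th,2),(M.T@(grip(th)+p-s['tool_pos'])*100).round(1))
E
```

```text
t 50.1 pos [0.5176 0.1505 0.1426] F [ 2.8 -1.3 -2.3] op 0.174
x [ 0.009 -0.008 -1.   ] y [-0.016  1.    -0.008] z [1.    0.016 0.008] q [-0.28  0.74 -0.15  1.93  0.25  0.48  0.97]
0.7 [-0.3 -0.9 -0.1]
0.6 [-0.   0.  -0.1]
0.5 [ 0.3  0.9 -0.1]
0.4 [ 0.8  1.8 -0.1]
0.3 [ 1.4  2.6 -0.1]
0.2 [ 2.   3.4 -0.1]
0.1 [ 2.7  4.1 -0.1]
0.0 [ 3.5  4.7 -0.1]
```

>>> {"name": "apply_moves", "arguments": {
  "delta_pos": [
    [0.15,0.5,0],
    [0.3,0.9,0],
    [0.8,1.8,0],
    [1.4,2.6,0],
    [2,3.4,0],
    [2.7,4.1,0],
    [3.4,4.6,0],
    [3.6,4.8,0],
    [3.6,4.8,0],
    [3.6,4.8,0]
  ],
  "yaw": [0,0,0,0,0,0,0,0,0,0],
  "gripper": [0,0,0,0,0,0,0,0,0,0]
}}

```text
clock: 50.93
tool_pos: [0.5173, 0.1975, 0.1071]
eef_rot: [-0.009, 0.704, 0.002, 0.71]
contact_force: [-1.7, -5.9, 15.3]
opening: 0.172
```

>>> {"name": "apply_moves", "arguments": {
  "delta_pos": [
    [0,0,0],
    [0,0,0],
    [0,0,0],
    [0,0,0],
    [0,0,0],
    [-2,0,0],
    [-5,0,0],
    [-9,0,0],
    [-12,0,0],
    [-12,0,0]
  ],
  "yaw": [0,0,0,0,0,0,0,0,0,0],
  "gripper": [60,60,60,60,60,60,60,60,60,60]
}}

```text
clock: 51.77
tool_pos: [0.5191, 0.2006, 0.2325]
eef_rot: [-0.007, 0.701, 0.004, 0.714]
contact_force: [0.7, -0.5, -0.1]
opening: 0.602
```

```bash
python3 - <<'E'
from h import *
st()
snapshot('top');snap('29')
g=grip(0.)
P=[T(NEST,.012+.048,np.array(q)+[-72,y,0]) for q in RD for y in (0,-58,58)]+[T(NEST,.012,q) for q in FR]
over('scene','29',P,240,170,150,150,4,'o2'); zoom('scene','29',280,150,160,110,5)
print(proj('scene',g),[x for x in spot_point('clamp_grip','scene')][:2])
E
```

```text
t 51.77 pos [0.5191 0.2006 0.2325] F [ 0.7 -0.5 -0.1] op 0.602
x [ 0.019 -0.004 -1.   ] y [-0.016  1.    -0.005] z [1.    0.016 0.018] q [-0.35  0.62 -0.19  1.81  0.18  0.71  0.95]
[[358.62176324 199.27564425]] [{'pixel': [357.1, 200.7], 'score': 0.66}]
```

View pics/scene29z.png

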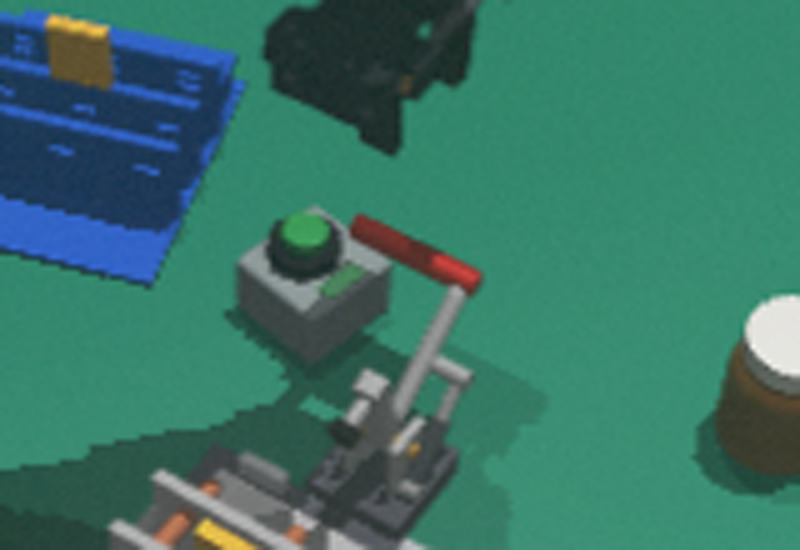

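View pics/o2.png

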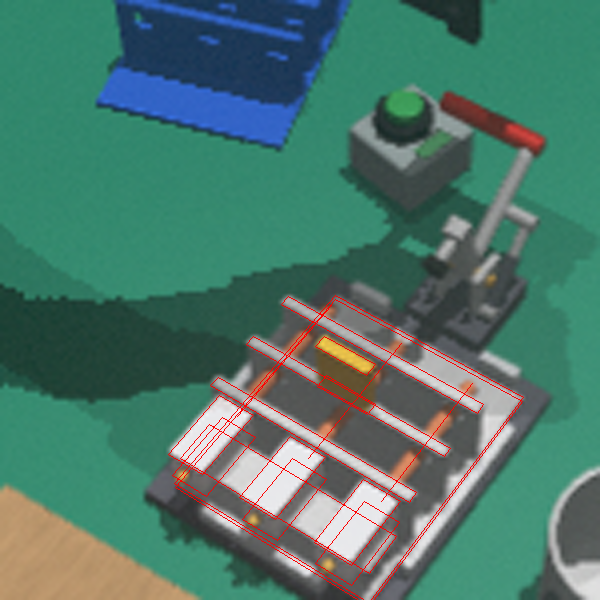

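The clamp grip is back at its starting pixel, the frame and rods match their overlays, and the gripper is clear. Handing in after a check of the bystanders.

```bash
python3 - <<'E'
from h import *
for t in ('bucket','bead_tray','jar'):
    print(t,boxes_of(t,'scene')[:1])
a=cv2.imread('pics/scene0.png').astype(int);b=cv2.imread('pics/scene29.png').astype(int)
for n,(x,y,w,h) in dict(bucket=(378,285,45,55),tray=(313,352,62,58),jar=(424,208,26,36)).items():
    print(n,np.abs(a-b)[y:y+h,x:x+w].mean().round(2))
print(finish_job())
E
```

```text
bucket [{'bbox': [374.0, 277.3, 49.9, 62.6], 'score': 0.89}]
bead_tray [{'bbox': [313.0, 351.5, 66.4, 58.9], 'score': 0.83}]
jar [{'bbox': [420.7, 207.4, 27.6, 39.2], 'score': 0.58}]
bucket 3.72
tray 3.74
jar 3.15
the job is handed in; nothing more can be done
None
```

I finished the whole sequence and handed the job in at about 52 s of the 210 s. `finish_job` reported no verdict, so success rests on my own checks.

- **Frame:** I set it in the nest with the rail end away from the clamp. Its model overlay matched both camera views to about 1 mm.
- **Clamp:** I swung it shut before threading any rod and back open at the end. In the last picture its grip was within about 2 px of where the fully-open position should appear.
- **Rods:** All three were there, and each is through all three ears in its own lane with its block against the first ear. Rod C was knocked forward about 5 cm before I picked it up, so I measured it again first.
- **Button:** I pressed it twice with the frame clamped and the rods home. The second press, in small steps, met the button at about 0.081 m TCP height and stopped hard at 0.075 m, which is the full 6 mm.
- **Bystanders:** The bucket, bead tray and jar regions of the last picture differ from the first only at noise level. I left the blue frame and the purple rod alone.

No check failed. The button's height came out between 61 and 65 mm from the images, while the press itself puts it at about 67 mm. I relied on the press.

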